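Pack the sloping kit cradle: carton, case over it, keeper closed

TASK

Pack the kit cradle for the next session: lay the small carton right down in the well of its sloping deck, then lay the flat needle case over it, flat on the two ledges between the end lips, and swing the keeper bar down over the case until it is fully closed. Leave the two bottles and the large carton where they stand.

Things in the scene. Friction and masses are not known exactly. Their poses are not given: they have to be found in the camera images.
- deck: Sloping deck of the kit cradle: aluminium plate with white plastic blocks on a fixed stand (footprint 170 x 96 mm). Slopes 0.49 rad (28 deg), low end at the front. Origin: centre of the well's floor, 62 mm above the table. x points uphill along the slope, y left across it, z square out of the deck. 'Deck x, y, z' below are in these axes, mm.
- well (a point): Point at the well's mouth, deck (0, 0, 36); axes as the deck's. The well: floor at deck z 0, between the two ledge blocks' faces at deck x -41.5 and +41.5. Its y sides are open (room for fingers) but for two low kerbs, 6 mm high, inner faces at deck y +-30, 5 mm thick, x -30 to +30.
- ledge_low (a point): Centre of the lower ledge's top, deck (-55, 0, 36). Ledge: deck x -68.5 to -41.5, level z 36. At its outer end a lip (inner face x -68.5, top z 48); at its y sides cheeks (inner faces y +-35.5, top z 45).
- ledge_high (a point): Centre of the upper ledge's top, deck (55, 0, 36); mirror image of the lower: x 41.5 to 68.5, lip's inner face at x 68.5, top z 48, cheeks the same. Behind its lip two hinge posts (deck x 74 to 84, y within +-23, up to z 70).
- carton: Small white printed carton, a closed box 50 x 74 x 32 mm, about 60 g, lying flat on the table. Origin: centre of its underside; x along its 50 mm width, y along its 74 mm length, z up. It goes in the well with its 74 mm length along the slope (either way round); its top is then 4 mm below the ledges.
- case: Needle case: flat closed dark box 64 x 125 x 22 mm, lying flat on the table (the lid does not open); 58 mm wide over its walls, where fingers close, thin hinge and clasp outside them; about 110 g. Origin: centre of its underside; x along its 64 mm width, y along its 125 mm length, z up. It goes over the well with its 125 mm length along the slope (either way round), its underside on the ledge tops at deck z 36.
- keeper (a joint): Angle (rad) of the keeper, a flat steel bar 26 mm wide, 4 mm thick and 75 mm long from its hinge to its rounded free end. 0 = closed, lying along the slope over the case, about 2.5 mm above it; it grows as the bar swings up and away uphill: at 1.57 the bar stands square out of the deck; limit 2.35. Stiff: stays where left, moves with 1 N at its end.
- keeper_hinge (a point): The keeper's hinge axis, at the upper end of the deck (deck x 77.5, y 0, z 62.5 mm); the axis runs along deck y. The bar is centred on it in y.
- keeper_end (a point): Point in the middle of the keeper bar's thickness, 62 mm from the hinge axis, near the bar's free end.
- big_carton: Bystander: large white printed carton 85 x 130 x 42 mm, loose; origin at the centre of its underside. Leave it.
- bottle: Bystander: screw-cap bottle, 44 mm across, 88 mm tall, loose, standing; origin at the centre of its underside. Leave it.
- oil_bottle: Bystander: larger screw-cap bottle, 52 mm across, 112 mm tall, loose, standing; origin at the centre of its underside. Leave it.
Things that resemble listed ones, but are neither listed nor needed, are in the scene too. There is more than one size of the carton; the job needs the larger.

How it is judged:
By the outcome, as a careful person would: the job done as asked, in the order asked, and still so for the second after the job is handed in, with the robot touching nothing.
It also fails if it takes over 72 s, if anything falls off the work surface, if the arm or the gripper's body presses on something with over 40 N, if the wrist force passes 120 N, or if a joint passes its speed limit or range.

ROBOT

A 7-joint arm with a two-finger parallel gripper is mounted at the origin on a cart in front of the work surface, level with it; the furniture and walls round the work are solid. World frame = base frame: x ahead of the robot, y to its left, z up, the work surface at z = 0. Lengths are in m, angles in rad, forces in N, time in s.
With the tool pointing down it reaches from about 0.425 to 0.825 m from the base axis. Payload 3.6 kg.
Tool frame: the origin (TCP) lies between the finger pads; the fingertips stand 25 mm ahead of it and the grasp point (between the pads) lies 6 mm ahead of it (env.tcp_to_tips is the distance from the TCP to the fingertips, in m); z points along the fingers, y is the direction in which the jaws open and shut (so a half turn about z gives the same grasp; the last joint's range is limited). The gripper opens to 93 mm and grips with 3 to 60 N. Pads are 15 mm wide; open, the fingers measure 128 mm over their backs; the gripper's body (75 mm by 188 mm) begins 65 mm behind the grasp point.
Start: joints at [-0.725, 0.615, -0.013, 1.423, 0.008, 1.103, -0.04], TCP at [0.498, 0.418, 0.244] pointing down, gripper open.
Joint ranges: [-3.12, 3.12], [-0.3, 2.06], [-1.34, 1.32], [0.26, 2.42], [-1.36, 4.5], [0.01, 1.98], [-2.84, 2.84]. Speed limits (rad/s): [2.79, 2.79, 3.14, 3.14, 3.14, 3.14, 3.14].

INTERFACE

Orientations are given as a unit quaternion [w, x, y, z].
In Python, from workcell import env gives the robot as it stands.
- The arm moves only by the tool play_rows, never from a script. Its argument "moves" is a list of rows, each a list of 7 numbers: the closure, from 0 (fully open) to 1 (shut), then the shift along the tool's x, y, z in units of 50 mm (1.0 is 50 mm), then the turn, a rotation vector about the tool's x, y, z in units of 0.5 rad (1.0 is 0.5 rad). A call has 1 to 20 rows; each row shifts and turns the commanded pose from where the row before left it, along the tool's axes as they then stand; what a row does not reach is not made up. A row lasts 1/10 s, in which the tool goes at most 50 mm and 8.59 degrees, less where a joint would pass 70% of its speed; a pose out of reach is approached as far as the arm can. A call with a number of a shift or a turn outside -1 to 1 is refused whole. A call with a gripper value outside its range is refused whole. The fingers move at their own pace and stop on an object; the grip force is fixed at half the most. Time passes only in rows, so rows that do not move let the fingers close. It gives the time, the measured TCP pose, the force and the opening at its end, in the units of the state.
- env.get_state(): the state, without advancing time (a new reading comes with each control period).
- env.capture(name): name is "side" or "top"; returns a dict with "img" (480x640x3 uint8, red, green, blue), "mtx" (3x3 intrinsics, pixels), "R" (3x3) and "t" (3): a world point X has camera coordinates R X + t. Camera axes: x right, y down, z forward; pixel columns grow to the right and rows downward; lengths in m; the calibration is good to about 2 mm. A picture is of the moment at which its call begins. There is no depth.
- env.finish_job(): hands the job in, once; it reports no verdict.
Trained networks look in the newest picture that a camera, given by its name, has taken for a name from the list of things; names that differ only in an ending like _2 or _b are one class to them, and where a whole thing is asked for, a point or a joint stands for the part that bears it (a point fixed in the world has none). Each returns a list of dicts, best first, with "confidence" (0 to 1); they miss things now and then, are a little off and sometimes report something else, mostly with a low value. They report only what shows in the picture. A call takes as long as a camera call. They do not tell look-alikes from the thing itself.
- env.masks_of(camera, query): "mask" (480x640 bool, what is visible of it) and "at" ([column, row] in pixels, amid what is visible of it).
- env.pinpoint(camera, query): "at" ([column, row] in pixels: a listed point, or the origin of a listed thing).
The state is a dict: "clock": time; "joint_pos": joint angles; "qd": joint speeds; "joint_efforts": joint torques, N m; "tool_pos": TCP position; "eef_rot": TCP orientation; "ft_force": force on the tool from outside, world axes, zero at the start; "moment": the same for the moment, N m; "finger_gap": opening from 0.0 (shut) to 1.0 (fully open).
Only numpy, scipy, OpenCV 4.12 (cv2) and the standard library are available. Lean on these libraries where they do the work, as an engineer would, in place of code of your own. Each camera call takes 0.05 s, during which the arm holds its last target.

## Working session

There is one attempt and no reset: what is moved stays moved. The work goes in short steps, Python scripts to look and compute and a tool call to move; the robot and the scene stay as the last step left them, time stands still between calls to the robot, and variables do not carry over. Pictures are saved under pics/ and viewed, and the job is handed in when it is done.

Besides the shell and the picture viewer there is one more tool, called after "Request:" as a command line: name --pt "numbers of a row" for each row, then --argument value for the rest. play_rows: Moves the arm, as the interface text tells. Shifts and turns lie within -1 to 1; 1 stands for 50 mm of shift or 0.5 rad of turn. Its arguments: {"type":"object","properties":{"moves":{"type":"array","items":{"type":"array","items":{"type":"number","minimum":-1,"maximum":1}}}},"required":["moves"]}

```bash
ls; mkdir -p pics; python3 - <<'E'
from workcell import env
import cv2
for c in ("side","top"):
    d=env.capture(c); cv2.imwrite(f"pics/{c}0.png",d["img"][:,:,::-1])
    print(c,d["mtx"].tolist(),d["R"].round(4).tolist(),d["t"].round(4).tolist())
    for q in ["deck","well","ledge_low","ledge_high","carton","case","keeper_hinge","keeper_end","big_carton","bottle","oil_bottle"]:
        print(q,[(p["at"],round(p["confidence"],2)) for p in env.pinpoint(c,q)])
print(env.get_state())
E
```

```text
pics
side [[452.00417216452155, 0.0, 321.02496325085457], [0.0, 452.00417216452155, 236.56343180654642], [0.0, 0.0, 1.0]] [[-0.1369, -0.9905, 0.0109], [-0.8111, 0.1058, -0.5752], [0.5686, -0.0875, -0.8179]] [0.0704, 0.496, 0.8885]
deck [([294.3, 234.5], 0.74)]
well []
ledge_low [([305.9, 254.8], 0.64)]
ledge_high [([293.7, 210.1], 0.87)]
carton [([395.5, 273.3], 0.88), ([346.5, 258.7], 0.64), ([346.6, 295.7], 0.61), ([212.0, 303.7], 0.44)]
case [([210.4, 301.2], 0.74)]
keeper_hinge [([289.3, 200.0], 0.69)]
keeper_end [([288.3, 183.4], 0.64)]
big_carton []
bottle [([347.2, 299.3], 0.96)]
oil_bottle [([460.7, 296.8], 0.6)]
top [[546.7496418538308, 0.0, 308.4025356478337], [0.0, 546.7496418538308, 236.4988743320751], [0.0, 0.0, 1.0]] [[0.0035, -1.0, 0.0057], [-0.994, -0.0041, -0.1093], [0.1094, -0.0053, -0.994]] [-0.0182, 0.5074, 1.2295]
deck [([277.1, 200.5], 0.68)]
well [([274.1, 207.5], 0.94)]
ledge_low [([281.9, 227.7], 0.91)]
ledge_high [([273.8, 182.3], 0.95)]
carton [([337.5, 227.1], 0.74), ([377.5, 262.0], 0.62)]
case [([182.5, 262.1], 0.91)]
keeper_hinge [([272.5, 173.3], 0.63)
[... 210 characters left out ...]
7)]
{'clock': 1.2, 'joint_pos': array([-0.7245236 ,  0.61489029, -0.01257537,  1.4233972 ,  0.00808568,
        1.10337983, -0.04039174]), 'qd': array([ 0.00025996, -0.00029192,  0.00022234, -0.00072643, -0.00017762,
        0.00101781, -0.00044311]), 'joint_efforts': array([ 1.53045066e-04, -4.58839989e+01,  2.08965135e-01, -1.66041309e+01,
       -6.10681996e-02,  1.32022519e-02,  3.44734315e-05]), 'tool_pos': array([0.49794942, 0.41775553, 0.24364752]), 'eef_rot': array([-2.12358092e-05,  4.22656387e-01,  9.06290008e-01, -4.20005662e-06]), 'ft_force': array([ 0.66535414, -0.19801317, -0.16741287]), 'moment': array([ 0.03521754, -0.01973054,  0.00700759]), 'finger_gap': 0.9976471196668053}
```

View pics/side0.png

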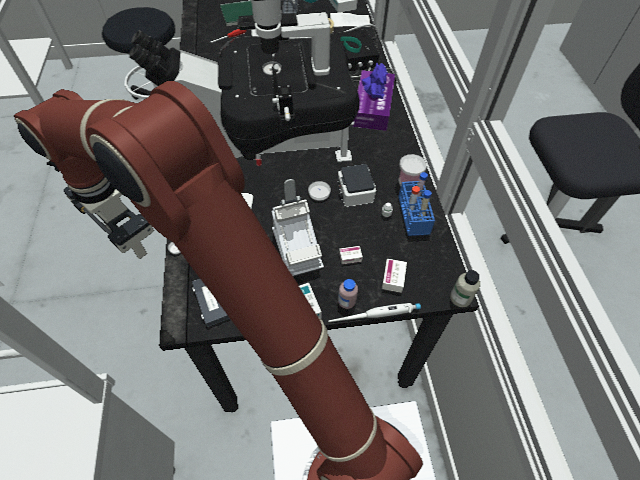

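View pics/top0.png

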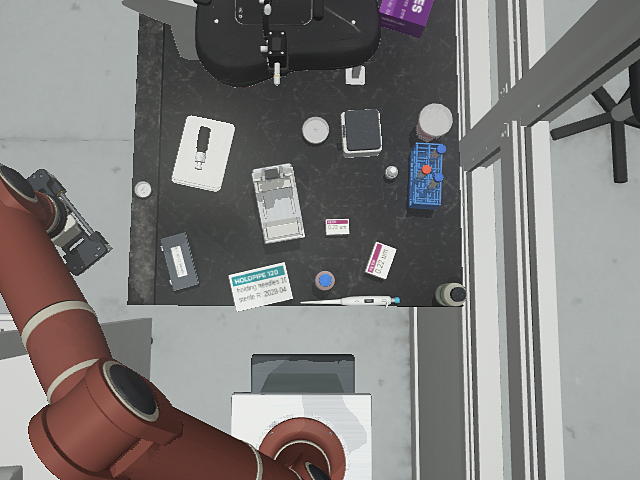

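```bash
python3 - <<'E'
import cv2
a=cv2.imread("pics/side0.png");cv2.imwrite("pics/side0c.png",cv2.resize(a[150:350,170:430],None,fx=3,fy=3,interpolation=cv2.INTER_CUBIC))
a=cv2.imread("pics/top0.png");cv2.imwrite("pics/top0c.png",cv2.resize(a[130:330,150:410],None,fx=3,fy=3,interpolation=cv2.INTER_CUBIC))
E
```

```text
(no output)
```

View pics/side0c.png

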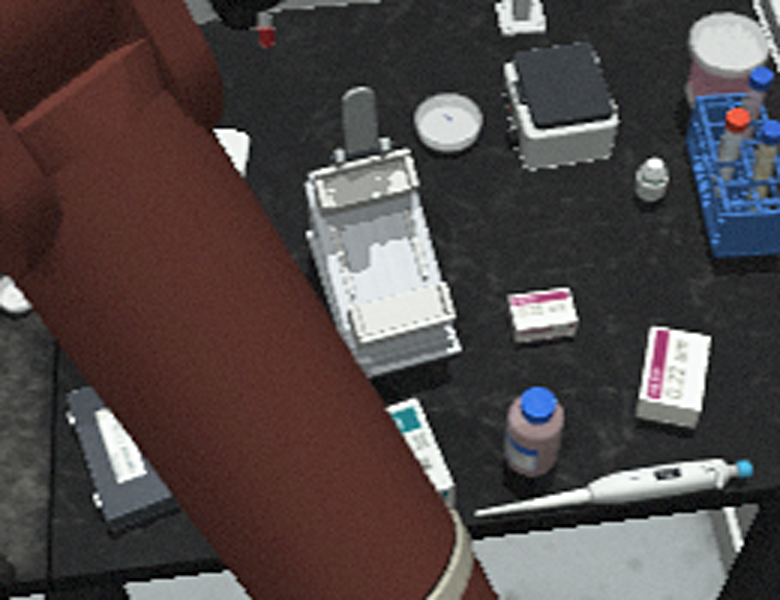

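View pics/top0c.png

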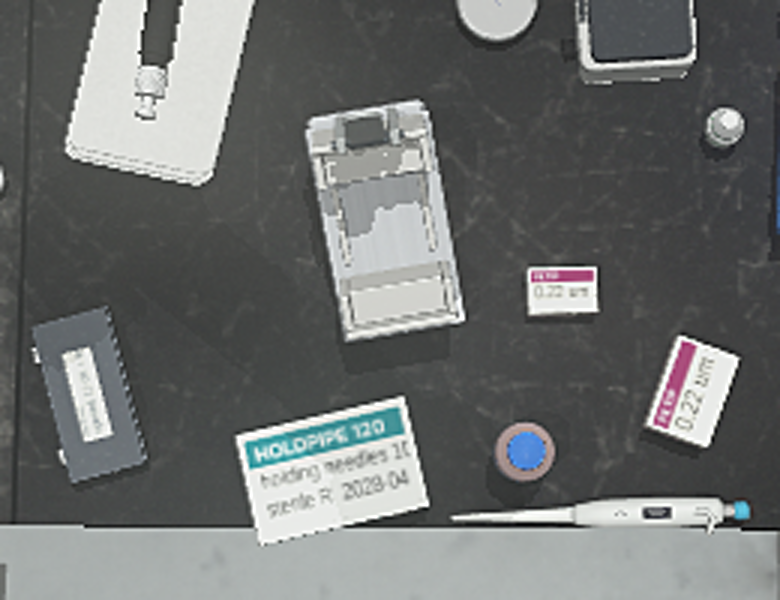

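```bash
cat > h.py <<'E'
import numpy as np, cv2
from workcell import env
from scipy.optimize import minimize, least_squares
from scipy.spatial.transform import Rotation as Rn
def proj(c,X):
    X=np.atleast_2d(X); p=X@np.array(c["R"]).T+np.array(c["t"]); q=p@np.array(c["mtx"]).T
    return q[:,:2]/q[:,2:]
def ray(c,uv,z):
    R=np.array(c["R"]);t=np.array(c["t"]);o=-R.T@t
    d=R.T@np.linalg.inv(np.array(c["mtx"]))@np.array([uv[0],uv[1],1.]); return o+d*(z-o[2])/d[2]
def box(lx,ly,lz):
    return np.array([[sx*lx/2,sy*ly/2,z] for sx in(-1,1) for sy in(-1,1) for z in(0,lz)])
def pose(x,y,yaw,P,z=0):
    return Rn.from_euler('z',yaw).apply(P)+[x,y,z]
def sil(c,P,S=4):
    h=cv2.convexHull(((proj(c,P)+0.5)*S).astype(np.float32)).astype(np.int32)
    m=np.zeros((480*S,640*S),np.uint8); cv2.fillConvexPoly(m,h,1)
    return cv2.resize(m.astype(np.float32),(640,480),interpolation=cv2.INTER_AREA)
def fitbox(cm,P,p0):
    def cost(p):
        s=0
        for c,m in cm:
            a=sil(c,pose(p[0]/100,p[1]/100,p[2],P)); s+=1-np.minimum(a,m).sum()/np.maximum(a,m).sum()
        return s
    best=None
    for dy in (0,0.3,-0.3):
        r=minimize(cost,[p0[0]*100,p0[1]*100,p0[2]+dy],method='Nelder-Mead',options=dict(initial_simplex=[[p0[0]*100+a,p0[1]*100+b,p0[2]+dy+g] for a,b,g in((0,0,0),(1,0,0),(0,1,0),(0,0,.2))],maxiter=250))
        if best is None or r.fun<best.fun: best=r
    return best.x[0]/100,best.x[1]/100,best.x[2],best.fun
TH=0.49
def deckR(yaw): return Rn.from_euler('z',yaw)*Rn.from_euler('y',-TH)
def deckpts(x,y,yaw,P): return deckR(yaw).apply(np.atleast_2d(P)/1000.)+[x,y,0.062]
E
python3 - <<'E'
from h import *
import pickle
cam={}
for c in("side","top"): 
    cam[c]=env.capture(c)
pins={"ledge_low":(-55,0,36),"ledge_high":(55,0,36),"well":(0,0,36),"keeper_hinge":(77.5,0,62.5),"deck":(0,0,0)}
obs=[]
for c in cam:
    for q in pins:
        r=env.pinpoint(c,q)
        if r: obs.append((c,q,r[0]["at"]))
def res(p): return np.concatenate([(proj(cam[c],deckpts(*p,pins[q]))[0]-a) for c,q,a in obs])
r=least_squares(res,[0.6,0.05,0],loss='soft_l1'); print("deck",r.x); 
for (c,q,a),e in zip(obs,r.fun.reshape(-1,2)): print(c,q,e.round(1))
M={}
for q,P,z,tgt in(("carton",box(.05,.074,.032),.032,{"top":(381,260),"side":(395,273)}),("case",box(.064,.125,.022),.022,{"top":(180,262),"side":(210,300)})):
    cm=[]
    for c in cam:
        ms=env.masks_of(c,q)
        if not ms: print("none",c,q); continue
        m=min(ms,key=lambda m:np.hypot(*(np.array(m["at"])-tgt[c])))
        print(c,q,m["at"],m["mask"].sum(),m["confidence"]); M[c,q]=m["mask"]; cm.append((c,m["mask"].astype(np.float32)))
    for sel in (["top"],["side"],["top","side"]):
        s=[(cam[c],m) for c,m in cm if c in sel]
        if s:
            p0=ray(cam["top"],tgt["top"],z/2); print(q,sel,np.round(fitbox(s,P,[p0[0],p0[1],0.2 if q=="case" else -0.4]),4))
pickle.dump((cam,r.x,M),open("s.pkl","wb"))
E
```

```text
deck [0.5862207  0.05545418 0.16181416]
side ledge_low [-0.9 -1.5]
side ledge_high [-2.  -0.3]
side well [0.2 1. ]
side keeper_hinge [1.9 0.3]
side deck [1.1 0.1]
top ledge_low [ 8.3 50.6]
top ledge_high [ 0.7 -1.5]
top well [-1.2 -2.1]
top keeper_hinge [-0.1  0.6]
top deck [-2.3  0.3]
side carton [395.0, 274.3] 679 0.68
top carton [379.4, 260.2] 763 0.61
carton ['top'] [ 0.4539 -0.1806 -1.9209  0.0405]
carton ['side'] [ 0.4567 -0.1813 -1.9     0.0503]
carton ['top', 'side'] [ 0.4546 -0.1806 -1.9123  0.1247]
side case [210.3, 309.8] 776 0.82
top case [178.8, 261.3] 1504 0.81
case ['top'] [0.4501 0.2811 1.8364 0.0941]
case ['side'] [0.4506 0.2824 1.8592 0.4203]
case ['top', 'side'] [0.4498 0.281  1.8542 0.5137]
```

```bash
cat >> h.py <<'E'
def wire(img,c,P,S,off,col):
    q=((proj(c,P)+0.5-off)*S).astype(int)
    for a in range(len(q)):
        for b in range(a):
            if sum(abs(np.sign(P0[a]-P0[b])))==1 if (P0:=P) is None else False: pass
def lines(img,c,P,S,off,col,closed=True):
    q=((proj(c,P)+0.5-np.array(off))*S).astype(np.int32); cv2.polylines(img,[q],closed,col,1,cv2.LINE_AA)
def crop(c,u,v,w,h,S): return np.ascontiguousarray(cv2.resize(c["img"][v:v+h,u:u+w,::-1],None,fx=S,fy=S,interpolation=cv2.INTER_CUBIC))
def rect(x0,x1,y0,y1,z): return [(x0,y0,z),(x1,y0,z),(x1,y1,z),(x0,y1,z)]
def drawdeck(img,c,d,S,off):
    for s in(-1,1):
        xs=sorted((s*41.5,s*68.5))
        lines(img,c,deckpts(*d,rect(*xs,-35.5,35.5,36)),S,off,(0,255,0))
        lines(img,c,deckpts(*d,rect(s*68.5,s*68.5,-35.5,35.5,48)),S,off,(0,0,255))
    lines(img,c,deckpts(*d,rect(-30,30,-30,30,6)),S,off,(255,0,255))
    lines(img,c,deckpts(*d,rect(74,84,-23,23,70)),S,off,(255,255,0))
def drawbox(img,c,p,lx,ly,lz,S,off,col=(0,255,255)):
    for z in(0,lz): lines(img,c,pose(*p[:3],np.array(rect(-lx/2,lx/2,-ly/2,ly/2,z))),S,off,col)
E
python3 - <<'E'
from h import *; import pickle
cam,d,M=pickle.load(open("s.pkl","rb"))
ca=(.4546,-.1806,-1.912); cs=(.4499,.2812,1.84)
# views
im=crop(cam["top"],225,150,110,110,7); drawdeck(im,cam["top"],d,7,(225,150)); im=im[:600]
cv2.imwrite("pics/ov_td.png",im)
im=crop(cam["side"],250,165,90,120,5); drawdeck(im,cam["side"],d,5,(250,165)); cv2.imwrite("pics/ov_sd.png",im)
a=crop(cam["top"],350,230,60,60,6); drawbox(a,cam["top"],ca,.05,.074,.032,6,(350,230))
b=crop(cam["top"],150,220,60,80,6); drawbox(b,cam["top"],cs,.064,.125,.022,6,(150,220)); drawbox(b,cam["top"],cs,.058,.125,.022,6,(150,220),(0,255,0))
cc=np.zeros((480,720,3),np.uint8); cc[:360,:360]=a; cc[:480,360:]=b; cv2.imwrite("pics/ov_b.png",cc)
E
```

```text
(no output)
```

View pics/ov_td.png

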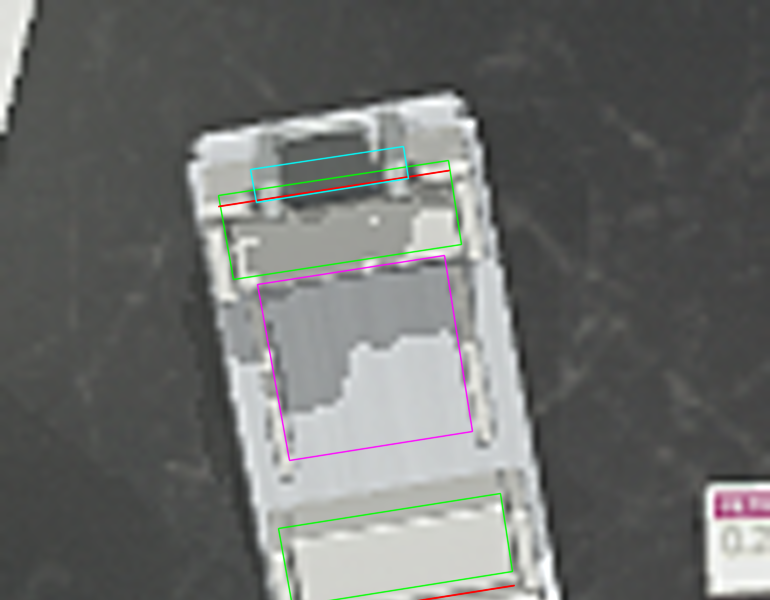

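View pics/ov_sd.png

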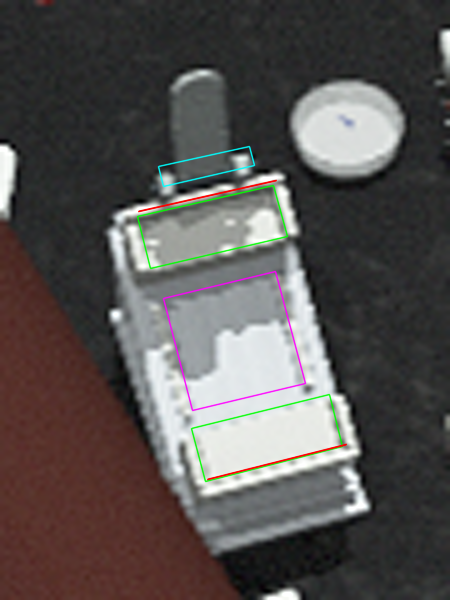

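View pics/ov_b.png

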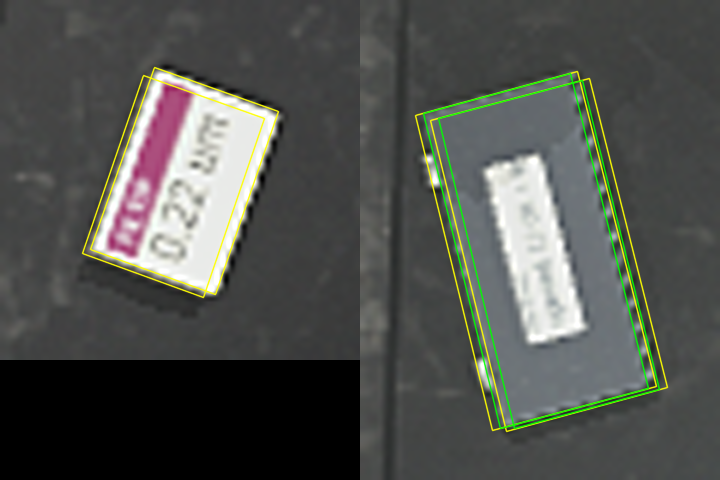

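```bash
python3 - <<'E'
from h import *; import pickle
cam,d,M=pickle.load(open("s.pkl","rb"))
pins={"ledge_low":(-55,0,36),"ledge_high":(55,0,36),"well":(0,0,36),"keeper_hinge":(77.5,0,62.5),"deck":(0,0,0)}
obs=[("side","deck",[294.3,234.5]),("side","ledge_low",[305.9,254.8]),("side","ledge_high",[293.7,210.1]),("side","keeper_hinge",[289.3,200]),
("top","deck",[277.1,200.5]),("top","well",[274.1,207.5]),("top","ledge_low",[281.9,227.7]),("top","ledge_high",[273.8,182.3]),("top","keeper_hinge",[272.5,173.3])]
for sel in (("top",),("side",),("top","side")):
    o=[k for k in obs if k[0] in sel]
    res=lambda p: np.concatenate([(proj(cam[c],deckpts(*p,pins[q]))[0]-a) for c,q,a in o])
    r=least_squares(res,d,loss='soft_l1'); print(sel,r.x.round(4), r.fun.round(1))
S=10
for n,c,(u,v,w,h) in (("t1","top",(245,155,65,50)),("t2","top",(250,195,65,50)),("s1","side",(265,185,60,50)),("s2","side",(275,230,60,50))):
    im=crop(cam[c],u,v,w,h,S)
    for k in range(0,w,5): cv2.putText(im,str(u+k),(k*S,10),0,.35,(0,255,255),1); cv2.line(im,(k*S,12),(k*S,18),(0,255,255),1)
    for k in range(0,h,5): cv2.putText(im,str(v+k),(0,k*S+4),0,.35,(0,255,255),1)
    cv2.imwrite(f"pics/z_{n}.png",im)
E
```

```text
('top',) [0.585  0.0546 0.1572] [ 0.  -0.   3.4 -2.  -0.6  1.  -0.2 -0.8 -0.3  1.4]
('side',) [0.5821 0.0549 0.2333] [ 2.2 -0.3 -0.7 -1.9 -2.1  1.2  0.7  0.5]
('top', 'side') [0.5839 0.0547 0.1744] [ 2.3 -0.9 -2.1 -2.1 -1.4  0.5  1.6 -0.3  0.   0.5  3.5 -1.5 -0.1  1.4
 -0.5 -0.3 -0.7  1.9]
```

View pics/z_t1.png

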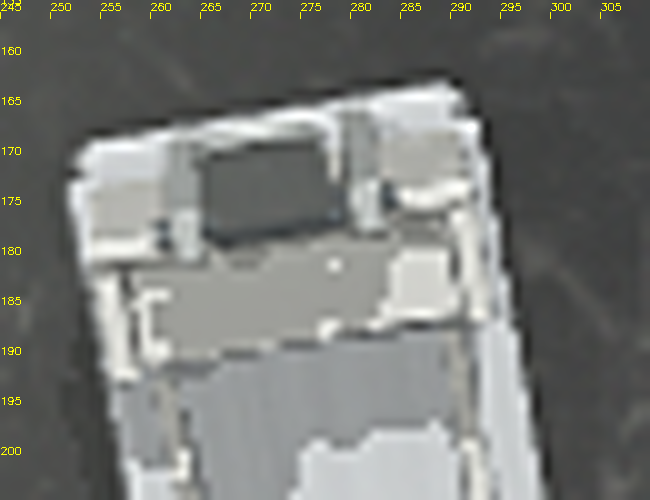

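View pics/z_t2.png

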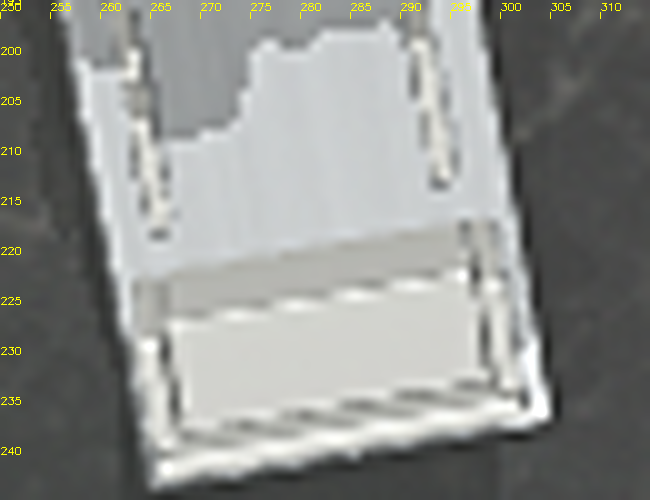

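View pics/z_s1.png

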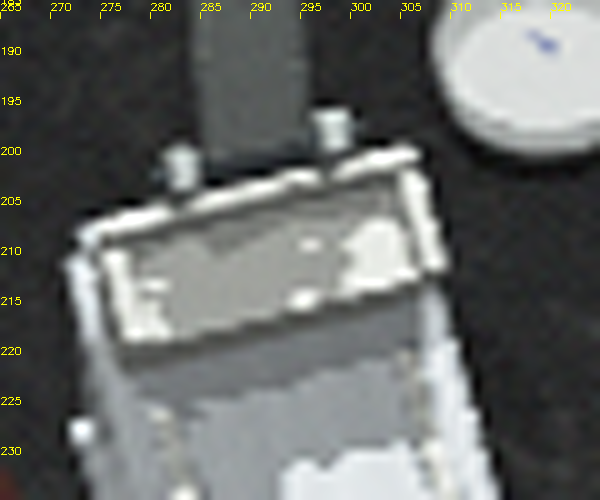

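View pics/z_s2.png

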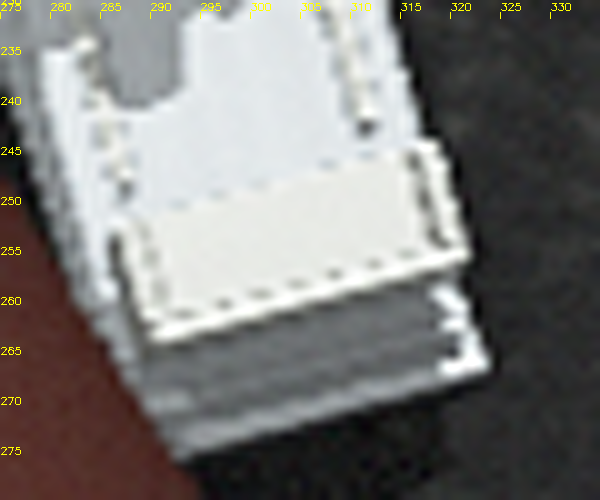

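```bash
python3 - <<'E'
from h import *; import pickle
cam,d,M=pickle.load(open("s.pkl","rb"))
ob=[("top",(-41.5,35.5,36),(266.8,227.2)),("top",(-41.5,-35.5,36),(297,222.2)),("top",(-68.5,35.5,36),(268,238.2)),("top",(-68.5,-35.5,36),(299.5,233.5)),
("top",(41.5,35.5,36),(261.5,191.2)),("top",(41.5,-35.5,36),(289.8,187.3)),("top",(-30,32.5,5),(265.8,218.2)),("top",(-30,-32.5,5),(294,213.5)),
("side",(-41.5,35.5,36),(290.5,251.8)),("side",(-41.5,-35.5,36),(316.2,245.2)),("side",(41.5,35.5,36),(280,218.5)),("side",(41.5,-35.5,36),(306.5,213)),("side",(-30,32.5,4),(287.5,248.7)),("side",(-30,-32.5,4),(311.5,242.5))]
for sel in (("top",),("side",),("top","side")):
    o=[k for k in ob if k[0] in sel]
    f=lambda p: np.concatenate([(proj(cam[c],deckpts(*p,q))[0]+.5-a) for c,q,a in o])
    r=least_squares(f,d,loss='soft_l1'); print(sel,r.x.round(4)); print(r.fun.reshape(-1,2).round(1).tolist())
d=r.x
im=crop(cam["top"],245,155,65,90,7);drawdeck(im,cam["top"],d,7,(245,155)); 
i2=crop(cam["side"],260,155,45*2-10,90,7);drawdeck(i2,cam["side"],d,7,(260,155))
h=max(im.shape[0],i2.shape[0]); cv2.imwrite("pics/ov2.png",cv2.resize(np.hstack([im,i2]),(790,int(630*790/(im.shape[1]+i2.shape[1])))))
E
```

```text
('top',) [0.5821 0.0534 0.1649]
[[-1.0, 0.2], [0.4, 0.1], [-0.2, 0.3], [-0.3, -0.0], [-2.2, 0.7], [2.0, -0.5], [0.4, -0.5], [0.5, -0.3]]
('side',) [0.5833 0.0561 0.1848]
[[-1.7, 0.1], [-0.1, -0.6], [-0.1, 1.4], [0.6, 0.0], [0.1, -0.1], [0.4, -0.4]]
('top', 'side') [0.5824 0.0548 0.178 ]
[[-1.3, 0.2], [0.1, -0.3], [-0.3, 0.3], [-0.5, -0.4], [-2.9, 0.8], [1.2, -0.9], [-0.1, -0.5], [0.1, -0.7], [-1.3, 0.3], [0.4, -0.3], [0.5, 1.6], [1.3, 0.3], [0.6, 0.1], [1.0, -0.0]]
```

View pics/ov2.png

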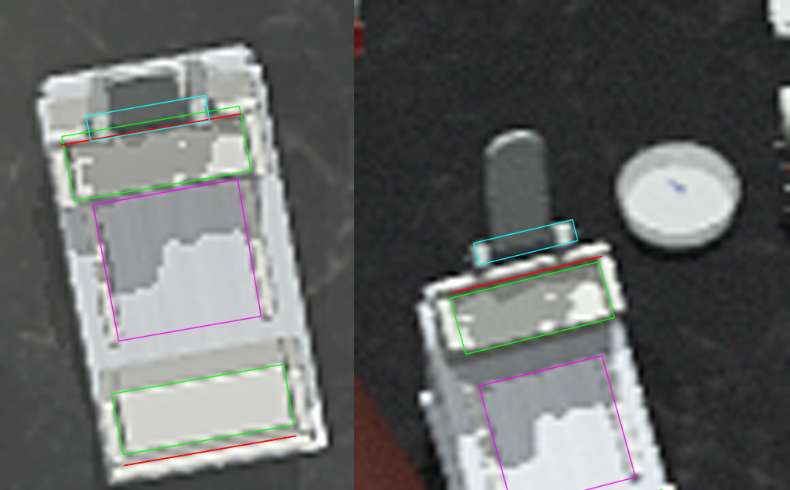

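```bash
cat >> h.py <<'E'
def delta(p,Rt,st=None):
    s=st or env.get_state(); q=s["eef_rot"]; R0=Rn.from_quat([q[1],q[2],q[3],q[0]])
    rv=(R0.inv()*Rt).as_rotvec()/.5; dp=np.array(p)-s["tool_pos"]
    print("pos",s["tool_pos"].round(4),"turn units",rv.round(3),"| shift before turn",(R0.inv().apply(dp)/.05).round(3),"| after turn",(Rt.inv().apply(dp)/.05).round(3), "gap",round(s["finger_gap"],3),"F",s["ft_force"].round(1),"t",round(s["clock"],2))
def down(psi): return Rn.from_matrix(np.array([[np.cos(psi),np.sin(psi),0],[np.sin(psi),-np.cos(psi),0],[0,0,-1]]))
D=(.5824,.0548,.172)
def decktool(): return Rn.from_matrix(deckR(D[2]).as_matrix()@np.diag([-1,1,-1]))
def dk(*P): return deckpts(*D,P)[0]
E
python3 - <<'E'
from h import *; import pickle
cam,d,M=pickle.load(open("s.pkl","rb"))
t=cam["top"];s=cam["side"]
print("oil origin", ray(t,(445.8,293.8),0), ray(s,(460.7,296.8),0)); print("bottle",ray(t,(323.6,285.9),0),ray(s,(347.2,299.3),0))
print("oil cap at .112", ray(t,(455,290),.112),"bottle cap",ray(t,(325,281),.088))
print("small2",ray(t,(337,227),.02), "bigcarton",ray(t,(262,286),.042))
# keeper angle
for c,a in(("top",(271.2,167.1)),("side",(288.3,183.4))):
    print(c,[(th,(proj(cam[c],dk(77.5-62*np.cos(th),0,62.5+62*np.sin(th)))[0]-a).round(1).tolist()) for th in (1.4,1.6,1.8,2,2.2,2.35)])
delta([.4546,-.1806,.244],down(2.80))
E
```

```text
oil origin [ 0.37766398 -0.33670538  0.        ] [ 0.38131146 -0.33564606  0.        ]
bottle [ 0.39495912 -0.05222077  0.        ] [ 0.41187855 -0.05178342  0.        ]
oil cap at .112 [ 0.38508914 -0.32780732  0.112     ] bottle cap [ 0.40383934 -0.0523198   0.088     ]
small2 [ 0.53076181 -0.08257859  0.02      ] bigcarton [0.39341482 0.08781792 0.042     ]
top [(1.4, [2.2, 21.9]), (1.6, [1.1, 16.2]), (1.8, [0.0, 10.0]), (2, [-1.0, 3.8]), (2.2, [-2.0, -2.1]), (2.35, [-2.7, -6.3])]
side [(1.4, [6.1, 15.3]), (1.6, [4.8, 10.2]), (1.8, [3.4, 5.4]), (2, [2.0, 1.0]), (2.2, [0.6, -2.6]), (2.35, [-0.4, -4.8])]
pos [0.498  0.4177 0.2437] turn units [-0.    -0.    -1.062] | shift before turn [-8.611e+00 -8.355e+00 -7.000e-03] | after turn [-3.1920e+00 -1.1566e+01 -7.0000e-03] gap 0.996 F [ 0.7 -0.7  0.5] t 2.0
```

Request:
play_rows --pt "0 0 0 0 0 0 -0.265" --pt "0 0 0 0 0 0 -0.265" --pt "0 0 0 0 0 0 -0.265" --pt "0 0 0 0 0 0 -0.265" --pt "0 -0.2 -0.723 0 0 0 0" --pt "0 -0.2 -0.723 0 0 0 0" --pt "0 -0.2 -0.723 0 0 0 0" --pt "0 -0.2 -0.723 0 0 0 0" --pt "0 -0.2 -0.723 0 0 0 0" --pt "0 -0.2 -0.723 0 0 0 0" --pt "0 -0.2 -0.723 0 0 0 0" --pt "0 -0.2 -0.723 0 0 0 0" --pt "0 -0.2 -0.723 0 0 0 0" --pt "0 -0.2 -0.723 0 0 0 0" --pt "0 -0.2 -0.723 0 0 0 0" --pt "0 -0.2 -0.723 0 0 0 0" --pt "0 -0.2 -0.723 0 0 0 0" --pt "0 -0.2 -0.723 0 0 0 0" --pt "0 -0.2 -0.723 0 0 0 0" --pt "0 -0.2 -0.723 0 0 0 0"

```text
clock: 4.0
tool_pos: [0.4541, -0.1823, 0.244]
eef_rot: [0.0, 0.171, 0.985, -0.0]
ft_force: [0.5, 0.2, 1.5]
finger_gap: 1.003
```

```bash
python3 - <<'E'
from h import *
c=env.capture("side"); t=env.capture("top"); cv2.imwrite("pics/side1.png",c["img"][:,:,::-1]); cv2.imwrite("pics/top1.png",t["img"][:,:,::-1])
delta([.4546,-.1806,.033],down(2.80)); print(env.get_state()["joint_pos"].round(2))
E
```

```text
pos [ 0.453  -0.1874  0.2438] turn units [-0.008  0.003 -0.023] | shift before turn [0.024 0.154 4.216] | after turn [0.016 0.138 4.216] gap 0.999 F [ 0.9 -0.1 -0.1] t 4.1
[ 0.39  0.37 -0.06  1.87  0.03  0.9   1.53]
```

View pics/side1.png

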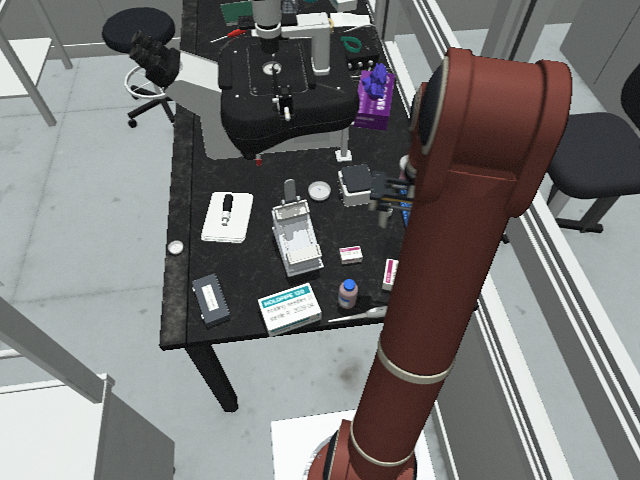

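View pics/top1.png

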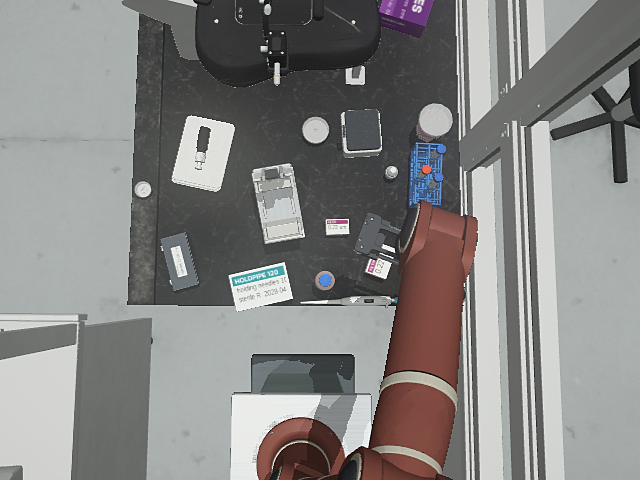

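Request:
play_rows --pt "0 0.02 0.146 0 0 0 -0.023" --pt "0 0 0 0.6 0 0 0" --pt "0 0 0 0.6 0 0 0" --pt "0 0 0 0.6 0 0 0" --pt "0 0 0 0.6 0 0 0" --pt "0 0 0 0.6 0 0 0" --pt "0 0 0 0.2 0 0 0" --pt "0 0 0 0 0 0 0" --pt "0 0 0 0 0 0 0"

```text
clock: 5.0
tool_pos: [0.4568, -0.1728, 0.0846]
eef_rot: [0.001, 0.164, 0.986, 0.0]
ft_force: [0.5, -0.0, 0.1]
finger_gap: 0.998
```

```bash
python3 - <<'E'
from h import *
c=env.capture("side"); t=env.capture("top"); cv2.imwrite("pics/side2.png",crop(c,330,190,110,100,5)); cv2.imwrite("pics/top2.png",crop(t,320,200,110,100,5))
delta([.4546,-.1806,.033],down(2.80))
ms=env.masks_of("side","case"); print([(m["at"],m["confidence"],m["mask"].sum()) for m in ms])
print(fitbox([(c,ms[0]["mask"].astype(np.float32))],box(.064,.125,.022),(.45,.281,1.84)))
print(fitbox([(c,ms[0]["mask"].astype(np.float32))],box(.060,.125,.022),(.45,.281,1.84)))
E
```

```text
pos [ 0.4569 -0.1735  0.0851] turn units [0.    0.006 0.022] | shift before turn [ 1.000e-03 -1.500e-01  1.041e+00] | after turn [-0.004 -0.149  1.041] gap 1.002 F [-0.6 -0.3 -0.3] t 5.1
[([212.0, 300.3], 0.77, np.int64(1203)), ([294.4, 229.5], 0.21, np.int64(2514))]
(np.float64(0.4513186965056298), np.float64(0.28185299184456447), np.float64(1.8493139592621173), np.float64(0.09974271059036255))
(np.float64(0.45158923515871907), np.float64(0.28199006457862497), np.float64(1.8485780719166036), np.float64(0.05735510587692261))
```

View pics/top2.png

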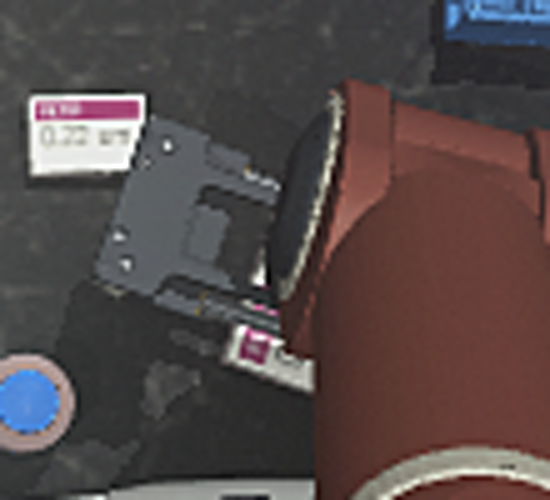

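View pics/side2.png

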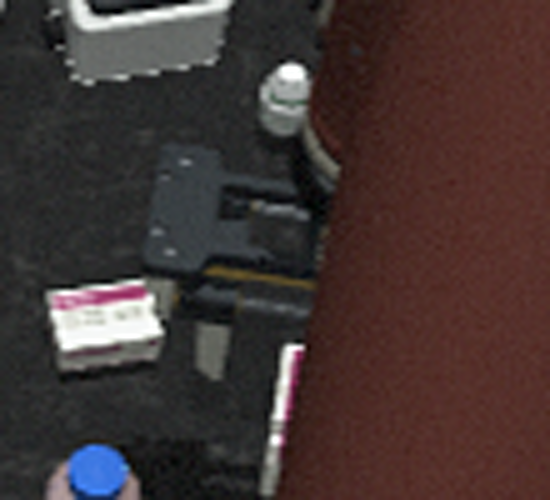

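```bash
python3 - <<'E'
from h import *
c=env.capture("side"); t=env.capture("top")
s=env.get_state();q=s["eef_rot"];R0=Rn.from_quat([q[1],q[2],q[3],q[0]])
im=crop(c,330,190,110,100,5); i2=crop(t,320,200,110,100,5)
for cam,i,o in((c,im,(330,190)),(t,i2,(320,200))):
    for sg in(-1,1):
        P=np.array([[a,sg*b,z] for z in(.025,-.015) for a,b in((-.0075,.0465),(.0075,.0465),(.0075,.064),(-.0075,.064))])
        lines(i,cam,R0.apply(P[:4])+s["tool_pos"],5,o,(0,255,255)); lines(i,cam,R0.apply(P[4:])+s["tool_pos"],5,o,(0,255,0))
    B=[[a,b,-.059] for a,b in((-.0375,-.094),(.0375,-.094),(.0375,.094),(-.0375,.094))]
    lines(i,cam,R0.apply(B)+s["tool_pos"],5,o,(255,0,255))
    drawbox(i,cam,(.4546,-.1806,-1.912),.05,.074,.032,5,o,(0,128,255))
cv2.imwrite("pics/g.png",cv2.resize(np.hstack([im,i2]),(800,364)))
delta([.4546,-.1806,.033],down(2.80))
E
```

```text
pos [ 0.4564 -0.1737  0.0847] turn units [0.    0.004 0.021] | shift before turn [-0.009 -0.141  1.034] | after turn [-0.012 -0.141  1.034] gap 0.997 F [ 0.1  0.8 -0.5] t 5.25
```

View pics/g.png

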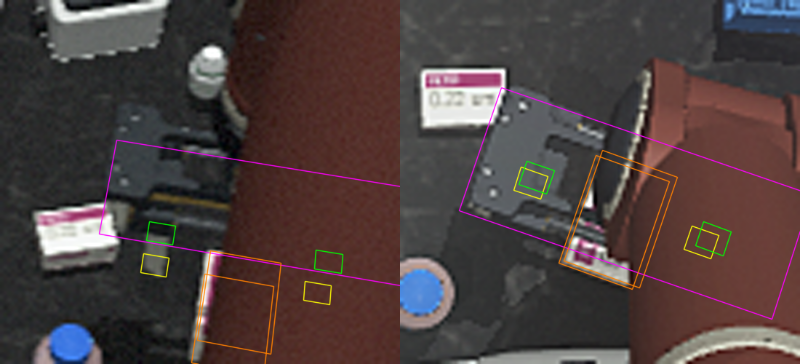

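Request:
play_rows --pt "0 -0.01 -0.14 0 0 0 0.02" --pt "0 0 0 0.4 0 0 0" --pt "0 0 0 0.4 0 0 0" --pt "0 0 0 0.234 0 0 0" --pt "0 0 0 0 0 0 0" --pt "0 0 0 0 0 0 0" --pt "1 0 0 0 0 0 0" --pt "1 0 0 0 0 0 0" --pt "1 0 0 0 0 0 0" --pt "1 0 0 0 0 0 0" --pt "1 0 0 0 0 0 0" --pt "1 0 0 0 0 0 0"

```text
clock: 6.45
tool_pos: [0.454, -0.1803, 0.032]
eef_rot: [0.0, 0.17, 0.985, 0.0]
ft_force: [-0.1, 1.0, 2.2]
finger_gap: 0.535
```

```bash
python3 - <<'E'
from h import *
delta([.4546,-.1806,.033],down(2.80))
E
```

```text
pos [ 0.454  -0.1803  0.032 ] turn units [0.    0.    0.001] | shift before turn [-0.014 -0.001 -0.019] | after turn [-0.014 -0.001 -0.019] gap 0.535 F [-0.1  1.   2.2] t 6.45
```

Request:
play_rows --pt "1 0 0 -0.3 0 0 0" --pt "1 0 0 -0.6 0 0 0" --pt "1 0 0 -0.8 0 0 0" --pt "1 0 0 -0.8 0 0 0" --pt "1 0 0 -0.8 0 0 0" --pt "1 0 0 -0.7 0 0 0" --pt "1 0 0 0 0 0 0" --pt "1 0 0 0 0 0 0" --pt "1 0 0 0 0 0 0"

```text
clock: 7.35
tool_pos: [0.4529, -0.18, 0.2306]
eef_rot: [-0.002, 0.17, 0.985, 0.0]
ft_force: [-0.6, -0.0, -0.3]
finger_gap: 0.537
```

```bash
python3 - <<'E'
from h import *
s=env.get_state(); print(s["joint_pos"].round(2))
T=dk(0,0,32+85); print(T)
delta(T,down(3.314)); delta(T,decktool())
print("tilt from down(3.314)", (down(3.314).inv()*decktool()).as_rotvec()/.5)
E
```

```text
[ 0.38  0.38 -0.07  1.9   0.03  0.87  1.53]
[0.52814926 0.04537575 0.16523294]
pos [ 0.4529 -0.18    0.2306] turn units [ 0.002 -0.007 -1.027] | shift before turn [0.085 4.751 1.307] | after turn [-2.257  4.182  1.307] gap 0.537 F [-0.6 -0.  -0.3] t 7.35
pos [ 0.4529 -0.18    0.2306] turn units [-0.25  -0.965 -1.006] | shift before turn [0.085 4.751 1.307] | after turn [-1.375  4.183  2.215] gap 0.537 F [-0.6 -0.  -0.3] t 7.35
tilt from down(3.314) [ 1.99599741e-04 -9.79999986e-01  7.98326570e-04]
```

Request:
play_rows --pt "1 0 0 0 0 0 -0.257" --pt "1 0 0 0 0 0 -0.257" --pt "1 0 0 0 0 0 -0.257" --pt "1 0 0 0 0 0 -0.257" --pt "1 0 0 0 0 -0.245 0" --pt "1 0 0 0 0 -0.245 0" --pt "1 0 0 0 0 -0.245 0" --pt "1 0 0 0 0 -0.245 0" --pt "1 -0.17 0.52 0.1 0 0 0" --pt "1 -0.17 0.52 0.1 0 0 0" --pt "1 -0.17 0.52 0.1 0 0 0" --pt "1 -0.17 0.52 0.3 0 0 0" --pt "1 -0.17 0.52 0.3 0 0 0" --pt "1 -0.17 0.52 0.3 0 0 0" --pt "1 -0.17 0.52 0.3 0 0 0" --pt "1 -0.17 0.52 0.3 0 0 0" --pt "1 0 0 0 0 0 0" --pt "1 0 0 0 0 0 0" --pt "1 0 0 0 0 0 0"

```text
clock: 9.25
tool_pos: [0.5182, 0.0407, 0.1837]
eef_rot: [0.241, -0.083, 0.967, 0.021]
ft_force: [1.0, -0.2, -0.2]
finger_gap: 0.533
```

```bash
python3 - <<'E'
from h import *
c=env.capture("side"); t=env.capture("top"); cv2.imwrite("pics/side3.png",c["img"][:,:,::-1]); cv2.imwrite("pics/top3.png",t["img"][:,:,::-1])
s=env.get_state(); print(s["joint_pos"].round(2))
delta(dk(0,0,117),decktool())
delta(dk(0,0,33),decktool())
E
```

```text
[-0.06  0.37 -0.06  2.26 -0.34  0.03  1.97]
pos [0.5186 0.0401 0.1843] turn units [-0.003 -0.002 -0.005] | shift before turn [-0.002  0.072  0.434] | after turn [-0.002  0.072  0.434] gap 0.534 F [ 0.2  1.4 -1. ] t 9.35
pos [0.5186 0.0401 0.1843] turn units [-0.003 -0.002 -0.005] | shift before turn [-0.004  0.075  2.114] | after turn [-2.000e-03  7.200e-02  2.114e+00] gap 0.534 F [ 0.2  1.4 -1. ] t 9.35
```

View pics/side3.png

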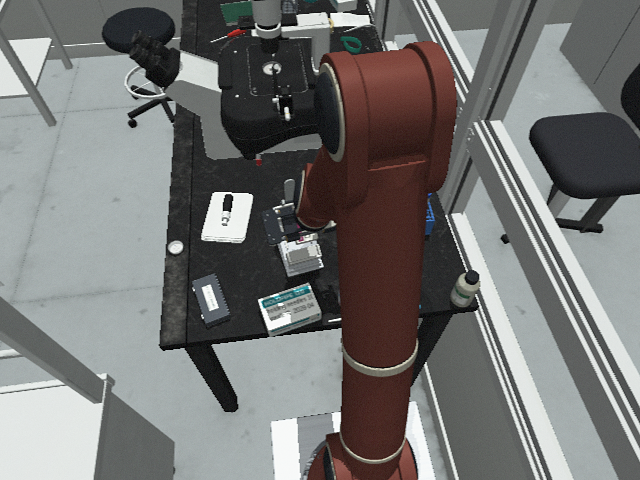

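View pics/top3.png

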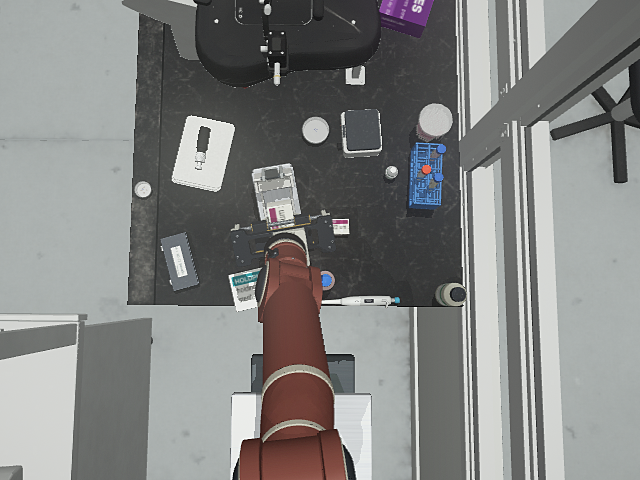

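```bash
python3 - <<'E'
from h import *
c=env.capture("side"); t=env.capture("top")
i2=crop(t,225,150,110,110,5); drawdeck(i2,t,D,5,(225,150))
s=env.get_state();q=s["eef_rot"];R0=Rn.from_quat([q[1],q[2],q[3],q[0]])
def cart(i,cam,o):
    for z in(0.,.032): lines(i,cam,R0.apply(np.array(rect(-.037,.037,-.025,.025,z)))+s["tool_pos"],5,o,(0,128,255))
cart(i2,t,(225,150))
im=crop(c,250,150,110,140-30,5); drawdeck(im,c,D,5,(250,150)); cart(im,c,(250,150))
cv2.imwrite("pics/g2.png",cv2.resize(np.hstack([im,i2]),(800,400)))
E
```

```text
(no output)
```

View pics/g2.png

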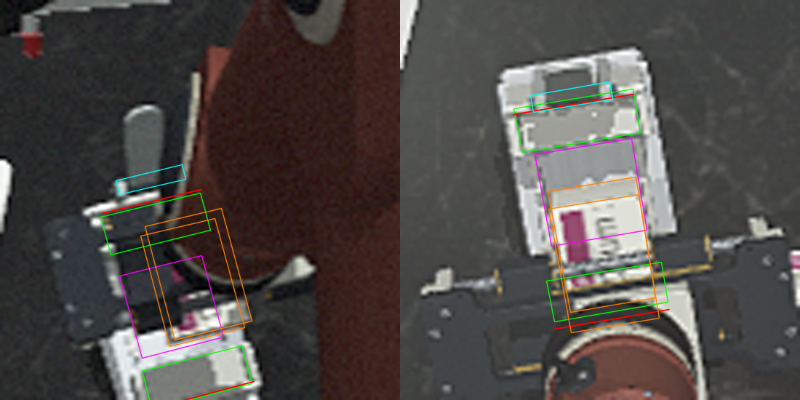

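Request:
play_rows --pt "1 0 0.07 0 0 0 0" --pt "1 0 0 0.4 0 0 0" --pt "1 0 0 0.4 0 0 0" --pt "1 0 0 0.4 0 0 0" --pt "1 0 0 0.2 0 0 0" --pt "1 0 0 0 0 0 0" --pt "1 0 0 0 0 0 0"

```text
clock: 10.15
tool_pos: [0.5584, 0.0508, 0.1424]
eef_rot: [0.227, -0.084, 0.97, 0.021]
ft_force: [-0.8, 0.0, -0.5]
finger_gap: 0.535
```

```bash
python3 - <<'E'
from h import *
s=env.get_state(); print(s["joint_pos"].round(2))
delta(dk(0,0,33),decktool())
c=env.capture("side"); t=env.capture("top")
i2=crop(t,225,150,110,110,5); im=crop(c,250,150,110,110,5)
cv2.imwrite("pics/g3.png",cv2.resize(np.hstack([im,i2]),(800,400)))
E
```

```text
[-0.09  0.5  -0.03  2.18 -0.99  0.01  2.62]
pos [0.5584 0.0508 0.1424] turn units [ 0.007 -0.062  0.001] | shift before turn [ 0.297 -0.007  0.998] | after turn [ 0.328 -0.004  0.989] gap 0.535 F [-0.8  0.  -0.5] t 10.15
```

View pics/g3.png

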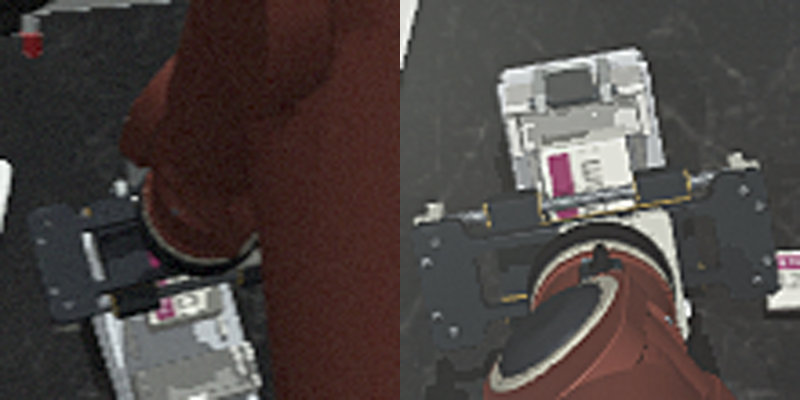

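```bash
cat > kin.py <<'E'
from h import *
import itertools
S=[([-0.7245236,0.61489029,-0.01257537,1.4233972,0.00808568,1.10337983,-0.04039174],[0.49794942,0.41775553,0.24364752],[-2.12358092e-05,4.22656387e-01,9.06290008e-01,-4.20005662e-06]),
([.38,.38,-.07,1.9,.03,.87,1.53],[.4529,-.18,.2306],[-.002,.17,.985,0]),
([-.06,.37,-.06,2.26,-.34,.03,1.97],[.5186,.0401,.1843],[.241,-.083,.967,.021]),
([-.09,.5,-.03,2.18,-.99,.01,2.62],[.5584,.0508,.1424],[.227,-.084,.97,.021])]
def load():
    s=env.get_state()
    return S
def fk(q,sg,pr):
    # joints axes z y z y z y z with signs
    R=Rn.identity();p=np.zeros(3)
    off=[(0,0,0),(pr[0],pr[1],pr[2]),(0,0,0),(pr[3],pr[4],pr[5]),(0,0,0),(pr[6],pr[7],pr[8]),(pr[9],pr[10],pr[11])]
    for i,a in enumerate('zyzyzyz'):
        p=p+R.apply(off[i]); R=R*Rn.from_euler(a,sg[i]*q[i])
    p=p+R.apply([0,0,pr[12]]); R=R*Rn.from_euler('z',pr[13])
    return p,R
def fit(SS):
    best=None
    w=[1 if k in (0,) else .3 for k in range(len(SS))]
    for sz in itertools.product((1,-1),repeat=4):
        sg=[sz[0],1,sz[1],1,sz[2],1,sz[3]]
        def f(pr):
            o=[]
            for q,p,e in SS:
                P,R=fk(q,sg,pr); Rt=Rn.from_quat([e[1],e[2],e[3],e[0]])
                o+=list((P-p)*10)+list((R.inv()*Rt).as_rotvec())
            return np.array(o+list(np.array(pr[:12])*.01))
        for c0 in(0,1.57,3.14,-1.57):
            r=least_squares(f,[0,0,.3,0,0,.4,0,0,.4,0,0,0,.2,c0])
            if best is None or r.cost<best[0]: best=(r.cost,sg,r.x,f(r.x))
    return best
E
python3 - <<'E'
from kin import *
s=env.get_state(); S[3]=(s["joint_pos"],s["tool_pos"],s["eef_rot"])
b=fit(S); print(b[0],b[1],b[2].round(3)); print(b[3].round(3))
E
```

```text
6.77843608636379e-05 [-1, 1, -1, 1, -1, 1, -1] [ 0.024  0.114  0.195 -0.024 -0.126  0.578 -0.006 -0.005  0.348  0.003
 -0.005  0.     0.285  1.572]
[ 0.001 -0.001 -0.     0.     0.    -0.002  0.001  0.003  0.     0.004
 -0.003  0.004  0.    -0.002 -0.001  0.003 -0.004 -0.001  0.     0.001
  0.001  0.    -0.    -0.002  0.     0.001  0.002 -0.    -0.001  0.006
 -0.    -0.     0.003  0.    -0.     0.   ]
```

```bash
cat >> kin.py <<'E'
SG=[-1,1,-1,1,-1,1,-1]
LO=np.array([-3.12,-.3,-1.34,.26,-1.36,.01,-2.84]);HI=np.array([3.12,2.06,1.32,2.42,4.5,1.98,2.84])
s0=env.get_state(); 
PR=[.024,.114,.195,-.024,-.126,.578,-.006,-.005,.348,.003,-.005,0,.285,1.572]
def ik(p,R,q0=None,n=12,seed=0):
    rng=np.random.default_rng(seed); out=[]
    for k in range(n):
        x0=np.array(q0) if (k==0 and q0 is not None) else LO+rng.random(7)*(HI-LO)
        x0=np.clip(x0,LO+1e-3,HI-1e-3)
        def f(q):
            P,Rq=fk(q,SG,PR); return np.r_[(P-p)*10,(Rq.inv()*R).as_rotvec(),1e-3*q[2]]
        r=least_squares(f,x0,bounds=(LO,HI)); out.append((np.abs(f(r.x)[:6]).max(),r.x))
    out.sort(key=lambda a:a[0]); return out
E
python3 - <<'E'
from kin import *
F=decktool()*Rn.from_euler('z',np.pi)
q=env.get_state()["joint_pos"]
for n,R in(("A",decktool()),("flip",F)):
    for z in(33,58,85,117):
        print(n,z)
        for e,x in ik(dk(0,0,z),R,q,n=14)[:5]: print("   ",round(e,4),x.round(2))
E
```

```text
A 33
    0.0 [-0.07  0.63 -0.    2.23  3.37  0.21 -1.7 ]
    0.0 [-0.07  0.63 -0.    2.23  3.37  0.21 -1.7 ]
    0.0 [-0.07  0.63  0.    2.23  3.37  0.21 -1.7 ]
    0.0996 [-0.08  0.61 -0.04  2.14 -1.21  0.01  2.84]
    0.0996 [-0.08  0.61 -0.04  2.14 -1.21  0.01  2.84]
A 58
    0.0 [-0.07  0.57  0.    2.24  3.44  0.16 -1.78]
    0.0 [-0.07  0.57 -0.    2.24  3.44  0.16 -1.78]
    0.0 [-0.07  0.57 -0.    2.24  3.44  0.16 -1.78]
    0.0755 [-0.08  0.55 -0.04  2.17 -1.21  0.01  2.84]
    0.0755 [-0.08  0.55 -0.04  2.17 -1.21  0.01  2.84]
A 85
    0.0 [-0.07  0.51 -0.    2.24  3.62  0.1  -1.96]
    0.0 [-0.07  0.51  0.    2.24  3.62  0.1  -1.96]
    0.0465 [-0.08  0.49 -0.05  2.2  -1.21  0.01  2.84]
    0.0465 [-0.08  0.49 -0.05  2.2  -1.21  0.01  2.84]
    0.0465 [-0.08  0.49 -0.05  2.2  -1.21  0.01  2.84]
A 117
    0.0 [-0.07  0.43 -0.03  2.23  4.48  0.03 -2.84]
    0.0081 [-0.07  0.42 -0.05  2.24 -1.21  0.01  2.84]
    0.0081 [-0.07  0.42 -0.05  2.24 -1.21  0.01  2.84]
    0.0081 [-0.07  0.42 -0.05  2.24 -1.21  0.01  2.84]
    0.0081 [-0.07  0.42 -0.05  2.24 -1.21  0.01  2.84]
flip 3
[... 390 characters left out ...]
0.07  0.57  0.    2.24  3.44  0.16  1.36]
    0.0733 [-0.07  0.55 -0.05  2.17 -1.36  0.01 -0.15]
    0.0733 [-0.07  0.55 -0.05  2.17 -1.36  0.01 -0.15]
flip 85
    0.0 [-0.07  0.51  0.    2.24  3.62  0.1   1.18]
    0.0 [-0.07  0.51 -0.    2.24  3.62  0.1   1.18]
    0.0 [-0.07  0.51 -0.    2.24  3.62  0.1   1.18]
    0.0443 [-0.07  0.49 -0.05  2.2  -1.36  0.01 -0.15]
    0.0443 [-0.07  0.49 -0.05  2.2  -1.36  0.01 -0.15]
flip 117
    0.0 [-0.08  0.43 -0.02  2.23  4.5   0.03  0.29]
    0.0 [-0.08  0.43 -0.02  2.23  4.5   0.03  0.29]
    0.0 [-0.54  0.98  1.13  2.1   4.5   0.98  0.25]
    0.0059 [-0.07  0.42 -0.05  2.24 -1.36  0.01 -0.15]
    0.0059 [-0.07  0.42 -0.05  2.24 -1.36  0.01 -0.15]
```

```bash
cat >> kin.py <<'E'
def step(q,p,R,V=None):
    lim=np.array([2.79,2.79]+[3.14]*5)*.07
    lo=np.maximum(LO,q-lim);hi=np.minimum(HI,q+lim); lo=np.minimum(lo,q-1e-6);hi=np.maximum(hi,q+1e-6)
    def f(x):
        P,Rq=fk(x,SG,PR); return np.r_[(P-p)*10,(Rq.inv()*R).as_rotvec(),.02*(x-q)]
    r=least_squares(f,q,bounds=(lo,hi)); return r.x,np.abs(f(r.x)[:3]).max()/10,np.abs(f(r.x)[3:6]).max()
def run(q,wps,v=.03,w=.14,verbose=True):
    p,R=fk(q,SG,PR)
    for (pt,Rt,n) in wps:
        p0,R0=p,R; rv=(R0.inv()*Rt).as_rotvec()
        n=n or int(max(np.linalg.norm(pt-p0)/v,np.linalg.norm(rv)/w,1)+.99)
        for k in range(1,n+1):
            a=k/n; p=p0+a*(pt-p0); R=R0*Rn.from_rotvec(a*rv); q,e1,e2=step(q,p,R)
            if verbose=="all": print(q.round(2),round(e1,4),round(e2,3))
        print("wp n",n,q.round(2),"err",round(e1,4),round(e2,3))
    return q
def tl(phi,dl): return decktool()*Rn.from_euler('x',phi)*Rn.from_euler('y',dl)
E
python3 - <<'E'
from kin import *
q=env.get_state()["joint_pos"]
for sgn in(1,-1):
  for H in (95,):
    print("sgn",sgn)
    run(q,[(dk(0,0,H),tl(0,.3),None),(dk(0,0,H),tl(0.35*sgn,.3),None),(dk(0,0,H),tl(0.35*sgn,0),None),(dk(0,0,H),tl(0.35*sgn,-.1),None),(dk(0,0,H),tl(0,-.1),None),(dk(0,0,H),tl(0,0),None),(dk(0,0,33),tl(0,0),8)])
E
```

```text
sgn 1
wp n 2 [-0.33  0.62  0.36  1.96 -0.56  0.44  2.19] err 0.0003 0.017
wp n 3 [-0.67  0.84  0.75  1.9  -0.51  0.43  1.9 ] err 0.0 0.0
wp n 3 [-0.66  0.74  0.61  2.1  -0.77  0.01  2.15] err 0.001 0.058
wp n 1 [-0.67  0.74  0.62  2.09 -0.99  0.01  2.36] err 0.0025 0.15
wp n 3 [-0.12  0.48  0.    2.2  -1.22  0.01  2.84] err 0.0025 0.133
wp n 1 [-0.08  0.47 -0.05  2.21 -1.21  0.01  2.84] err 0.0007 0.035
wp n 8 [-0.08  0.61 -0.04  2.14 -1.21  0.01  2.84] err 0.0016 0.1
sgn -1
wp n 2 [-0.33  0.62  0.36  1.96 -0.56  0.44  2.19] err 0.0003 0.017
wp n 3 [ 0.03  0.58  0.06  1.95 -0.69  0.65  2.52] err 0.0 0.0
wp n 3 [ 0.35  0.47 -0.41  2.22 -1.05  0.26  2.84] err 0.0008 0.055
wp n 1 [ 0.48  0.45 -0.63  2.28 -1.09  0.14  2.84] err 0.0016 0.12
wp n 3 [ 0.11  0.44 -0.26  2.25 -1.17  0.01  2.84] err 0.0026 0.121
wp n 1 [-0.07  0.47 -0.05  2.21 -1.21  0.01  2.84] err 0.0007 0.035
wp n 8 [-0.08  0.61 -0.04  2.14 -1.21  0.01  2.84] err 0.0016 0.1
```

```bash
python3 - <<'E'
from kin import *
def iks(p,R,j3,n=10):
    rng=np.random.default_rng(1); res=[]
    lo,hi=LO.copy(),HI.copy(); lo[2]=j3-1e-3;hi[2]=j3+1e-3; lo[4]=-3; hi[4]=4.6; lo[6]=-3.2; hi[6]=3.2
    for k in range(n):
        x0=lo+rng.random(7)*(hi-lo)
        def f(q):
            P,Rq=fk(q,SG,PR); return np.r_[(P-p)*10,(Rq.inv()*R).as_rotvec()]
        r=least_squares(f,x0,bounds=(lo,hi))
        if np.abs(f(r.x)).max()<.01 and not any(np.abs(r.x-y).max()<.05 for y in res): res.append(r.x)
    return res
for z in(33,95):
  for j3 in np.arange(-1.3,1.31,.2):
    for x in iks(dk(0,0,z),decktool(),j3): print(z,x.round(2))
E
```

```text
33 [ 0.32  0.57 -0.7   2.39  2.1   0.43 -0.51]
33 [ 0.21  0.57 -0.5   2.35  2.3   0.34 -0.67]
33 [ 0.1   0.58 -0.3   2.31  2.59  0.26 -0.94]
33 [-0.01  0.61 -0.1   2.26  3.08  0.21 -1.41]
33 [-0.13  0.65  0.1   2.21  3.64  0.23 -1.98]
33 [-0.13  0.65  0.1   2.21 -2.64  0.23 -1.99]
33 [-0.25  0.71  0.3   2.16  4.01  0.32 -2.37]
33 [-0.25  0.71  0.3   2.16 -2.27  0.32 -2.37]
33 [-0.35  0.79  0.5   2.13  4.19  0.46 -2.57]
33 [-0.35  0.79  0.5   2.13 -2.09  0.46 -2.57]
33 [-0.43  0.9   0.7   2.11  4.27  0.63 -2.69]
33 [-0.43  0.9   0.7   2.11 -2.01  0.63 -2.69]
33 [-0.48  1.02  0.9   2.09  4.31  0.84 -2.76]
33 [-0.48  1.02  0.9   2.09 -1.98  0.84 -2.76]
33 [-0.51  1.16  1.1   2.08  4.31  1.07 -2.81]
33 [-0.51  1.17  1.1   2.08 -1.97  1.07 -2.81]
33 [-0.49  1.32  1.3   2.09  4.31  1.32 -2.85]
33 [-0.49  1.32  1.3   2.09 -1.98  1.32 -2.85]
95 [ 0.34  0.41 -0.7   2.41  1.89  0.31 -0.33]
95 [ 0.23  0.42 -0.5   2.37  2.04  0.23 -0.44]
95 [ 0.11  0.44 -0.3   2.33  2.34  0.14 -0.7 ]
95 [-0.    0.47 -0.1   2.27  3.14  0.08 -1.48]
95 [ 0.    0.47 -0.1   2.26 -3.    0.07 -1.62]
95 [-0.14  0.51  0.1   2.21  4.14  0.12 -2.48]
95 [-0.14  0.51  0.1   2.21 -2.14  0.12 -2.48]
95 [-0.26  0.57  0.3   2.18  4.38  0.23 -2.73]
95 [-0.26  0.57  0.3   2.18 -1.9   0.23 -2.73]
95 [-0.36  0.65  0.5   2.15  4.45  0.37 -2.81]
95 [-0.37  0.65  0.5   2.15 -1.83  0.37 -2.81]
95 [-0.45  0.75  0.7   2.12  4.47  0.54 -2.84]
95 [-0.45  0.75  0.7   2.12 -1.82  0.54 -2.84]
95 [-0.5   0.87  0.9   2.11  4.46  0.74 -2.86]
95 [-0.5   0.87  0.9   2.1  -1.82  0.75 -2.86]
95 [-0.53  1.01  1.1   2.1   4.45  0.98 -2.86]
95 [-0.53  1.01  1.1   2.1  -1.83  0.98 -2.86]
95 [-0.51  1.17  1.3   2.1   4.43  1.24 -2.86]
95 [-0.51  1.17  1.3   2.11 -1.86  1.25 -2.84]
```

```bash
python3 - <<'E'
from kin import *
import kin
q=np.array(S[0][0]); p0=np.array(S[0][1])
A=down(2.80)
print("actual carton high .39 .37 -.06 1.87 .03 .9 1.53; lifted .38 .38 -.07 1.9 .03 .87 1.53; hover -.06 .37 -.06 2.26 -.34 .03 1.97")
for wt,w3 in((.02,0),(.02,.05),(.02,.2)):
    def step(q,p,R):
        lim=np.array([2.79,2.79]+[3.14]*5)*.07
        lo=np.maximum(LO,q-lim);hi=np.minimum(HI,q+lim); lo=np.minimum(lo,q-1e-6);hi=np.maximum(hi,q+1e-6)
        def f(x):
            P,Rq=fk(x,SG,PR); return np.r_[(P-p)*10,(Rq.inv()*R).as_rotvec(),wt*(x-q),w3*x[2]]
        r=least_squares(f,q,bounds=(lo,hi)); return r.x,np.abs(f(r.x)[:3]).max()/10,np.abs(f(r.x)[3:6]).max()
    kin.step=step
    print(wt,w3)
    run(q,[(p0,A,4),(np.array([.4546,-.1806,.244]),A,16),(np.array([.454,-.1803,.032]),A,8),(np.array([.453,-.18,.2306]),A,6),(np.array([.453,-.18,.2306]),down(3.314),4),(np.array([.453,-.18,.2306]),decktool(),4),(np.array(S[2][1]),decktool(),8)])
E
```

```text
actual carton high .39 .37 -.06 1.87 .03 .9 1.53; lifted .38 .38 -.07 1.9 .03 .87 1.53; hover -.06 .37 -.06 2.26 -.34 .03 1.97
0.02 0
wp n 4 [-0.65  0.59 -0.17  1.45  0.1   1.11  0.4 ] err 0.0 0.0
wp n 16 [ 0.37  0.37 -0.06  1.88  0.03  0.9   1.53] err 0.0 0.0
wp n 8 [ 0.35  0.71 -0.03  2.14  0.07  0.3   1.49] err 0.0 0.0
wp n 6 [ 0.37  0.38 -0.06  1.9   0.03  0.86  1.53] err 0.0 0.0
wp n 4 [ 0.46  0.35 -0.2   1.93  0.09  0.87  1.96] err 0.0 0.0
wp n 4 [ 0.9   0.2  -0.57  2.29 -0.47  0.29  2.52] err 0.0001 0.006
wp n 8 [-0.07  0.37 -0.05  2.26 -0.46  0.03  2.09] err 0.0 0.0
0.02 0.05
wp n 4 [-0.73  0.61 -0.01  1.42  0.01  1.1   0.49] err 0.0 0.0
wp n 16 [ 0.33  0.38 -0.    1.86  0.    0.9   1.56] err 0.0 0.0
wp n 8 [ 0.33  0.71 -0.    2.13  0.    0.3   1.56] err 0.0 0.0
wp n 6 [ 0.33  0.39  0.    1.89 -0.    0.86  1.56] err 0.0 0.0
wp n 4 [ 0.34  0.39 -0.01  1.89  0.01  0.86  2.07] err 0.0 0.0
wp n 4 [ 0.69  0.24 -0.27  2.23 -0.65  0.35  2.76] err 0.0001 0.006
wp n 8 [-0.12  0.39  0.03  2.23 -0.99  0.06  2.63] err 0.0 0.001
0.02 0.2
wp n 4 [-0.73  0.62 -0.    1.42  0.    1.1   0.5 ] err 0.0 0.0
wp n 16 [ 0.33  0.38 -0.    1.86  0.    0.9   1.56] err 0.0 0.0
wp n 8 [ 0.33  0.71 -0.    2.13  0.    0.3   1.56] err 0.0 0.0
wp n 6 [0.33 0.39 0.   1.89 0.   0.86 1.56] err 0.0 0.0
wp n 4 [ 0.33  0.39 -0.    1.89  0.    0.86  2.08] err 0.0 0.0
wp n 4 [ 0.58  0.26 -0.13  2.19 -0.66  0.38  2.78] err 0.0003 0.025
wp n 8 [-0.1   0.38  0.01  2.24 -0.91  0.05  2.55] err 0.0 0.002
```

```bash
python3 - <<'E'
from kin import *
q=env.get_state()["joint_pos"]
DT=decktool()
for X,Y,Z in((.48,.2,.25),(.48,.3,.25),(.42,.25,.25),(.5,.35,.22),(.5,.35,.28)):
    print(X,Y,Z)
    s=np.array([X,Y,Z])
    q1=run(q,[(dk(0,0,85),tl(0,.1),4),(dk(0,0,110),down(3.314),4),(np.array([.47,Y,Z]),down(3.314),None),(s,DT,None),(dk(0,0,95),DT,None),(dk(0,0,33),DT,8)])
E
```

```text
0.48 0.2 0.25
wp n 4 [-0.2   0.54  0.15  2.13 -0.94  0.14  2.57] err 0.0 0.0
wp n 4 [-0.42  0.75  0.6   1.77 -0.56  0.81  2.2 ] err 0.0 0.0
wp n 7 [-0.82  0.67  0.77  1.67 -0.53  1.02  1.87] err 0.0 0.0
wp n 4 [-0.92  0.5   0.67  2.01 -0.72  0.3   2.  ] err 0.0 0.0
wp n 7 [-0.08  0.47 -0.05  2.21 -1.09  0.01  2.71] err 0.0007 0.037
wp n 8 [-0.08  0.61 -0.04  2.14 -1.21  0.01  2.84] err 0.0016 0.1
0.48 0.3 0.25
wp n 4 [-0.2   0.54  0.15  2.13 -0.94  0.14  2.57] err 0.0 0.0
wp n 4 [-0.42  0.75  0.6   1.77 -0.56  0.81  2.2 ] err 0.0 0.0
wp n 10 [-0.95  0.74  0.78  1.55 -0.56  1.08  1.71] err 0.0 0.0
wp n 4 [-1.13  0.63  0.78  1.88 -0.71  0.39  1.8 ] err 0.0 0.0
wp n 10 [-0.08  0.47 -0.05  2.21 -1.19  0.01  2.82] err 0.0007 0.035
wp n 8 [-0.08  0.61 -0.04  2.14 -1.21  0.01  2.84] err 0.0016 0.1
0.42 0.25 0.25
wp n 4 [-0.2   0.54  0.15  2.13 -0.94  0.14  2.57] err 0.0 0.0
wp n 4 [-0.42  0.75  0.6   1.77 -0.56  0.81  2.2 ] err 0.0 0.0
wp n 8 [-0.89  0.71  0.77  1.62 -0.55  1.05  1.79] err 0.0 0.0
wp n 4 [-1.19  0.53  0.8   2.05 -0.72  0.29  1.84] err 0.0 0.0
wp n 9 [-0.08  0.47 -0.05  2.21
[... 206 characters left out ...]
 1.77 -0.56  0.81  2.2 ] err 0.0 0.0
wp n 11 [-1.    0.8   0.75  1.52 -0.6   1.06  1.65] err 0.0 0.0
wp n 4 [-1.14  0.72  0.74  1.81 -0.74  0.37  1.75] err 0.0 0.0
wp n 11 [-0.08  0.47 -0.05  2.21 -1.21  0.01  2.84] err 0.0007 0.035
wp n 8 [-0.08  0.61 -0.04  2.14 -1.21  0.01  2.84] err 0.0016 0.1
0.5 0.35 0.28
wp n 4 [-0.2   0.54  0.15  2.13 -0.94  0.14  2.57] err 0.0 0.0
wp n 4 [-0.42  0.75  0.6   1.77 -0.56  0.81  2.2 ] err 0.0 0.0
wp n 12 [-1.    0.76  0.79  1.42 -0.56  1.19  1.6 ] err 0.0 0.0
wp n 4 [-1.18  0.69  0.86  1.71 -0.66  0.53  1.67] err 0.0 0.0
wp n 12 [-0.08  0.47 -0.05  2.21 -1.11  0.01  2.74] err 0.0007 0.037
wp n 8 [-0.08  0.61 -0.04  2.14 -1.21  0.01  2.84] err 0.0016 0.1
```

```bash
nproc; cat > search.py <<'E'
from kin import *
import kin, io, contextlib, multiprocessing as mp, sys
def quiet(q,w):
    with contextlib.redirect_stdout(io.StringIO()): return run(q,w)
DT=decktool(); G=dk(0,0,33)
def trial(seed):
    rng=np.random.default_rng(seed); q=Q0
    q=quiet(q,[(dk(0,0,110),tl(0,.2),4),(np.array([.46,-.1,.25]),down(3.314),6)])
    psi=rng.uniform(2.6,3.5); a=np.array([rng.uniform(.46,.55),rng.uniform(-.1,.3),rng.uniform(.22,.3)])
    ph=rng.uniform(-.8,.8); dl=rng.uniform(0,.5); H=rng.uniform(80,110); ph2=rng.uniform(-.6,.6)
    W=[(a,down(psi),None),(a,tl(ph,dl),None),(dk(0,0,H),tl(ph2,rng.uniform(-.05,.1)),None),(dk(0,0,H),DT,None),(G,DT,8)]
    try: q=quiet(q,W)
    except Exception as e: return (9,seed)
    P,R=fk(q,SG,PR); return (np.abs(P-G).max()*10+np.abs((R.inv()*DT).as_rotvec()).max(),seed,psi,a.round(3),ph,dl,H,ph2,q.round(2))
Q0=env.get_state()["joint_pos"]
if __name__=="__main__":
    with mp.Pool() as p: r=p.map(trial,range(int(sys.argv[1])))
    r.sort(key=lambda a:a[0])
    for x in r[:10]: print([np.round(y,2).tolist() for y in x])
E
time timeout 560 env OMP_NUM_THREADS=1 python3 search.py 80
```

```text
4
[0.12, 59, 3.13, [0.53, -0.05, 0.25], -0.5, 0.08, 80.17, 0.57, [-0.08, 0.61, -0.04, 2.14, -1.21, 0.01, 2.84]]
[0.12, 79, 3.43, [0.47, 0.27, 0.22], -0.66, 0.06, 94.33, -0.15, [-0.08, 0.61, -0.04, 2.14, -1.21, 0.01, 2.84]]
[0.12, 47, 3.27, [0.53, 0.09, 0.23], 0.75, 0.16, 86.01, 0.43, [-0.08, 0.61, -0.04, 2.14, -1.21, 0.01, 2.84]]
[0.12, 64, 3.45, [0.51, -0.07, 0.24], 0.57, 0.04, 109.56, 0.15, [-0.08, 0.61, -0.04, 2.14, -1.21, 0.01, 2.84]]
[0.12, 62, 3.15, [0.53, 0.21, 0.24], 0.31, 0.46, 95.41, 0.45, [-0.08, 0.61, -0.04, 2.14, -1.21, 0.01, 2.84]]
[0.12, 65, 2.64, [0.51, 0.05, 0.24], 0.71, 0.3, 88.37, -0.55, [-0.08, 0.61, -0.04, 2.14, -1.21, 0.01, 2.84]]
[0.12, 74, 3.4, [0.51, 0.17, 0.27], 0.1, 0.26, 80.12, 0.3, [-0.08, 0.61, -0.04, 2.14, -1.21, 0.01, 2.84]]
[0.12, 5, 3.32, [0.53, 0.11, 0.24], -0.71, 0.19, 92.25, -0.55, [-0.08, 0.61, -0.04, 2.14, -1.21, 0.01, 2.84]]
[0.12, 58, 2.88, [0.54, -0.0, 0.24], 0.55, 0.07, 89.16, -0.43, [-0.08, 0.61, -0.04, 2.14, -1.21, 0.01, 2.84]]
[0.12, 30, 2.81, [0.5, -0.06, 0.27], 0.45, 0.43, 89.79, -0.47, [-0.08, 0.61, -0.04, 2.14, -1.21, 0.01, 2.84]]
real	0m52.273s
user	2m57.563s
sys	0m0.243s
```

```bash
cat > search2.py <<'E'
from search import *
GO=[[.32,.57,-.7,2.39,2.1,.43,-.51],[.21,.57,-.5,2.35,2.3,.34,-.67],[.1,.58,-.3,2.31,2.59,.26,-.94],[-.01,.61,-.1,2.26,3.08,.21,-1.41]]
def trial(seed):
    rng=np.random.default_rng(seed); q=np.array(GO[seed%4])
    psi=rng.uniform(2.2,3.6); a=np.array([rng.uniform(.46,.55),rng.uniform(-.2,.3),rng.uniform(.22,.3)])
    ph=rng.uniform(-.8,.8); H=rng.uniform(85,120); ph2=rng.uniform(-.8,.8); d2=rng.uniform(-.1,.4)
    W=[(dk(0,0,H),DT,8),(dk(0,0,H),tl(ph2,0),None),(dk(0,0,H),tl(ph2,d2),None),(a,down(psi),None)]
    try: q=quiet(q,W)
    except Exception as e: return (9,seed)
    P,R=fk(q,SG,PR); er=np.abs(P-a).max()*10+np.abs((R.inv()*down(psi)).as_rotvec()).max()
    return (abs(q[4])+abs(q[2])+10*er,seed,psi,a.round(3),ph2,d2,H,q.round(2))
if __name__=="__main__":
    with mp.Pool() as p: r=p.map(trial,range(int(sys.argv[1])))
    r.sort(key=lambda a:a[0])
    for x in r[:12]: print([np.round(y,2).tolist() for y in x])
E
time timeout 560 env OMP_NUM_THREADS=1 python3 search2.py 160
```

```text
[0.14, 127, 2.29, [0.48, -0.05, 0.29], 0.74, 0.31, 105.49, [0.13, 0.3, -0.1, 1.81, 0.04, 1.03, 0.73]]
[0.26, 22, 2.71, [0.48, -0.16, 0.27], 0.56, 0.32, 119.57, [0.39, 0.33, -0.19, 1.82, 0.07, 1.0, 1.32]]
[0.29, 34, 2.21, [0.54, -0.08, 0.27], 0.61, 0.35, 112.6, [0.23, 0.4, -0.2, 1.71, 0.09, 1.04, 0.63]]
[0.4, 126, 2.21, [0.55, -0.17, 0.3], 0.51, 0.37, 88.59, [0.42, 0.4, -0.28, 1.61, 0.12, 1.14, 0.76]]
[0.41, 25, 2.43, [0.46, -0.09, 0.25], 0.79, 0.29, 91.76, [0.35, 0.29, -0.3, 1.96, 0.11, 0.9, 0.85]]
[0.47, 61, 2.72, [0.53, 0.14, 0.28], 0.8, 0.37, 119.9, [-0.09, 0.38, -0.33, 1.73, 0.14, 1.06, 0.69]]
[0.48, 102, 2.42, [0.51, 0.21, 0.24], 0.63, 0.18, 101.24, [-0.23, 0.42, -0.32, 1.76, 0.16, 0.99, 0.23]]
[0.52, 75, 2.5, [0.47, 0.13, 0.28], 0.68, 0.37, 111.3, [-0.06, 0.29, -0.39, 1.88, 0.13, 1.0, 0.43]]
[0.52, 38, 2.88, [0.48, 0.16, 0.27], 0.54, 0.15, 86.38, [-0.11, 0.32, -0.38, 1.85, 0.14, 1.01, 0.76]]
[0.55, 135, 2.97, [0.48, 0.25, 0.3], 0.65, 0.15, 91.45, [-0.27, 0.35, -0.4, 1.7, 0.15, 1.12, 0.69]]
[0.55, 129, 2.74, [0.48, 0.25, 0.29], 0.66, 0.08, 112.74, [-0.27, 0.35, -0.4, 1.73, 0.15, 1.1, 0.45]]
[0.61, 42, 3.28, [0.5, 0.23, 0.28], 0.42, 0.29, 119.15, [-0.2, 0.37, -0.44, 1.74, 0.17, 1.07, 1.02]]
real	0m45.804s
user	2m46.546s
sys	0m0.361s
```

```bash
cat > f.py <<'E'
from search import *
q=Q0
A=np.array([.46,-.15,.26])
qb=run(q,[(dk(0,0,95),tl(0,.1),4),(dk(0,0,140),tl(0,.3),4),(A,down(3.0),None),(A,down(2.71),None)])
for ph,H,d2 in((.6,100,.3),(.75,105,.3),(.6,120,.3),(.75,120,.3),(.75,95,.25),(.9,105,.3)):
    print("==",ph,H,d2)
    run(qb,[(dk(0,0,H),tl(ph,d2),12),(dk(0,0,H),tl(ph,0),6),(dk(0,0,H),tl(ph,-.1),2),(dk(0,0,H),tl(0.3,-.05),6),(dk(0,0,H),DT,6),(G,DT,8)])
E
OMP_NUM_THREADS=1 python3 f.py
```

```text
wp n 4 [-0.23  0.53  0.19  2.13 -0.93  0.16  2.56] err 0.0 0.0
wp n 4 [-0.43  0.62  0.57  1.91 -0.66  0.6   2.3 ] err 0.0 0.0
wp n 8 [-0.12  0.61  0.75  1.72 -0.49  1.    2.24] err 0.0 0.0
wp n 3 [-0.14  0.66  0.84  1.71 -0.56  1.03  2.04] err 0.0 0.0
== 0.6 100 0.3
wp n 12 [-0.82  1.06  1.01  1.85 -0.58  0.49  1.81] err 0.0 0.0
wp n 6 [-0.87  0.98  0.88  2.06 -0.87  0.01  2.06] err 0.0003 0.021
wp n 2 [-0.88  1.    0.9   2.05 -1.31  0.01  2.49] err 0.0015 0.106
wp n 6 [-0.6   0.68  0.55  2.1  -1.36  0.01  2.79] err 0.0016 0.093
wp n 6 [-0.08  0.46 -0.05  2.22 -1.21  0.01  2.84] err 0.0005 0.029
wp n 8 [-0.08  0.61 -0.04  2.14 -1.21  0.01  2.84] err 0.0016 0.1
== 0.75 105 0.3
wp n 12 [-0.87  1.18  1.12  1.82 -0.56  0.53  1.7 ] err 0.0 0.0
wp n 6 [-0.95  1.13  1.01  2.05 -0.64  0.04  1.73] err 0.0 0.0
wp n 2 [-0.96  1.15  1.02  2.05 -1.08  0.01  2.15] err 0.001 0.069
wp n 6 [-0.61  0.67  0.56  2.11 -1.36  0.01  2.79] err 0.0015 0.087
wp n 6 [-0.07  0.45 -0.05  2.22 -1.21  0.01  2.84] err 0.0004 0.023
wp n 8 [-0.08  0.61 -0.04  2.14 -1.21  0.01  2.84] err 0.0016 0.1
== 0.6 120 0.3
wp n
[... 935 characters left out ...]
 1.74] err 0.0 0.0
wp n 2 [-0.95  1.17  1.01  2.04 -1.1   0.01  2.16] err 0.0011 0.073
wp n 6 [-0.6   0.69  0.55  2.1  -1.36  0.01  2.79] err 0.0017 0.098
wp n 6 [-0.08  0.47 -0.05  2.21 -1.21  0.01  2.84] err 0.0007 0.035
wp n 8 [-0.08  0.61 -0.04  2.14 -1.21  0.01  2.84] err 0.0016 0.1
== 0.9 105 0.3
wp n 12 [-0.9   1.31  1.22  1.78 -0.55  0.59  1.6 ] err 0.0 0.0
wp n 6 [-0.99  1.3   1.13  2.   -0.62  0.12  1.62] err 0.0 0.0
wp n 2 [-1.    1.31  1.11  2.05 -0.85  0.01  1.83] err 0.0005 0.026
wp n 6 [-0.61  0.67  0.56  2.11 -1.36  0.01  2.79] err 0.0015 0.087
wp n 6 [-0.07  0.45 -0.05  2.22 -1.21  0.01  2.84] err 0.0004 0.023
wp n 8 [-0.08  0.61 -0.04  2.14 -1.21  0.01  2.84] err 0.0016 0.1
```

```bash
cat > f2.py <<'E'
from search import *
q=Q0
A=np.array([.453,-.18,.2306])
qb=run(q,[(np.array(S[2][1]),DT,5),(A,DT,8),(A,down(3.314),4),(A,down(2.8),4),(A,down(2.6),2)])
for ph,H,d2 in((.6,100,.3),(.75,105,.3),(.6,120,.3),(.75,120,.3),(.75,95,.25),(.9,105,.3)):
    print("==",ph,H,d2)
    run(qb,[(dk(0,0,H),tl(ph,d2),12),(dk(0,0,H),tl(ph,0),6),(dk(0,0,H),tl(ph,-.1),2),(dk(0,0,H),tl(0.3,-.05),6),(dk(0,0,H),DT,6),(G,DT,8)])
E
OMP_NUM_THREADS=1 python3 f2.py
```

```text
wp n 5 [-0.12  0.39  0.03  2.23 -0.98  0.06  2.62] err 0.0 0.0
wp n 8 [ 0.65  0.25 -0.2   2.22 -0.72  0.36  2.84] err 0.0 0.0
wp n 4 [ 0.18  0.46  0.25  1.84 -0.15  0.86  2.25] err 0.0 0.0
wp n 4 [ 0.1   0.51  0.41  1.81 -0.26  0.87  1.86] err 0.0 0.0
wp n 2 [ 0.07  0.53  0.47  1.8  -0.3   0.88  1.71] err 0.0 0.0
== 0.6 100 0.3
wp n 12 [-0.79  0.93  0.81  1.87 -0.1   0.44  1.34] err 0.0 0.0
wp n 6 [-0.87  0.98  0.87  2.07 -0.34  0.01  1.53] err 0.0004 0.03
wp n 2 [-0.88  1.    0.9   2.06 -0.78  0.01  1.95] err 0.0016 0.114
wp n 6 [-0.6   0.68  0.55  2.1  -1.36  0.01  2.79] err 0.0016 0.093
wp n 6 [-0.08  0.46 -0.05  2.22 -1.21  0.01  2.84] err 0.0005 0.029
wp n 8 [-0.08  0.61 -0.04  2.14 -1.21  0.01  2.84] err 0.0016 0.1
== 0.75 105 0.3
wp n 12 [-0.85  1.04  0.92  1.84 -0.09  0.49  1.24] err 0.0 0.0
wp n 6 [-0.94  1.12  0.99  2.06 -0.11  0.02  1.2 ] err 0.0 0.0
wp n 2 [-0.96  1.15  1.02  2.06 -0.55  0.01  1.62] err 0.0012 0.078
wp n 6 [-0.61  0.67  0.56  2.11 -1.36  0.01  2.79] err 0.0015 0.087
wp n 6 [-0.07  0.45 -0.05  2.22 -1.21  0.01  2.84] err 0.0004 0.023
wp n 8 [-0.08  0.61 -0
[... 996 characters left out ...]
1.24] err 0.0 0.001
wp n 2 [-0.95  1.17  1.01  2.05 -0.6   0.01  1.66] err 0.0012 0.081
wp n 6 [-0.6   0.69  0.55  2.1  -1.36  0.01  2.79] err 0.0017 0.098
wp n 6 [-0.08  0.47 -0.05  2.21 -1.21  0.01  2.84] err 0.0007 0.035
wp n 8 [-0.08  0.61 -0.04  2.14 -1.21  0.01  2.84] err 0.0016 0.1
== 0.9 105 0.3
wp n 12 [-0.89  1.16  1.    1.8  -0.08  0.56  1.15] err 0.0 0.0
wp n 6 [-0.99  1.26  1.08  2.02 -0.09  0.1   1.1 ] err 0.0 0.0
wp n 2 [-1.    1.31  1.11  2.05 -0.32  0.01  1.3 ] err 0.0006 0.035
wp n 6 [-0.61  0.68  0.56  2.11 -1.19  0.01  2.62] err 0.0016 0.09
wp n 6 [-0.07  0.45 -0.05  2.22 -1.21  0.01  2.84] err 0.0004 0.023
wp n 8 [-0.08  0.61 -0.04  2.14 -1.21  0.01  2.84] err 0.0016 0.1
```

```bash
cat > s3.py <<'E'
from search import *
A=np.array([.453,-.18,.2306])
QB=quiet(Q0,[(np.array(S[2][1]),DT,5),(A,DT,8),(A,down(3.314),4)])
def trial(seed):
    rng=np.random.default_rng(seed); q=QB; W=[]
    for k in range(rng.integers(1,4)):
        W.append((np.array([rng.uniform(.46,.62),rng.uniform(-.25,.3),rng.uniform(.24,.34)]),down(rng.uniform(2.0,4.0))*Rn.from_euler('xy',[rng.uniform(-.5,.5),rng.uniform(-.3,.3)]),None))
    ph=rng.uniform(.3,.9); H=rng.uniform(95,120); d2=rng.uniform(.1,.35)
    W+=[(dk(0,0,H),tl(ph,d2),None),(dk(0,0,H),tl(ph,0),6),(dk(0,0,H),DT,8),(G,DT,8)]
    try: q=quiet(q,W)
    except Exception as e: return (9,seed)
    P,R=fk(q,SG,PR); er=np.abs(P-G).max()*10+np.abs((R.inv()*DT).as_rotvec()).max()
    return (er,seed,len(W)-4,[(w[0].round(3).tolist(),w[1].as_quat().round(3).tolist()) for w in W[:-4]],ph,d2,H,q.round(2))
if __name__=="__main__":
    with mp.Pool() as p: r=p.map(trial,range(int(sys.argv[1])))
    r.sort(key=lambda a:(round(a[0],2),a[2]))
    print(sum(x[0]<.02 for x in r))
    for x in r[:6]: print(x)
E
time timeout 570 env OMP_NUM_THREADS=1 python3 s3.py 400
```

```text
0
(np.float64(0.11598224932737705), 11, 1, [([0.54, 0.081, 0.243], [0.423, 0.872, -0.244, 0.028])], 0.3778643696395788, 0.2554708981990957, 118.70821133229438, array([-0.08,  0.61, -0.04,  2.14, -1.21,  0.01,  2.84]))
(np.float64(0.11598241984275347), 14, 1, [([0.518, 0.137, 0.326], [-0.072, 0.994, -0.03, -0.077])], 0.7297886295840244, 0.24311473454566174, 106.6792188477713, array([-0.08,  0.61, -0.04,  2.14, -1.21,  0.01,  2.84]))
(np.float64(0.11598226582222476), 21, 1, [([0.557, 0.14, 0.249], [-0.053, 0.97, -0.236, 0.037])], 0.36744185000840535, 0.26899554623042665, 118.95666113414606, array([-0.08,  0.61, -0.04,  2.14, -1.21,  0.01,  2.84]))
(np.float64(0.1159821674038239), 23, 1, [([0.563, -0.179, 0.251], [-0.065, 0.978, -0.167, 0.102])], 0.4308111822514416, 0.21767491766731878, 112.91461589808956, array([-0.08,  0.61, -0.04,  2.14, -1.21,  0.01,  2.84]))
(np.float64(0.1159823002285094), 27, 1, [([0.51, -0.183, 0.272], [-0.325, 0.923, -0.082, 0.186])], 0.4193599303118851, 0.3358539279075129, 102.32784233590591, array([-0.08,  0.61, -0.04,  2.14, -1.21,  0.01,  2.84]))
(np.float64(0.11598207587831755), 30, 1, [([0.529, -0.199, 0.299], [-0.197, 0.962, -0.168, 0.088])], 0.3657482230257742, 0.2479006734858257, 104.97023705367424, array([-0.08,  0.61, -0.04,  2.14, -1.21,  0.01,  2.84]))
real	3m49.814s
user	14m19.319s
sys	0m0.340s
```

```bash
cat > s4.py <<'E'
from search import *
for seed,g in((22,[.1,.58,-.3,2.31,2.59,.26,-.94]),):
    H=119.6
    a=np.array([.48,-.16,.27])
    q=run(np.array(g),[(dk(0,0,H),DT,8),(dk(0,0,H),tl(.56,0),None),(dk(0,0,H),tl(.56,.32),None),(a,down(2.71),None)])
    print("forward")
    q=run(q,[(dk(0,0,H),tl(.56,.32),None),(dk(0,0,H),tl(.56,0),4),(dk(0,0,H),DT,6),(G,DT,8)])
E
python3 s4.py
```

```text
wp n 8 [ 0.04  0.4  -0.16  2.29  2.56  0.04 -0.9 ] err 0.0 0.0
wp n 4 [-0.74  0.72  0.56  2.17  1.68  0.28 -0.39] err 0.0001 0.008
wp n 3 [-0.62  0.64  0.34  2.08  1.02  0.49  0.26] err 0.0023 0.165
wp n 8 [ 0.39  0.34 -0.17  1.81  0.07  0.99  1.33] err 0.0 0.0
forward
wp n 8 [-0.45  0.58  0.09  1.99  0.78  0.74  0.51] err 0.0 0.0
wp n 4 [-0.61  0.62  0.29  2.19  1.48  0.48 -0.19] err 0.0004 0.02
wp n 6 [ 0.1   0.38 -0.27  2.33  2.11  0.09 -0.47] err 0.0 0.001
wp n 8 [ 0.22  0.57 -0.52  2.36  2.27  0.35 -0.65] err 0.0 0.0
```

```bash
cat > s5.py <<'E'
from search import *
A=np.array([.48,-.16,.27])
H=119.6
def gen(seed):
    rng=np.random.default_rng(seed); W=[]
    h0=np.array(S[2][1])
    W.append((h0,DT,5))
    for k in range(rng.integers(1,5)):
        W.append((np.array([rng.uniform(.46,.62),rng.uniform(-.33,.3),rng.uniform(.22,.34)]).round(2),down(round(rng.uniform(1.9,4.0),1))*Rn.from_euler('xy',[round(rng.uniform(-.6,.6),1),round(rng.uniform(-.5,.3),1)]),None))
    return W
def trial(seed):
    W=gen(seed)+[(A,down(2.71),None)]
    try: q=quiet(Q0,W)
    except Exception as e: return (9,seed)
    P,R=fk(q,SG,PR); er=np.abs(P-A).max()*10+np.abs((R.inv()*down(2.71)).as_rotvec()).max()
    return (abs(q[2]+.3)+10*er,seed,len(W),q.round(2))
if __name__=="__main__":
    with mp.Pool() as p: r=p.map(trial,range(int(sys.argv[1])))
    r.sort(key=lambda a:a[0])
    for x in r[:12]: print(x)
E
time timeout 570 env OMP_NUM_THREADS=1 python3 s5.py 400
```

```text
(np.float64(0.01766468597000297), 306, 6, array([ 0.46,  0.33, -0.28,  1.83,  0.11,  1.  ,  1.28]))
(np.float64(0.0210812348849129), 27, 3, array([ 0.49,  0.32, -0.32,  1.84,  0.12,  1.  ,  1.26]))
(np.float64(0.04791333799581686), 197, 6, array([ 0.5 ,  0.32, -0.35,  1.85,  0.13,  1.  ,  1.25]))
(np.float64(0.08066754382003785), 49, 3, array([ 0.53,  0.31, -0.38,  1.85,  0.14,  1.  ,  1.23]))
(np.float64(0.1333082268650949), 348, 3, array([ 0.56,  0.31, -0.43,  1.86,  0.15,  1.  ,  1.21]))
(np.float64(0.1565686754343318), 338, 5, array([ 0.37,  0.35, -0.14,  1.8 ,  0.06,  0.99,  1.34]))
(np.float64(0.17283014960696141), 133, 5, array([ 0.59,  0.3 , -0.47,  1.87,  0.16,  1.01,  1.19]))
(np.float64(0.19105627872583308), 111, 4, array([ 0.35,  0.35, -0.11,  1.8 ,  0.05,  0.99,  1.36]))
(np.float64(0.20560780620827632), 351, 5, array([ 0.34,  0.36, -0.1 ,  1.79,  0.04,  0.99,  1.37]))
(np.float64(0.2377246918029529), 237, 6, array([ 0.32,  0.36, -0.06,  1.79,  0.03,  0.99,  1.39]))
(np.float64(0.2777993670438528), 182, 6, array([ 0.29,  0.37, -0.02,  1.78,  0.01,  0.99,  1.41]))
(np.float64(0.37094520990094687), 245, 6, array([ 0.23,  0.39,  0.07,  1.76, -0.03,  0.99,  1.46]))
real	3m10.983s
user	11m35.210s
sys	0m0.267s
```

```bash
cat > s6.py <<'E'
from s5 import *
for s in(27,49,348):
    W=gen(s)
    for w in W[1:]: print(s,w[0],"down^-1 rel euler",[ (down(w_:=2.71)).inv() and None], Rn.as_euler(w[1],'ZXY').round(2))
    rng=np.random.default_rng(s)
    q=run(Q0,W+[(A,down(2.71),None)])
    for ph,d2 in((.56,.32),):
        run(q,[(dk(0,0,H),tl(ph,d2),10),(dk(0,0,H),tl(ph,0),4),(dk(0,0,H),DT,6),(dk(0,0,33),DT,8)])
E
python3 s6.py; cat >> s5.py <<'E'
def params(seed):
    rng=np.random.default_rng(seed); n=rng.integers(1,5)
    return [[rng.uniform(.46,.62),rng.uniform(-.33,.3),rng.uniform(.22,.34),rng.uniform(1.9,4),rng.uniform(-.6,.6),rng.uniform(-.5,.3)] for k in range(n)]
E
python3 -c "
from s5 import *
for s in(27,49,348): print(s,np.round(params(s),2))"
```

```text
27 [ 0.51 -0.25  0.26] down^-1 rel euler [None] [ 0.61 -0.26  2.62]
wp n 5 [-0.12  0.39  0.03  2.23 -0.98  0.06  2.62] err 0.0 0.0
wp n 10 [ 1.24  0.26 -0.94  2.16 -0.25  0.33  2.84] err 0.0 0.0
wp n 9 [ 0.49  0.32 -0.32  1.84  0.12  1.    1.26] err 0.0 0.0
wp n 10 [-0.32  0.54 -0.14  2.03  0.88  0.84  0.39] err 0.0 0.0
wp n 4 [-0.42  0.53 -0.03  2.26  1.53  0.69 -0.25] err 0.0 0.0
wp n 6 [ 0.14  0.37 -0.33  2.34  1.99  0.11 -0.36] err 0.0 0.001
wp n 8 [ 0.26  0.57 -0.59  2.37  2.2   0.38 -0.59] err 0.0 0.0
49 [ 0.55 -0.08  0.29] down^-1 rel euler [None] [ 0.09  0.6  -3.02]
wp n 5 [-0.12  0.39  0.03  2.23 -0.98  0.06  2.62] err 0.0 0.0
wp n 6 [ 0.73  0.53 -0.72  1.58 -0.23  1.37  1.82] err 0.0 0.0
wp n 6 [ 0.53  0.31 -0.38  1.85  0.14  1.    1.23] err 0.0 0.0
wp n 10 [-0.27  0.52 -0.22  2.05  0.9   0.87  0.36] err 0.0 0.0
wp n 4 [-0.36  0.51 -0.13  2.28  1.52  0.74 -0.26] err 0.0 0.0
wp n 6 [ 0.16  0.37 -0.37  2.35  1.94  0.13 -0.33] err 0.0 0.001
wp n 8 [ 0.27  0.56 -0.61  2.38  2.17  0.39 -0.57] err 0.0 0.0
348 [ 0.56 -0.08  0.3 ] down^-1 rel euler [None] [0.36 0.5  3.14]
wp n 5 [-0.12  0.39  0.03  2.23 -0.98  0.06  2.62] err 0.0 0.0
wp n 6 [ 0.73  0.51 -0.81  1.56 -0.11  1.38  1.92] err 0.0 0.002
wp n 7 [ 0.56  0.31 -0.43  1.86  0.15  1.    1.21] err 0.0 0.0
wp n 10 [-0.22  0.51 -0.29  2.06  0.92  0.9   0.33] err 0.0 0.0
wp n 4 [-0.31  0.5  -0.22  2.3   1.51  0.79 -0.26] err 0.0 0.0
wp n 6 [ 0.18  0.37 -0.4   2.36  1.9   0.14 -0.29] err 0.0 0.001
wp n 8 [ 0.29  0.56 -0.64  2.38  2.15  0.4  -0.55] err 0.0 0.0
27 [[ 0.51 -0.25  0.26  3.86  0.35 -0.49]]
49 [[ 0.55 -0.08  0.29  3.28 -0.58  0.12]]
348 [[ 0.56 -0.08  0.3   3.46 -0.52 -0.01]]
```

```bash
cat > sim.py <<'E'
from kin import *
def simrows(q,segs,verbose=1,p=None,R=None):
    if p is None: p,R=fk(q,SG,PR)
    for n,s,t in segs:
        mx=0
        for k in range(n):
            p=p+R.apply(np.array(s)*.05); R=R*Rn.from_rotvec(np.array(t)*.5); q,e1,e2=step(q,p,R); mx=max(mx,e1*10+e2)
        d=deckR(D[2]).inv().apply(p-[D[0],D[1],.062])*1000
        if verbose: print(n,s,t,"q",q.round(2),"err",round(mx,3),"world",p.round(3),"deck",d.round(0))
    return q,p,R
E
cat > p1.py <<'E'
from sim import *
q=env.get_state()["joint_pos"]
z=[0,0,0]
A=[.48,-.16,.27]
def to(q,p,R,P,n,Rt=None):
    pass
q,p,R=simrows(q,[(2,[0,0,-.5],z),(1,[0,0,-.1],[0,-.06,0])])
def sh(p,R,P,n): return (n,((R.inv().apply(np.array(P)-p)/.05)/n).round(2).tolist(),z)
def tu(R,Rt,n): return (n,[0,0,0],((R.inv()*Rt).as_rotvec()/.5/n).round(3).tolist())
for kind,tg,n in PLAN if 'PLAN' in globals() else [('S',[.5,-.08,.28],5),('T',down(3.3)*Rn.from_euler('x',-.6),6),('S',[.48,-.16,.27],4),('T',down(2.71),7),('S',dk(0,0,120),9),('T',tl(.56,.32),6),('T',tl(.56,0),4),('T',DT if 'DT' in globals() else decktool(),6),('S',dk(0,0,33),6)]:
    seg=sh(p,R,tg,n) if kind=='S' else tu(R,tg,n)
    q,p,R=simrows(q,[seg],p=p,R=R)
E
python3 p1.py
```

```text
2 [0, 0, -0.5] [0, 0, 0] q [-0.24  0.45  0.21  2.13 -0.91  0.18  2.54] err 0.0 world [0.536 0.047 0.187] deck [ 17.  -0. 133.]
1 [0, 0, -0.1] [0, -0.06, 0] q [-0.19  0.42  0.14  2.16 -0.94  0.13  2.57] err 0.0 world [0.534 0.046 0.192] deck [ 18.  -0. 138.]
5 [0.03, -0.47, -0.42] [0, 0, 0] q [-0.02  0.31  0.34  2.02 -0.72  0.49  2.62] err 0.0 world [ 0.499 -0.079  0.281] deck [  10. -118.  242.]
6 [0, 0, 0] [-0.194, 0.157, 0.053] q [ 0.26  0.58  0.24  1.6  -0.6   1.41  2.45] err 0.0 world [ 0.499 -0.079  0.281] deck [  10. -118.  242.]
4 [0.16, -0.35, -0.17] [0, 0, 0] q [ 0.41  0.62  0.23  1.56 -0.55  1.46  2.56] err 0.0 world [ 0.48  -0.16   0.269] deck [ -24. -194.  248.]
7 [0, 0, 0] [0.167, -0.051, 0.164] q [-0.07  0.6   0.69  1.66 -0.43  1.03  1.89] err 0.0 world [ 0.48  -0.16   0.269] deck [ -24. -194.  248.]
9 [0.1, 0.46, 0.22] [0, 0, 0] q [-0.45  0.75  0.66  1.76 -0.59  0.84  1.63] err 0.0 world [0.525 0.046 0.17 ] deck [ -0.   1. 122.]
6 [0, 0, 0] [0.148, -0.104, -0.123] q [-0.81  0.94  0.92  1.85 -0.35  0.5   1.63] err 0.0 world [0.525 0.046 0.17 ] deck [ -0.   1. 122.]
4 [0, 0, 0] [-0.001, -0.16, 0.0] q [-0.87  0.9   0.87  2.09 -0.61  0.01  1.84] err 0.016 world [0.525 0.046 0.17 ] deck [ -0.   1. 122.]
6 [0, 0, 0] [-0.186, -0.0, 0.0] q [-0.1   0.42 -0.02  2.23 -1.21  0.02  2.84] err 0.03 world [0.525 0.046 0.17 ] deck [ -0.   1. 122.]
6 [-0.0, -0.0, 0.3] [0, 0, 0] q [-0.09  0.61 -0.04  2.14 -1.21  0.01  2.84] err 0.117 world [0.567 0.053 0.09 ] deck [-0.  1. 32.]
```

```bash
cat > s7.py <<'E'
from sim import *
import multiprocessing as mp, sys
z=[0,0,0]; DT=decktool(); Q0=env.get_state()["joint_pos"]
def sh(p,R,P,n=None):
    v=R.inv().apply(np.array(P)-p)/.05; n=n or max(2,int(np.ceil(np.linalg.norm(v)/.6))); return (n,(v/n).round(2).tolist(),z)
def tu(R,Rt,n=None):
    v=(R.inv()*Rt).as_rotvec()/.5; n=n or max(1,int(np.ceil(np.linalg.norm(v)/.27))); return (n,[0,0,0],(v/n).round(3).tolist())
def go(q,p,R,plan,verbose=0):
    rows=[];tot=0
    for kind,tg in plan:
        seg=sh(p,R,tg) if kind=='S' else tu(R,tg); tot+=seg[0]
        q,p,R=simrows(q,[seg],verbose,p,R)
    return q,p,R,tot
START=[(2,[0,0,-.5],z),(1,[0,0,-.1],[0,-.06,0])]
def plan(seed):
    rng=np.random.default_rng(seed); P=[]
    u=rng.uniform
    for k in range(rng.integers(1,3)):
        a=('S',np.array([u(.46,.58),u(-.3,.1),u(.24,.32)]).round(2)); b=('T',down(round(u(2.2,4.2),1))*Rn.from_euler('xy',[round(u(-.7,.7),1),round(u(-.5,.4),1)]))
        P+= [a,b] if u(0,1)<.5 else [b,a]
    H=120
    if u(0,1)<.5: P+=[('T',tl(.6,.3)),('S',dk(0,0,H)),('T',tl(.6,0)),('T',DT),('S',dk(0,0,33))]
    else: P+=[('S',dk(0,-20,H+20)),('T',tl(.6,.3)),('T',tl(.6,0)),('T',DT),('S',dk(0,0,33))]
    return P
def trial(seed):
    try:
        q,p,R=simrows(Q0,START,0); q,p,R,tot=go(q,p,R,plan(seed))
    except Exception as e: return (9,0,seed)
    P,Rq=fk(q,SG,PR); er=np.abs(P-dk(0,0,33)).max()*10+np.abs((Rq.inv()*DT).as_rotvec()).max()
    return (er,tot,seed,q.round(2))
if __name__=="__main__":
    with mp.Pool() as pl: r=pl.map(trial,range(int(sys.argv[1])))
    r.sort(key=lambda a:(a[0]>.03,a[1]))
    for x in r[:8]: print(x)
E
time timeout 570 env OMP_NUM_THREADS=1 python3 s7.py 600
```

```text
(np.float64(0.004875466142186676), 44, 353, array([ 0.18,  0.57, -0.44,  2.34,  2.38,  0.31, -0.74]))
(np.float64(0.006453124508532525), 47, 27, array([ 0.14,  0.58, -0.38,  2.33,  2.46,  0.29, -0.81]))
(np.float64(0.0064532790354794355), 47, 227, array([ 0.16,  0.57, -0.4 ,  2.33,  2.42,  0.3 , -0.78]))
(np.float64(0.011382002068439832), 49, 399, array([ 0.27,  0.57, -0.62,  2.38,  2.17,  0.4 , -0.57]))
(np.float64(0.006083255938820224), 49, 510, array([ 0.17,  0.57, -0.43,  2.34,  2.38,  0.31, -0.74]))
(np.float64(0.010170820015453712), 52, 532, array([ 0.27,  0.56, -0.61,  2.38,  2.19,  0.39, -0.58]))
(np.float64(0.007362286083702238), 53, 463, array([ 0.27,  0.56, -0.62,  2.38,  2.17,  0.39, -0.57]))
(np.float64(0.007164641288164178), 54, 265, array([ 0.25,  0.57, -0.57,  2.37,  2.21,  0.37, -0.6 ]))
real	5m38.503s
user	21m52.545s
sys	0m0.333s
```

```bash
python3 -c "
from s7 import *
for s in(353,27,399):
    print(s)
    q,p,R=simrows(Q0,START,1); go(q,p,R,plan(s),1)"
```

```text
353
2 [0, 0, -0.5] [0, 0, 0] q [-0.24  0.45  0.21  2.13 -0.91  0.18  2.54] err 0.0 world [0.536 0.047 0.187] deck [ 17.  -0. 133.]
1 [0, 0, -0.1] [0, -0.06, 0] q [-0.19  0.42  0.14  2.16 -0.94  0.13  2.57] err 0.0 world [0.534 0.046 0.192] deck [ 18.  -0. 138.]
9 [0, 0, 0] [-0.21, 0.045, -0.153] q [ 0.58  0.64 -0.71  1.82 -0.37  1.07  2.84] err 0.0 world [0.534 0.046 0.192] deck [ 18.  -0. 138.]
5 [0.05, 0.38, -0.37] [0, 0, 0] q [ 0.77  0.43 -0.81  1.84 -0.42  1.29  2.84] err 0.0 world [0.47  0.001 0.3  ] deck [  6. -34. 266.]
13 [0, 0, 0] [0.214, 0.036, 0.152] q [-0.4   0.3   0.04  1.98  0.7   0.99  0.7 ] err 0.004 world [0.47  0.001 0.3  ] deck [  6. -34. 266.]
6 [-0.08, 0.37, 0.33] [0, 0, 0] q [-0.45  0.58  0.05  2.01  0.85  0.77  0.42] err 0.0 world [0.527 0.046 0.168] deck [  0.   1. 120.]
3 [0, 0, 0] [0.001, -0.201, -0.001] q [-0.69  0.68  0.42  2.16  1.45  0.43 -0.18] err 0.024 world [0.527 0.046 0.168] deck [  0.   1. 120.]
5 [0, 0, 0] [-0.24, 0.0, -0.0] q [ 0.05  0.39 -0.2   2.31  2.25  0.06 -0.61] err 0.004 world [0.527 0.046 0.168] deck [  0.   1. 120.]
3 [0.0, -0.01, 0.58
[... 2140 characters left out ...]
 ] deck [  18. -182.  215.]
6 [0.26, 0.52, 0.15] [0, 0, 0] q [-0.16  0.53 -0.02  1.82  0.22  0.92  0.81] err 0.0 world [0.52  0.024 0.185] deck [ -1. -20. 140.]
5 [0, 0, 0] [0.111, -0.152, -0.131] q [-0.52  0.59  0.23  1.99  0.76  0.7   0.56] err 0.0 world [0.52  0.024 0.185] deck [ -1. -20. 140.]
3 [0, 0, 0] [0.001, -0.199, 0.0] q [-0.77  0.74  0.68  2.13  1.33  0.22 -0.02] err 0.04 world [0.52  0.024 0.185] deck [ -1. -20. 140.]
5 [0, 0, 0] [-0.24, -0.0, 0.0] q [ 0.04  0.36 -0.12  2.3   1.74  0.01 -0.06] err 0.022 world [0.52  0.024 0.185] deck [ -1. -20. 140.]
4 [-0.0, 0.1, 0.54] [0, 0, 0] q [ 0.27  0.57 -0.62  2.38  2.17  0.4  -0.57] err 0.014 world [0.567 0.053 0.09 ] deck [-1.  0. 32.]
```

Request:
play_rows --pt "1 0 0 -0.5 0 0 0" --pt "1 0 0 -0.5 0 0 0" --pt "1 0 0 -0.1 0 -0.06 0" --pt "1 0 0 0 0 -0.02 -0.266" --pt "1 0 0 0 0 -0.03 -0.266" --pt "1 0 0 0 0 -0.02 -0.266" --pt "1 0 0 0 0 -0.03 -0.266" --pt "1 0 0 0 0 -0.02 -0.266" --pt "1 0 0 0 0 -0.03 -0.266" --pt "1 0.21 -0.44 -0.32 0 0 0" --pt "1 0.21 -0.44 -0.32 0 0 0" --pt "1 0.21 -0.44 -0.32 0 0 0" --pt "1 0.21 -0.44 -0.32 0 0 0" --pt "1 0.21 -0.44 -0.32 0 0 0"

```text
clock: 11.65
tool_pos: [0.5542, -0.0708, 0.2883]
eef_rot: [0.26, -0.453, 0.85, -0.067]
ft_force: [0.5, -0.1, -0.8]
finger_gap: 0.533
```

```bash
python3 -c "
from s7 import *
print(Q0.round(2)); s=env.get_state(); print(s['tool_pos'].round(3),fk(Q0,SG,PR)[0].round(3))
q=Q0;p,R=fk(q,SG,PR); go(q,p,R,plan(399)[2:],1)
from scipy.spatial.transform import Rotation
"
```

```text
[ 0.59  0.29 -0.5   2.03 -0.17  0.35  2.84]
[ 0.554 -0.071  0.288] [ 0.591 -0.108  0.268]
3 [0.38, 0.2, -0.19] [0, 0, 0] q [ 0.97  0.2  -0.86  2.21 -0.15  0.29  2.84] err 0.001 world [ 0.529 -0.14   0.26 ] deck [  17. -183.  215.]
12 [0, 0, 0] [0.024, 0.121, 0.22] q [ 0.13  0.47 -0.02  1.67  0.23  1.08  1.13] err 0.001 world [ 0.529 -0.14   0.26 ] deck [  17. -183.  215.]
7 [0.22, 0.45, 0.13] [0, 0, 0] q [-0.17  0.54 -0.01  1.81  0.22  0.92  0.81] err 0.0 world [0.522 0.024 0.184] deck [  0. -20. 138.]
5 [0, 0, 0] [0.111, -0.15, -0.132] q [-0.52  0.59  0.23  1.98  0.75  0.69  0.57] err 0.0 world [0.522 0.024 0.184] deck [  0. -20. 138.]
3 [0, 0, 0] [0.0, -0.201, 0.001] q [-0.78  0.76  0.69  2.13  1.33  0.21 -0.02] err 0.042 world [0.522 0.024 0.184] deck [  0. -20. 138.]
5 [0, 0, 0] [-0.24, 0.0, -0.0] q [ 0.05  0.36 -0.13  2.3   1.76  0.01 -0.08] err 0.023 world [0.522 0.024 0.184] deck [  0. -20. 138.]
4 [0.0, 0.1, 0.53] [0, 0, 0] q [ 0.27  0.57 -0.62  2.38  2.18  0.39 -0.57] err 0.013 world [0.568 0.052 0.09 ] deck [ 0. -0. 32.]
```

```bash
cat > refit.py <<'E'
from kin import *
import json,os,sys
s=env.get_state(); L=json.load(open("log.json")) if os.path.exists("log.json") else [[list(map(float,a)) for a in x] for x in S]
L.append([s["joint_pos"].tolist(),s["tool_pos"].tolist(),s["eef_rot"].tolist()]); json.dump(L,open("log.json","w"))
sg=SG
def f(pr):
    o=[]
    for q,p,e in L:
        P,R=fk(q,sg,pr); Rt=Rn.from_quat([e[1],e[2],e[3],e[0]]); o+=list((P-p)*10)+list((R.inv()*Rt).as_rotvec())
    return np.array(o+list(np.array(pr[:12])*.003))
r=least_squares(f,PR); print(r.cost,r.x.round(4).tolist())
for k in range(len(L)): print((r.fun[6*k:6*k+6]).round(3))
E
python3 refit.py
```

```text
0.0006629999736690385 [0.008, -0.0244, 0.2764, 0.0055, 0.0026, 0.5338, 0.003, -0.001, 0.3722, 0.0015, -0.0011, -0.0, 0.2954, 1.5726]
[ 0.014 -0.014 -0.001  0.     0.    -0.002]
[ 0.001  0.008 -0.001  0.004 -0.003  0.004]
[-0.     0.024 -0.002  0.003 -0.004 -0.001]
[-0.002 -0.007 -0.002 -0.006 -0.003  0.001]
[-0.    -0.006  0.006  0.     0.    -0.002]
```

```bash
python3 - <<'E'
from kin import *
import json
L=json.load(open("log.json"))
def f(a):
    pr=[a[4],0,a[0],0,0,a[1],0,0,a[2],0,0,0,a[3],np.pi/2]; o=[]
    for (q,p,e),w in zip(L,(1,.3,.3,.3,1)):
        P,R=fk(q,SG,pr); o+=list((P-p)*w)
    return np.array(o)
r=least_squares(f,[.276,.53,.37,.295,0]); print(r.x,(r.fun*1000).round(1))
E
```

```text
[0.23492073 0.52900277 0.34569636 0.26822761 0.0357973 ] [-14.4  16.   -0.6   3.7   5.9   0.8  -0.4   6.5   1.6  -0.3   5.1   2.
  -0.4  -0.2  -0.7]
```

```bash
cat > upd.sh <<'E'
python3 refit.py > r.txt; python3 - <<'P'
import re
t=open("r.txt").read(); pr=re.search(r"\[.*?\]",t).group(0)
k=open("kin.py").read(); k=re.sub(r"(?m)^PR=.*$","PR="+pr,k); open("kin.py","w").write(k)
P
cat r.txt
E
python3 - <<'P'
import re
pr="[0.008, -0.0244, 0.2764, 0.0055, 0.0026, 0.5338, 0.003, -0.001, 0.3722, 0.0015, -0.0011, -0.0, 0.2954, 1.5726]"
k=open("kin.py").read(); k=re.sub(r"(?m)^PR=.*$","PR="+pr,k); open("kin.py","w").write(k)
P
python3 -c "
from s7 import *
print('check goal IK'); 
for e,x in ik(dk(0,0,33),DT,[.27,.57,-.62,2.38,2.2,.39,-.57],n=4): print(round(e,4),x.round(2))
q=Q0;p,R=fk(q,SG,PR); go(q,p,R,plan(399)[2:],1)
q=Q0;p,R=fk(q,SG,PR); go(q,p,R,[('S',[.48,-.12,.28]),('T',down(2.71)),('S',dk(0,-20,140)),('T',tl(.6,.3)),('T',tl(.6,0)),('T',DT),('S',dk(0,0,33))],1)
"
```

```text
check goal IK
0.0 [-0.11  0.62 -0.    2.24  3.28  0.21 -1.65]
0.2393 [ 0.39  0.71 -0.5   2.11 -1.36  0.01 -2.84]
0.2393 [ 0.39  0.71 -0.5   2.11 -1.36  0.01 -2.84]
0.2563 [-0.97  1.08  1.32  2.22  4.5   0.84  2.84]
3 [0.51, -0.08, 0.03] [0, 0, 0] q [ 0.93  0.39 -0.74  2.06 -0.    0.31  2.84] err 0.0 world [ 0.53  -0.139  0.26 ] deck [  19. -182.  214.]
12 [0, 0, 0] [0.024, 0.121, 0.22] q [0.03 0.46 0.12 1.68 0.16 1.07 1.19] err 0.0 world [ 0.53  -0.139  0.26 ] deck [  19. -182.  214.]
6 [0.26, 0.52, 0.15] [0, 0, 0] q [-0.25  0.54  0.09  1.8   0.15  0.93  0.87] err 0.0 world [0.522 0.024 0.185] deck [  1. -20. 139.]
5 [0, 0, 0] [0.111, -0.151, -0.132] q [-0.61  0.54  0.28  2.01  0.69  0.73  0.59] err 0.0 world [0.522 0.024 0.185] deck [  1. -20. 139.]
3 [0, 0, 0] [-0.0, -0.199, 0.0] q [-0.94  0.58  0.68  2.26  1.24  0.36  0.02] err 0.013 world [0.522 0.024 0.185] deck [  1. -20. 139.]
5 [0, 0, 0] [-0.24, -0.0, 0.0] q [-0.24  0.37  0.14  2.29  1.46  0.01  0.14] err 0.096 world [0.522 0.024 0.185] deck [  1. -20. 139.]
4 [0.0, 0.1, 0.53] [0, 0, 0] q [-0.08  0.61 -0.06  2.14  0.8   0.01 
[... 318 characters left out ...]
] deck [ -13. -154.  254.]
6 [0.07, 0.49, 0.32] [0, 0, 0] q [ 0.08  0.5  -0.25  1.86  0.17  0.8   0.89] err 0.0 world [0.522 0.023 0.184] deck [  0. -21. 139.]
6 [0, 0, 0] [0.16, -0.114, -0.119] q [-0.42  0.53  0.01  2.    0.83  0.83  0.45] err 0.0 world [0.522 0.023 0.184] deck [  0. -21. 139.]
3 [0, 0, 0] [-0.001, -0.2, 0.001] q [-0.69  0.51  0.31  2.25  1.38  0.57 -0.12] err 0.004 world [0.522 0.023 0.184] deck [  0. -21. 139.]
5 [0, 0, 0] [-0.24, 0.0, -0.0] q [-0.05  0.37 -0.05  2.28  1.68  0.01 -0.03] err 0.034 world [0.522 0.023 0.184] deck [  0. -21. 139.]
4 [0.0, 0.11, 0.53] [0, 0, 0] q [ 0.25  0.69 -0.54  2.21  2.15  0.36 -0.46] err 0.015 world [0.567 0.053 0.091] deck [ 0.  1. 33.]
```

Request:
play_rows --pt "1 0.5 0.2 -0.24 0 0 0" --pt "1 0.5 0.2 -0.24 0 0 0" --pt "1 0.5 0.2 -0.24 0 0 0" --pt "1 0 0 0 0 0.1 0.23" --pt "1 0 0 0 0 0.1 0.23" --pt "1 0 0 0 0 0.1 0.23" --pt "1 0 0 0 0 0.1 0.23" --pt "1 0 0 0 0 0.1 0.23" --pt "1 0 0 0 0 0.1 0.23" --pt "1 0 0 0 0 0.1 0.23" --pt "1 0 0 0 0 0.1 0.23" --pt "1 0 0 0 0 0.1 0.23" --pt "1 0 0 0 0 0.1 0.23" --pt "1 0 0 0 0 0.1 0.23" --pt "1 0 0 0 0 0.1 0.23" --pt "1 0 0 0 0 0 0" --pt "1 0 0 0 0 0 0"

```text
clock: 13.35
tool_pos: [0.4804, -0.1172, 0.279]
eef_rot: [0.0, 0.219, 0.976, -0.01]
ft_force: [0.1, 0.3, -0.2]
finger_gap: 0.533
```

```bash
bash upd.sh; python3 -c "
from s7 import *
print(Q0.round(2)); s=env.get_state(); print(s['tool_pos'].round(3),fk(Q0,SG,PR)[0].round(3))
e=s['eef_rot'];R=Rn.from_quat([e[1],e[2],e[3],e[0]])
for y,H,ph in((-20,140,.6),(0,120,.6),(0,120,.5)):
    go(Q0,s['tool_pos'],R,[('S',dk(0,y,H)),('T',tl(ph,.3)),('T',tl(ph,0)),('T',DT),('S',dk(0,0,33))],1)
"
```

```text
0.0010123075701204227 [0.0064, -0.023, 0.2709, 0.0039, 0.0022, 0.5387, 0.0017, -0.0011, 0.3712, 0.0013, -0.0012, 0.0, 0.2965, 1.5723]
[ 0.008 -0.01  -0.003  0.     0.    -0.001]
[-0.005  0.018 -0.     0.004 -0.003  0.004]
[-0.001  0.027 -0.001  0.003 -0.004 -0.001]
[-0.001 -0.011 -0.005 -0.006 -0.003  0.001]
[-0.002 -0.002  0.008 -0.     0.    -0.001]
[ 0.009 -0.019  0.002  0.    -0.    -0.001]
[ 0.33  0.34 -0.21  1.81  0.1   1.    1.21]
[ 0.48  -0.117  0.279] [ 0.481 -0.119  0.279]
6 [0.08, 0.49, 0.3] [0, 0, 0] q [ 0.04  0.5  -0.2   1.86  0.16  0.81  0.88] err 0.0 world [0.521 0.024 0.186] deck [  1. -20. 140.]
6 [0, 0, 0] [0.152, -0.114, -0.121] q [-0.45  0.52  0.05  2.    0.81  0.82  0.48] err 0.0 world [0.521 0.024 0.186] deck [  1. -20. 140.]
3 [0, 0, 0] [-0.0, -0.2, 0.0] q [-0.73  0.52  0.36  2.25  1.36  0.54 -0.1 ] err 0.004 world [0.521 0.024 0.186] deck [  1. -20. 140.]
5 [0, 0, 0] [-0.24, -0.0, 0.0] q [-0.12  0.36  0.02  2.28  1.5   0.01  0.13] err 0.058 world [0.521 0.024 0.186] deck [  1. -20. 140.]
4 [0.0, 0.1, 0.54] [0, 0, 0] q [ 0.26  0.7  -0.56  2.21  2.12  0.37 -0.42
[... 700 characters left out ...]
2 0.09 ] deck [-1. -1. 33.]
7 [0.08, 0.48, 0.31] [0, 0, 0] q [-0.01  0.53 -0.19  1.86  0.17  0.77  0.83] err 0.0 world [0.526 0.045 0.167] deck [ -1.  -1. 120.]
5 [0, 0, 0] [0.147, -0.127, -0.162] q [-0.44  0.53  0.05  2.    0.76  0.72  0.54] err 0.0 world [0.526 0.045 0.167] deck [ -1.  -1. 120.]
3 [0, 0, 0] [-0.0, -0.2, -0.001] q [-0.78  0.54  0.46  2.24  1.34  0.38 -0.06] err 0.025 world [0.526 0.045 0.167] deck [ -1.  -1. 120.]
4 [0, 0, 0] [-0.25, -0.0, 0.0] q [-0.1   0.41 -0.03  2.27  2.04  0.01 -0.42] err 0.026 world [0.526 0.045 0.167] deck [ -1.  -1. 120.]
3 [-0.0, 0.0, 0.58] [0, 0, 0] q [ 0.15  0.66 -0.38  2.22  2.35  0.28 -0.68] err 0.01 world [0.567 0.052 0.09 ] deck [-1. -1. 33.]
```

```bash
python3 -c "
from s7 import *
s=env.get_state(); e=s['eef_rot'];R=Rn.from_quat([e[1],e[2],e[3],e[0]])
go(Q0,s['tool_pos'],R,[('S',dk(-10,0,120)),('T',tl(.6,.3)),('T',tl(.6,0.05)),('S',dk(0,0,100)),('T',tl(.6,-.05)),('T',tl(0,-.05)),('T',DT),('S',dk(0,0,33))],1)
"
```

```text
7 [0.1, 0.47, 0.32] [0, 0, 0] q [-0.01  0.53 -0.19  1.89  0.17  0.75  0.83] err 0.0 world [0.519 0.044 0.164] deck [ -9.   1. 120.]
6 [0, 0, 0] [0.152, -0.114, -0.121] q [-0.52  0.57  0.1   2.01  0.8   0.78  0.43] err 0.0 world [0.519 0.044 0.164] deck [ -9.   1. 120.]
2 [0, 0, 0] [-0.0, -0.251, 0.001] q [-0.78  0.57  0.39  2.21  1.2   0.52  0.  ] err 0.012 world [0.519 0.044 0.164] deck [ -9.   1. 120.]
2 [-0.1, 0.11, 0.17] [0, 0, 0] q [-0.77  0.62  0.4   2.18  1.24  0.49 -0.04] err 0.0 world [0.536 0.047 0.15 ] deck [  0.  -0. 100.]
1 [0, 0, 0] [-0.001, -0.199, -0.0] q [-0.93  0.68  0.62  2.24  1.45  0.35 -0.26] err 0.032 world [0.536 0.047 0.15 ] deck [  0.  -0. 100.]
5 [0, 0, 0] [-0.24, 0.0, 0.012] q [ 0.05  0.48 -0.23  2.3   2.54  0.18 -0.92] err 0.024 world [0.536 0.047 0.15 ] deck [  0.  -0. 100.]
1 [0, 0, 0] [0.002, 0.1, -0.0] q [ 0.02  0.47 -0.18  2.27  2.54  0.1  -0.9 ] err 0.0 world [0.536 0.047 0.15 ] deck [  0.  -0. 100.]
3 [0.0, 0.0, 0.44] [0, 0, 0] q [ 0.07  0.64 -0.26  2.23  2.58  0.23 -0.92] err 0.0 world [0.567 0.052 0.092] deck [ 0. -0. 34.]
```

Good and robust; executing up to the roll pose, slower.

Request:
play_rows --pt "1 0.1 0.47 0.32 0 0 0" --pt "1 0.1 0.47 0.32 0 0 0" --pt "1 0.1 0.47 0.32 0 0 0" --pt "1 0.1 0.47 0.32 0 0 0" --pt "1 0.1 0.47 0.32 0 0 0" --pt "1 0.1 0.47 0.32 0 0 0" --pt "1 0.1 0.47 0.32 0 0 0" --pt "1 0 0 0 0.152 -0.114 -0.121" --pt "1 0 0 0 0.152 -0.114 -0.121" --pt "1 0 0 0 0.152 -0.114 -0.121" --pt "1 0 0 0 0.152 -0.114 -0.121" --pt "1 0 0 0 0.152 -0.114 -0.121" --pt "1 0 0 0 0.152 -0.114 -0.121" --pt "1 0 0 0 0 -0.167 0" --pt "1 0 0 0 0 -0.167 0" --pt "1 0 0 0 0 -0.167 0" --pt "1 0 0 0 0 0 0" --pt "1 0 0 0 0 0 0"

```text
clock: 15.15
tool_pos: [0.5192, 0.0449, 0.1641]
eef_rot: [0.231, -0.001, 0.936, -0.265]
ft_force: [0.0, 0.1, -0.5]
finger_gap: 0.531
```

```bash
bash upd.sh|tail -2; python3 -c "
from s7 import *
s=env.get_state(); e=s['eef_rot'];R=Rn.from_quat([e[1],e[2],e[3],e[0]]); print(Q0.round(2),s['ft_force'].round(1))
go(Q0,s['tool_pos'],R,[('S',dk(0,0,100)),('T',tl(.6,-.05)),('T',tl(0,-.05)),('T',DT),('S',dk(0,0,33))],1)
"
```

```text
[ 0.015 -0.008  0.003  0.    -0.    -0.001]
[ 0.014 -0.002  0.002 -0.    -0.    -0.001]
[-0.7   0.56  0.29  2.19  1.24  0.57 -0.02] [ 0.   0.1 -0.5]
2 [-0.09, 0.11, 0.17] [0, 0, 0] q [-0.69  0.61  0.3   2.16  1.25  0.56 -0.04] err 0.0 world [0.536 0.047 0.15 ] deck [ -0.   0. 100.]
1 [0, 0, 0] [0.002, -0.205, 0.0] q [-0.85  0.65  0.51  2.22  1.45  0.43 -0.26] err 0.027 world [0.536 0.047 0.15 ] deck [ -0.   0. 100.]
5 [0, 0, 0] [-0.24, -0.0, 0.012] q [ 0.05  0.48 -0.25  2.29  2.51  0.18 -0.89] err 0.012 world [0.536 0.047 0.15 ] deck [ -0.   0. 100.]
1 [0, 0, 0] [0.001, 0.1, 0.0] q [-0.01  0.47 -0.16  2.26  2.5   0.09 -0.87] err 0.0 world [0.536 0.047 0.15 ] deck [ -0.   0. 100.]
3 [-0.0, -0.0, 0.44] [0, 0, 0] q [ 0.05  0.63 -0.25  2.22  2.54  0.22 -0.9 ] err 0.0 world [0.567 0.052 0.091] deck [-0.  0. 34.]
```

Request:
play_rows --pt "1 -0.09 0.11 0.17 0 0 0" --pt "1 -0.09 0.11 0.17 0 0 0" --pt "1 0 0 0 0 -0.1 0" --pt "1 0 0 0 0 -0.1 0" --pt "1 0 0 0 -0.15 0 0.01" --pt "1 0 0 0 -0.15 0 0.01" --pt "1 0 0 0 -0.15 0 0.01" --pt "1 0 0 0 -0.15 0 0.01" --pt "1 0 0 0 -0.15 0 0.01" --pt "1 0 0 0 -0.15 0 0.01" --pt "1 0 0 0 -0.15 0 0" --pt "1 0 0 0 -0.15 0 0" --pt "1 0 0 0 0 0 0" --pt "1 0 0 0 0 0.1 0" --pt "1 0 0 0 0 0 0" --pt "1 0 0 0 0 0 0"

```text
clock: 16.75
tool_pos: [0.5367, 0.0482, 0.1496]
eef_rot: [0.243, -0.084, 0.966, 0.021]
ft_force: [-1.0, -0.3, -0.3]
finger_gap: 0.535
```

```bash
bash upd.sh|tail -1; python3 -c "
from s7 import *
print(Q0.round(2)); delta(dk(0,0,100),DT);delta(dk(0,0,33),DT)
c=env.capture('side'); t=env.capture('top')
s=env.get_state();q=s['eef_rot'];R0=Rn.from_quat([q[1],q[2],q[3],q[0]])
i2=crop(t,225,150,110,110,5); drawdeck(i2,t,D,5,(225,150)); im=crop(c,250,150,110,110,5); drawdeck(im,c,D,5,(250,150))
for i,cam,o in((i2,t,(225,150)),(im,c,(250,150))):
    for z in(0.,.032): lines(i,cam,R0.apply(np.array(rect(-.037,.037,-.025,.025,z)))+s['tool_pos'],5,o,(0,128,255))
cv2.imwrite('pics/g4.png',cv2.resize(np.hstack([im,i2]),(800,400)))
"
```

```text
[ 0.008 -0.006  0.004  0.     0.    -0.001]
[ 0.01  0.47 -0.17  2.25  2.47  0.08 -0.83]
pos [0.5367 0.0482 0.1496] turn units [0.001 0.006 0.003] | shift before turn [ 0.009 -0.026 -0.02 ] | after turn [ 0.01  -0.026 -0.02 ] gap 0.535 F [-1.  -0.3 -0.3] t 16.75
pos [0.5367 0.0482 0.1496] turn units [0.001 0.006 0.003] | shift before turn [ 0.013 -0.027  1.32 ] | after turn [ 0.01  -0.026  1.32 ] gap 0.535 F [-1.  -0.3 -0.3] t 16.75
```

View pics/g4.png

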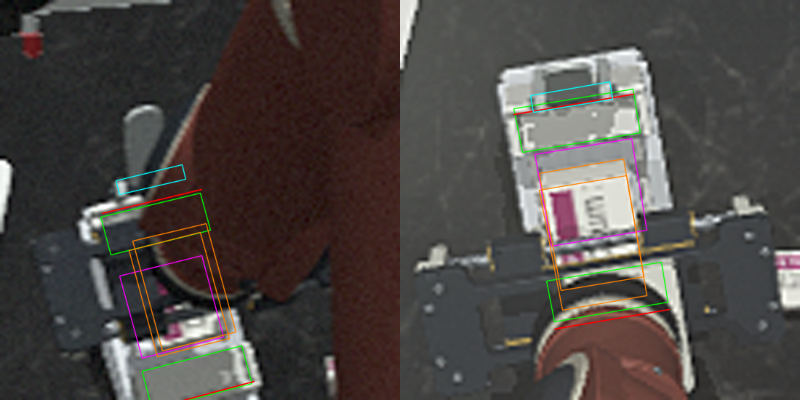

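Request:
play_rows --pt "1 0 0 0.3 0 0 0" --pt "1 0 0 0.3 0 0 0" --pt "1 0 0 0.3 0 0 0" --pt "1 0 0 0.2 0 0 0" --pt "1 0 0 0.1 0 0 0" --pt "1 0 0 0 0 0 0" --pt "1 0 0 0 0 0 0" --pt "1 0 0 0 0 0 0"

```text
clock: 17.65
tool_pos: [0.564, 0.0515, 0.0972]
eef_rot: [0.243, -0.083, 0.966, 0.021]
ft_force: [0.9, 0.1, -0.3]
finger_gap: 0.537
```

```bash
python3 -c "
from s7 import *
print(Q0.round(2)); delta(dk(0,0,33),DT)
c=env.capture('side'); t=env.capture('top')
i2=crop(t,225,150,110,110,5);  im=crop(c,250,150,110,110,5)
cv2.imwrite('pics/g5.png',cv2.resize(np.hstack([im,i2]),(800,400)))
"
```

```text
[ 0.07  0.61 -0.27  2.22  2.5   0.21 -0.85]
pos [0.564  0.0515 0.0972] turn units [ 0.001  0.004 -0.002] | shift before turn [0.001 0.001 0.137] | after turn [0.001 0.001 0.137] gap 0.537 F [ 0.9  0.1 -0.3] t 17.65
```

View pics/g5.png

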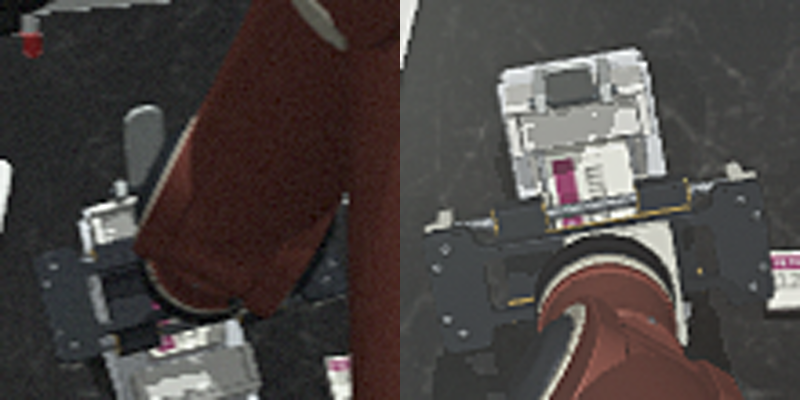

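Request:
play_rows --pt "1 0 0 0.06 0 0 0" --pt "1 0 0 0.04 0 0 0" --pt "1 0 0 0.03 0 0 0" --pt "1 0 0 0 0 0 0" --pt "1 0 0 0 0 0 0"

```text
clock: 18.25
tool_pos: [0.567, 0.052, 0.0908]
eef_rot: [0.242, -0.083, 0.966, 0.021]
ft_force: [0.2, -0.0, -0.5]
finger_gap: 0.537
```

```bash
python3 -c "
from h import *
delta(dk(0,0,33),decktool())
"
```

```text
pos [0.567  0.052  0.0908] turn units [ 0.001  0.002 -0.003] | shift before turn [-0.005  0.002 -0.005] | after turn [-0.005  0.002 -0.005] gap 0.537 F [ 0.2 -0.  -0.5] t 18.25
```

Request:
play_rows --pt "1 0 0 0.02 0 0 0" --pt "1 0 0 0.02 0 0 0" --pt "1 0 0 0 0 0 0"

```text
clock: 18.55
tool_pos: [0.5674, 0.0521, 0.0901]
eef_rot: [0.243, -0.083, 0.966, 0.021]
ft_force: [-5.9, -1.5, 9.8]
finger_gap: 0.533
```

```bash
python3 -c "
from h import *
delta(dk(0,0,33),decktool())
"
```

```text
pos [0.5674 0.0521 0.0901] turn units [ 0.001  0.005 -0.002] | shift before turn [-0.004  0.002 -0.021] | after turn [-0.004  0.002 -0.021] gap 0.533 F [-5.9 -1.5  9.8] t 18.55
```

Request:
play_rows --pt "0 0 0 0 0 0 0" --pt "0 0 0 0 0 0 0" --pt "0 0 0 0 0 0 0" --pt "0 0 0 0 0 0 0" --pt "0 0 0 -0.1 0 0 0" --pt "0 0 0 -0.3 0 0 0" --pt "0 0 0 -0.4 0 0 0" --pt "0 0 0 -0.5 0 0 0" --pt "0 0 0 0 0 0 0" --pt "0 0 0 0 0 0 0"

```text
clock: 19.55
tool_pos: [0.5381, 0.0475, 0.1467]
eef_rot: [0.243, -0.083, 0.966, 0.021]
ft_force: [0.2, -0.3, -0.3]
finger_gap: 1.004
```

```bash
bash upd.sh|tail -1; cat > pl.py <<'E'
from s7 import *
s=env.get_state(); e=s['eef_rot'];R=Rn.from_quat([e[1],e[2],e[3],e[0]]); print(Q0.round(2),s['tool_pos'].round(3),s['ft_force'].round(1))
E
python3 -c "
from pl import *
c=env.capture('side'); t=env.capture('top')
i2=crop(t,225,150,110,110,5);  im=crop(c,250,150,110,110,5)
cv2.imwrite('pics/g6.png',cv2.resize(np.hstack([im,i2]),(800,400)))
CS=np.array([.4505,.2815,.028]); up=CS+[0,0,.22]
for w in ((.6,.3),(.6,.1),(.4,.3)):
    print(w)
    q,p,r,n=go(Q0,s['tool_pos'],R,[('T',tl(0,-.05)),('T',tl(w[0],-.05)),('T',tl(w[0],w[1])),('S',[.48,.05,.25]),('T',down(3.41)),('S',up),('S',CS),('S',up)],1)
    go(q,p,r,[('S',[.5,.05,.25]),('T',tl(.6,.3)),('S',dk(-10,0,150)),('T',tl(.6,0.05)),('S',dk(0,0,120)),('T',tl(.6,-.05)),('T',tl(0,-.05)),('T',DT),('S',dk(0,0,64))],1)
"
```

```text
[ 0.004 -0.003  0.003  0.     0.    -0.001]
[ 0.02  0.48 -0.18  2.25  2.46  0.09 -0.83] [0.538 0.047 0.147] [ 0.2 -0.3 -0.3]
(0.6, 0.3)
1 [0, 0, 0] [0.002, -0.095, -0.001] q [ 0.1   0.49 -0.3   2.28  2.51  0.19 -0.87] err 0.0 world [0.538 0.047 0.147] deck [ 0.  0. 96.]
5 [0, 0, 0] [0.24, 0.0, -0.012] q [-0.6   0.61  0.14  2.23  1.56  0.66 -0.36] err 0.006 world [0.538 0.047 0.147] deck [ 0.  0. 96.]
3 [0, 0, 0] [-0.001, 0.233, -0.0] q [-0.21  0.64 -0.34  1.95  1.01  0.98  0.25] err 0.02 world [0.538 0.047 0.147] deck [ 0.  0. 96.]
4 [0.16, -0.28, -0.5] [0, 0, 0] q [-0.19  0.42 -0.41  1.98  0.84  1.11  0.4 ] err 0.0 world [0.48  0.051 0.251] deck [ -1.  13. 214.]
5 [0, 0, 0] [-0.225, 0.063, -0.13] q [ 0.36  0.43 -0.72  1.87  0.34  0.97  1.32] err 0.0 world [0.48  0.051 0.251] deck [ -1.  13. 214.]
8 [-0.08, 0.58, 0.01] [0, 0, 0] q [-0.14  0.51 -0.7   1.75  0.38  1.02  0.86] err 0.0 world [0.449 0.283 0.246] deck [  5. 247. 206.]
8 [-0.0, -0.0, 0.55] [0, 0, 0] q [-0.31  0.8  -0.46  1.94  0.66  0.55  0.62] err 0.0 world [0.45  0.282 0.026] deck [-98. 247.  12.]
8 [-0.0, -0.0, -0.55] [0
[... 5206 characters left out ...]
0.189] deck [-11.  -0. 150.]
2 [-0.12, 0.17, 0.24] [0, 0, 0] q [-0.3   0.56 -0.28  2.16  1.35  0.88 -0.1 ] err 0.0 world [0.527 0.045 0.168] deck [  0.  -0. 120.]
1 [0, 0, 0] [0.001, -0.199, 0.0] q [-0.32  0.57 -0.28  2.23  1.53  0.9  -0.29] err 0.0 world [0.527 0.045 0.168] deck [  0.  -0. 120.]
5 [0, 0, 0] [-0.24, -0.0, 0.012] q [ 0.26  0.46 -0.51  2.28  2.04  0.23 -0.39] err 0.001 world [0.527 0.045 0.168] deck [  0.  -0. 120.]
1 [0, 0, 0] [0.001, 0.099, 0.0] q [ 0.1   0.43 -0.29  2.26  1.82  0.1  -0.18] err 0.005 world [0.527 0.045 0.168] deck [  0.  -0. 120.]
2 [0.0, 0.0, 0.56] [0, 0, 0] q [ 0.23  0.6  -0.5   2.22  2.03  0.28 -0.36] err 0.001 world [0.553 0.05  0.119] deck [ 0. -0. 64.]
```

View pics/g6.png

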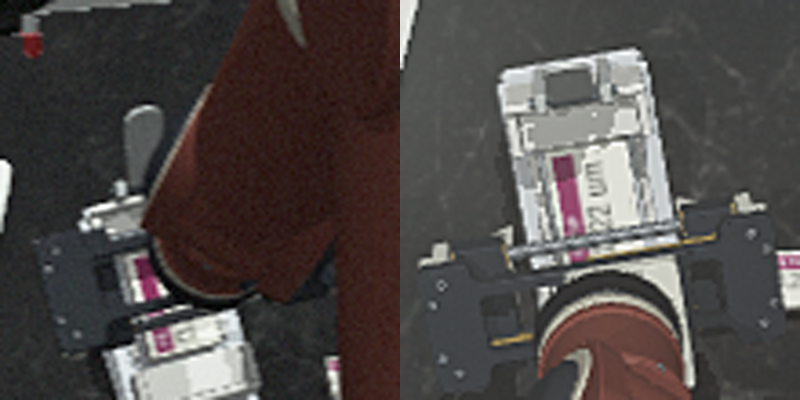

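Request:
play_rows --pt "0 0 0 0 0 -0.1 0" --pt "0 0 0 0 0.2 0 -0.01" --pt "0 0 0 0 0.2 0 -0.01" --pt "0 0 0 0 0.2 0 -0.01" --pt "0 0 0 0 0.2 0 -0.01" --pt "0 0 0 0 0.2 0 -0.01" --pt "0 0 0 0 0.2 0 -0.01" --pt "0 0 0 0 0 0.2 0" --pt "0 0 0 0 0 0.2 0" --pt "0 0 0 0 0 0.2 0" --pt "0 0 0 0 0 0.1 0" --pt "0 0.16 -0.28 -0.5 0 0 0" --pt "0 0.16 -0.28 -0.5 0 0 0" --pt "0 0.16 -0.28 -0.5 0 0 0" --pt "0 0.16 -0.28 -0.5 0 0 0" --pt "0 0 0 0 0 0 0"

```text
clock: 21.25
tool_pos: [0.4718, 0.0447, 0.2469]
eef_rot: [0.164, 0.02, 0.95, -0.266]
ft_force: [-0.0, 0.1, -0.6]
finger_gap: 1.005
```

```bash
bash upd.sh|tail -1; python3 -c "
from pl import *
CS=np.array([.4505,.2815,.028]); up=CS+[0,0,.22]
q,p,r,n=go(Q0,s['tool_pos'],R,[('T',down(3.41)),('S',CS+[0,0,.12])],1)
c=env.capture('side'); t=env.capture('top')
i2=crop(t,225,150,90,90,6);  im=crop(c,250,170,90,90,6)
cv2.imwrite('pics/g7.png',cv2.resize(np.hstack([im,i2]),(800,400)))
"
```

```text
[ 0.01   0.006 -0.001  0.    -0.    -0.001]
[-0.72  0.37  0.27  2.1   0.78  0.81  0.47] [0.472 0.045 0.247] [-0.   0.1 -0.6]
6 [0, 0, 0] [-0.194, 0.086, -0.1] q [-0.08  0.34 -0.08  1.91  0.04  0.89  1.66] err 0.0 world [0.472 0.045 0.247] deck [-11.   9. 215.]
9 [-0.09, 0.52, 0.22] [0, 0, 0] q [-0.55  0.55 -0.08  1.89  0.07  0.71  1.17] err 0.0 world [0.449 0.281 0.148] deck [-42. 246. 119.]
```

View pics/g7.png

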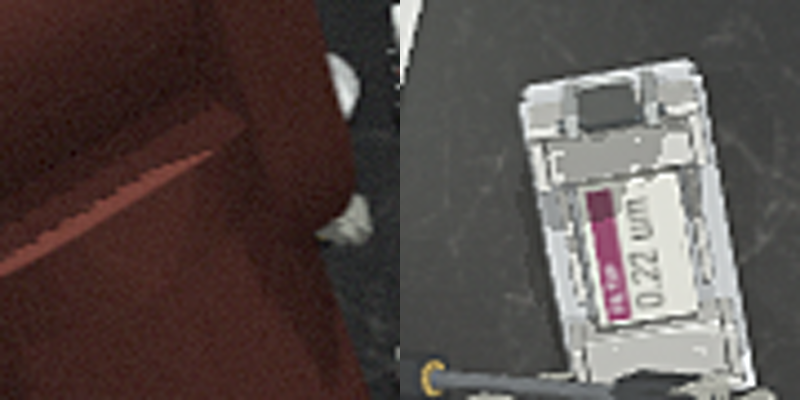

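Request:
play_rows --pt "0 0 0 0 -0.194 0.086 -0.1" --pt "0 0 0 0 -0.194 0.086 -0.1" --pt "0 0 0 0 -0.194 0.086 -0.1" --pt "0 0 0 0 -0.194 0.086 -0.1" --pt "0 0 0 0 -0.194 0.086 -0.1" --pt "0 0 0 0 -0.194 0.086 -0.1" --pt "0 -0.09 0.52 0.22 0 0 0" --pt "0 -0.09 0.52 0.22 0 0 0" --pt "0 -0.09 0.52 0.22 0 0 0" --pt "0 -0.09 0.52 0.22 0 0 0" --pt "0 -0.09 0.52 0.22 0 0 0" --pt "0 -0.09 0.52 0.22 0 0 0" --pt "0 -0.09 0.52 0.22 0 0 0" --pt "0 -0.09 0.52 0.22 0 0 0" --pt "0 -0.09 0.52 0.22 0 0 0" --pt "0 0 0 0 0 0 0" --pt "0 0 0 0 0 0 0"

```text
clock: 23.05
tool_pos: [0.4489, 0.2798, 0.1442]
eef_rot: [-0.002, -0.134, 0.991, -0.002]
ft_force: [0.2, -0.6, 0.6]
finger_gap: 1.002
```

```bash
bash upd.sh|tail -1; python3 -c "
from pl import *
delta([.4505,.2815,.028],down(3.41))
c=env.capture('side'); t=env.capture('top')
i2=crop(t,140,210,90,90,6);  im=crop(c,170,250,90,90,6)
for i,cam,o in((im,c,(170,250)),(i2,t,(140,210))):
    drawbox(i,cam,(.4505,.2815,1.843),.058,.125,.022,6,o)
    for sg in(-1,1):
        P=np.array([[a,sg*b,.025] for a,b in((-.0075,.0465),(.0075,.0465),(.0075,.064),(-.0075,.064))])
        lines(i,cam,R.apply(P)+s['tool_pos'],6,o,(0,255,255))
cv2.imwrite('pics/g8.png',cv2.resize(np.hstack([im,i2]),(800,400)))
"
```

```text
[ 0.003  0.001  0.003  0.    -0.    -0.001]
[-0.55  0.56 -0.08  1.88  0.07  0.71  1.17] [0.449 0.28  0.144] [ 0.2 -0.6  0.6]
pos [0.4489 0.2798 0.1442] turn units [-0.007 -0.01   0.001] | shift before turn [-0.051  0.033  2.323] | after turn [-0.039  0.025  2.323] gap 1.002 F [ 0.2 -0.6  0.6] t 23.05
```

View pics/g8.png

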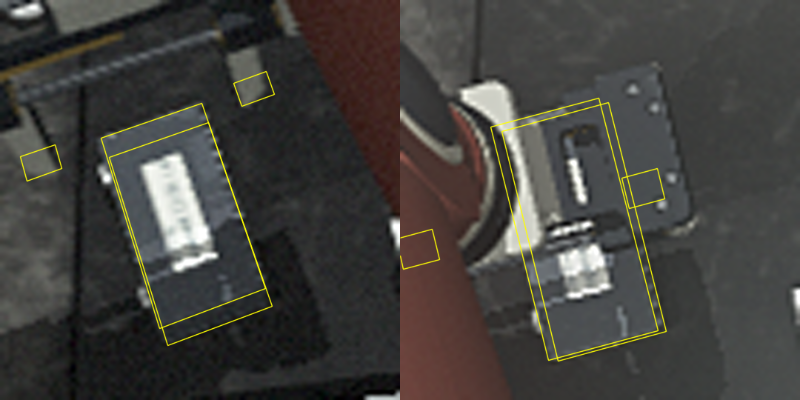

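Request:
play_rows --pt "0 -0.04 0.03 0.3 -0.007 -0.01 0" --pt "0 0 0 0.5 0 0 0" --pt "0 0 0 0.5 0 0 0" --pt "0 0 0 0.5 0 0 0" --pt "0 0 0 0.3 0 0 0" --pt "0 0 0 0.2 0 0 0" --pt "0 0 0 0 0 0 0" --pt "0 0 0 0 0 0 0" --pt "1 0 0 0 0 0 0" --pt "1 0 0 0 0 0 0" --pt "1 0 0 0 0 0 0" --pt "1 0 0 0 0 0 0" --pt "1 0 0 0 0 0 0" --pt "1 0 0 0 0 0 0"

```text
clock: 24.55
tool_pos: [0.451, 0.2827, 0.0314]
eef_rot: [0.002, -0.134, 0.991, 0.001]
ft_force: [0.7, -0.2, 1.1]
finger_gap: 0.621
```

```bash
bash upd.sh|tail -1; python3 -c "
from pl import *
delta([.4505,.2815,.028],down(3.41))
up=np.array([.4505,.2815,.25])
q,p,r,n=go(Q0,s['tool_pos'],R,[('S',up)],1)
for W in ([('S',[.5,.05,.25]),('T',tl(.6,.3)),('S',dk(-10,0,150)),('T',tl(.6,0.05)),('S',dk(0,0,120)),('T',tl(.6,-.05)),('T',tl(0,-.05)),('T',DT),('S',dk(0,0,66))],
 [('T',tl(.6,.3)),('S',dk(-10,0,150)),('T',tl(.6,0.05)),('S',dk(0,0,120)),('T',tl(.6,-.05)),('T',tl(0,-.05)),('T',DT),('S',dk(0,0,66))],
 [('T',DT),('S',dk(-10,40,150)),('S',dk(0,0,110)),('S',dk(0,0,66))]):
    print('--'); go(q,p,r,W,1)
"
```

```text
[ 0.001  0.     0.004  0.    -0.    -0.001]
[-0.56  0.74 -0.06  1.96  0.09  0.44  1.15] [0.451 0.283 0.031] [ 0.7 -0.2  1.1]
pos [0.451  0.2827 0.0314] turn units [ 0.004  0.008 -0.   ] | shift before turn [ 0.016 -0.02   0.067] | after turn [ 0.016 -0.02   0.067] gap 0.621 F [ 0.7 -0.2  1.1] t 24.55
8 [-0.0, -0.0, -0.55] [0, 0, 0] q [-0.54  0.42 -0.09  1.76  0.04  0.96  1.19] err 0.0 world [0.45  0.282 0.251] deck [  9. 247. 210.]
--
8 [0.03, -0.59, 0.0] [0, 0, 0] q [-0.11  0.38 -0.04  1.83  0.02  0.93  1.68] err 0.0 world [0.501 0.051 0.251] deck [ 18.  10. 205.]
5 [0, 0, 0] [0.227, -0.062, 0.129] q [-0.68  0.43  0.29  1.95  0.61  0.9   0.68] err 0.0 world [0.501 0.051 0.251] deck [ 18.  10. 205.]
3 [0.08, 0.15, 0.38] [0, 0, 0] q [-0.67  0.52  0.31  2.02  0.66  0.75  0.59] err 0.0 world [0.504 0.041 0.189] deck [-10.   0. 150.]
2 [0, 0, 0] [-0.001, -0.249, 0.001] q [-0.93  0.55  0.61  2.22  1.05  0.44  0.19] err 0.001 world [0.504 0.041 0.189] deck [-10.   0. 150.]
2 [-0.12, 0.17, 0.24] [0, 0, 0] q [-0.91  0.62  0.61  2.18  1.06  0.4   0.17] err 0.0 world [0.527 0.046 0.168] deck [
[... 1478 characters left out ...]
.168] deck [ -0.  -0. 120.]
2 [-0.0, 0.0, 0.54] [0, 0, 0] q [ 0.03  0.55 -0.2   2.23  2.58  0.14 -0.94] err 0.0 world [0.551 0.049 0.12 ] deck [-0. -0. 66.]
--
4 [0, 0, 0] [0.013, -0.243, 0.047] q [-0.96  0.29  0.27  2.12  0.49  0.36  0.61] err 0.002 world [0.45  0.282 0.251] deck [  9. 247. 210.]
8 [0.05, -0.52, 0.15] [0, 0, 0] q [-0.24  0.34  0.03  2.3   0.57  0.01  0.96] err 0.0 world [0.496 0.079 0.189] deck [-11.  38. 150.]
2 [-0.11, -0.38, 0.4] [0, 0, 0] q [-0.05  0.44 -0.08  2.24  0.84  0.01  0.79] err 0.031 world [0.531 0.046 0.159] deck [ -0.   0. 110.]
2 [-0.0, -0.0, 0.44] [0, 0, 0] q [-0.06  0.54 -0.08  2.18  1.28  0.01  0.35] err 0.079 world [0.551 0.05  0.12 ] deck [-0.  0. 66.]
```

```bash
python3 -c "
from pl import *
up=np.array([.4505,.2815,.25])
q,p,r,n=go(Q0,s['tool_pos'],R,[('S',up)],0)
for ph,H,e in((.6,110,-.08),(.75,110,-.05),(.75,115,-.1),(.5,110,-.08)):
    print('--',ph,H,e); go(q,p,r,[('T',tl(ph,.3)),('S',dk(-10,0,150)),('T',tl(ph,0.05)),('S',dk(0,0,H)),('T',tl(ph,e)),('T',tl(0,e)),('T',DT),('S',dk(0,0,70))],1)
"
```

```text
[-0.56  0.74 -0.06  1.96  0.09  0.44  1.15] [0.451 0.283 0.031] [ 0.7 -0.2  1.1]
-- 0.6 110 -0.08
5 [0, 0, 0] [0.227, -0.062, 0.129] q [-0.99  0.56  0.19  1.68  0.45  1.22  0.46] err 0.0 world [0.45  0.282 0.251] deck [  9. 247. 210.]
9 [-0.08, -0.38, 0.41] [0, 0, 0] q [-0.67  0.52  0.31  2.03  0.66  0.75  0.59] err 0.0 world [0.502 0.041 0.191] deck [-11.  -0. 152.]
2 [0, 0, 0] [-0.001, -0.249, 0.001] q [-0.93  0.54  0.61  2.22  1.05  0.45  0.19] err 0.001 world [0.502 0.041 0.191] deck [-11.  -0. 152.]
2 [-0.13, 0.24, 0.34] [0, 0, 0] q [-0.9   0.64  0.61  2.17  1.07  0.38  0.14] err 0.0 world [0.531 0.046 0.159] deck [  0.   0. 110.]
1 [0, 0, 0] [0.001, -0.26, -0.0] q [-1.05  0.73  0.83  2.23  1.28  0.22 -0.08] err 0.06 world [0.531 0.046 0.159] deck [  0.   0. 110.]
5 [0, 0, 0] [-0.239, 0.0, 0.019] q [-0.3   0.44  0.15  2.26  2.37  0.04 -0.82] err 0.11 world [0.531 0.046 0.159] deck [  0.   0. 110.]
1 [0, 0, 0] [-0.001, 0.16, 0.001] q [-0.1   0.44 -0.03  2.25  2.59  0.02 -0.98] err 0.02 world [0.531 0.046 0.159] deck [  0.   0. 110.]
2 [0.0, -0.0, 0.4] [0, 0, 0] q [ 0.01  0.54 -0.
[... 2672 characters left out ...]
0.188] deck [-12.  -2. 149.]
2 [-0.13, 0.21, 0.33] [0, 0, 0] q [-0.88  0.61  0.65  2.2   1.05  0.26  0.23] err 0.0 world [0.531 0.046 0.159] deck [ -0.   0. 110.]
1 [0, 0, 0] [0.0, -0.26, 0.0] q [-1.02  0.69  0.87  2.24  1.25  0.09  0.01] err 0.078 world [0.531 0.046 0.159] deck [ -0.   0. 110.]
4 [0, 0, 0] [-0.249, -0.0, 0.02] q [-0.35  0.44  0.22  2.25  2.13  0.01 -0.58] err 0.124 world [0.531 0.046 0.159] deck [ -0.   0. 110.]
1 [0, 0, 0] [-0.001, 0.16, 0.0] q [-0.15  0.44  0.02  2.24  2.35  0.01 -0.75] err 0.038 world [0.531 0.046 0.159] deck [ -0.   0. 110.]
2 [-0.0, -0.0, 0.4] [0, 0, 0] q [ 0.05  0.54 -0.24  2.24  2.43  0.15 -0.79] err 0.001 world [0.55  0.049 0.123] deck [-0.  0. 70.]
```

Request:
play_rows --pt "1 0 0 -0.2 0 0 0" --pt "1 0 0 -0.5 0 0 0" --pt "1 0 0 -0.7 0 0 0" --pt "1 0 0 -0.8 0 0 0" --pt "1 0 0 -0.8 0 0 0" --pt "1 0 0 -0.8 0 0 0" --pt "1 0 0 -0.6 0 0 0" --pt "1 0 0 0 0 0 0" --pt "1 0 0 0 0.202 -0.04 0.108" --pt "1 0 0 0 0.202 -0.04 0.108" --pt "1 0 0 0 0.202 -0.04 0.108" --pt "1 0 0 0 0.202 -0.04 0.108" --pt "1 0 0 0 0.202 -0.04 0.108" --pt "1 0 0 0 0.202 -0.04 0.108" --pt "1 0 0 0 0.202 -0.04 0.108" --pt "1 0 0 0 0 0 0" --pt "1 0 0 0 0 0 0"

```text
clock: 26.25
tool_pos: [0.4498, 0.2818, 0.2501]
eef_rot: [0.114, 0.059, 0.935, -0.331]
ft_force: [0.8, -0.4, -1.0]
finger_gap: 0.623
```

```bash
bash upd.sh|tail -1; python3 -c "
from pl import *
print(s['finger_gap']); delta(dk(-10,0,150),tl(.75,.3))
ph,H,e=.75,115,-.1
go(Q0,s['tool_pos'],R,[('S',dk(-10,0,150)),('T',tl(ph,0.05)),('S',dk(0,0,H)),('T',tl(ph,e)),('T',tl(0,e)),('T',DT),('S',dk(0,0,70))],1)
"
```

```text
[ 0.001 -0.001  0.     0.    -0.    -0.001]
[-1.03  0.63  0.22  1.62  0.47  1.34  0.4 ] [0.45  0.282 0.25 ] [ 0.8 -0.4 -1. ]
0.6234988591216639
pos [0.4498 0.2818 0.2501] turn units [-0.005 -0.009  0.012] | shift before turn [-0.914 -2.794  4.142] | after turn [-0.913 -2.798  4.139] gap 0.623 F [ 0.8 -0.4 -1. ] t 26.25
9 [-0.1, -0.31, 0.46] [0, 0, 0] q [-0.73  0.59  0.33  1.99  0.71  0.87  0.46] err 0.0 world [0.503 0.041 0.189] deck [-11.   0. 150.]
2 [0, 0, 0] [-0.002, -0.254, 0.006] q [-0.92  0.6   0.51  2.18  1.08  0.64  0.07] err 0.001 world [0.503 0.041 0.189] deck [-11.   0. 150.]
2 [-0.12, 0.24, 0.25] [0, 0, 0] q [-0.89  0.68  0.5   2.13  1.09  0.6   0.05] err 0.0 world [0.529 0.046 0.164] deck [  0.   0. 115.]
2 [0, 0, 0] [0.0, -0.15, 0.0] q [-0.99  0.73  0.62  2.24  1.46  0.51 -0.35] err 0.002 world [0.529 0.046 0.164] deck [  0.   0. 115.]
6 [0, 0, 0] [-0.249, -0.0, 0.025] q [-0.05  0.43 -0.13  2.32  2.72  0.2  -1.12] err 0.048 world [0.529 0.046 0.164] deck [  0.   0. 115.]
1 [0, 0, 0] [0.002, 0.199, -0.001] q [-0.04  0.43 -0.09  2.26  2.73  0.03 -1.11] err 0.0 world [0.529 0.046 0.164] deck [  0.   0. 115.]
2 [0.0, -0.01, 0.45] [0, 0, 0] q [-0.01  0.54 -0.15  2.24  2.75  0.12 -1.11] err 0.0 world [0.55  0.049 0.124] deck [ 0. -0. 70.]
```

Request:
play_rows --pt "1 -0.1 -0.31 0.46 0 0 0" --pt "1 -0.1 -0.31 0.46 0 0 0" --pt "1 -0.1 -0.31 0.46 0 0 0" --pt "1 -0.1 -0.31 0.46 0 0 0" --pt "1 -0.1 -0.31 0.46 0 0 0" --pt "1 -0.1 -0.31 0.46 0 0 0" --pt "1 -0.1 -0.31 0.46 0 0 0" --pt "1 -0.1 -0.31 0.46 0 0 0" --pt "1 -0.1 -0.31 0.46 0 0 0" --pt "1 0 0 0 0 -0.17 0" --pt "1 0 0 0 0 -0.17 0" --pt "1 0 0 0 0 -0.17 0" --pt "1 -0.12 0.24 0.25 0 0 0" --pt "1 -0.12 0.24 0.25 0 0 0" --pt "1 0 0 0 0 -0.15 0" --pt "1 0 0 0 0 -0.15 0" --pt "1 0 0 0 0 0 0"

```text
clock: 27.95
tool_pos: [0.5272, 0.0449, 0.1638]
eef_rot: [0.297, -0.008, 0.894, -0.336]
ft_force: [-0.8, -1.0, -1.2]
finger_gap: 0.622
```

```bash
bash upd.sh|tail -1; python3 -c "
from pl import *
print(s['finger_gap']); e=-.1
go(Q0,s['tool_pos'],R,[('T',tl(0,e)),('T',DT),('S',dk(0,0,70))],1)
"
```

```text
[ 0.004  0.     0.002  0.    -0.    -0.001]
[-1.01  0.74  0.66  2.24  1.45  0.49 -0.34] [0.527 0.045 0.164] [-0.8 -1.  -1.2]
0.6216461209430296
6 [0, 0, 0] [-0.249, -0.002, 0.027] q [-0.06  0.43 -0.11  2.32  2.73  0.2  -1.13] err 0.051 world [0.527 0.045 0.164] deck [ -2.  -0. 116.]
1 [0, 0, 0] [-0.001, 0.199, -0.002] q [-0.04  0.43 -0.1   2.26  2.74  0.03 -1.11] err 0.0 world [0.527 0.045 0.164] deck [ -2.  -0. 116.]
2 [-0.02, 0.0, 0.46] [0, 0, 0] q [-0.01  0.53 -0.14  2.24  2.75  0.12 -1.12] err 0.0 world [0.55  0.049 0.124] deck [ 0. -0. 70.]
```

Total turn: x −1.494, z +0.16, over 10 rows, then y +0.2.

Request:
play_rows --pt "1 0 0 0 -0.15 0 0.016" --pt "1 0 0 0 -0.15 0 0.016" --pt "1 0 0 0 -0.15 0 0.016" --pt "1 0 0 0 -0.15 0 0.016" --pt "1 0 0 0 -0.15 0 0.016" --pt "1 0 0 0 -0.15 0 0.016" --pt "1 0 0 0 -0.15 0 0.016" --pt "1 0 0 0 -0.15 0 0.016" --pt "1 0 0 0 -0.15 0 0.016" --pt "1 0 0 0 -0.144 0 0.016" --pt "1 0 0 0 0 0 0" --pt "1 0 0 0.1 0 0.1 0" --pt "1 0 0 0.1 0 0.1 0" --pt "1 0 0 0.1 0 0 0" --pt "1 0 0 0 0 0 0" --pt "1 0 0 0 0 0 0"

```text
clock: 29.55
tool_pos: [0.5362, 0.0482, 0.1516]
eef_rot: [0.241, -0.083, 0.967, 0.021]
ft_force: [-0.2, -0.2, -2.0]
finger_gap: 0.62
```

```bash
bash upd.sh|tail -1; python3 -c "
from pl import *
delta(dk(0,0,100),DT);delta(dk(0,0,70),DT)
c=env.capture('side'); t=env.capture('top')
i2=crop(t,225,150,110,110,5); im=crop(c,250,150,110,110,5); 
for i,cam,o in((i2,t,(225,150)),(im,c,(250,150))):
    for z in(0.009,.0314): lines(i,cam,R.apply(np.array(rect(-.0625,.0625,-.029,.029,z)))+s['tool_pos'],5,o,(0,128,255))
    drawdeck(i,cam,D,5,o)
cv2.imwrite('pics/g9.png',cv2.resize(np.hstack([im,i2]),(800,400)))
cv2.imwrite('pics/g9b.png',np.hstack([crop(t,235,155,70,90,6),crop(c,255,160,60,90,6)]))
"
```

```text
[ 0.004 -0.003 -0.001  0.    -0.    -0.001]
[-0.03  0.46 -0.11  2.25  2.68  0.06 -1.05] [0.536 0.048 0.152] [-0.2 -0.2 -2. ]
pos [0.5362 0.0482 0.1516] turn units [ 0.    -0.003 -0.002] | shift before turn [ 0.02  -0.027  0.02 ] | after turn [ 0.02  -0.027  0.02 ] gap 0.62 F [-0.2 -0.2 -2. ] t 29.55
pos [0.5362 0.0482 0.1516] turn units [ 0.    -0.003 -0.002] | shift before turn [ 0.019 -0.027  0.62 ] | after turn [ 0.02  -0.027  0.62 ] gap 0.62 F [-0.2 -0.2 -2. ] t 29.55
```

View pics/g9.png

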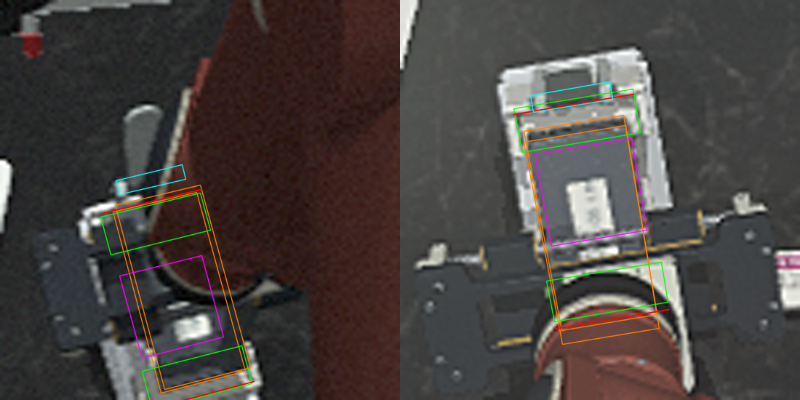

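View pics/g9b.png

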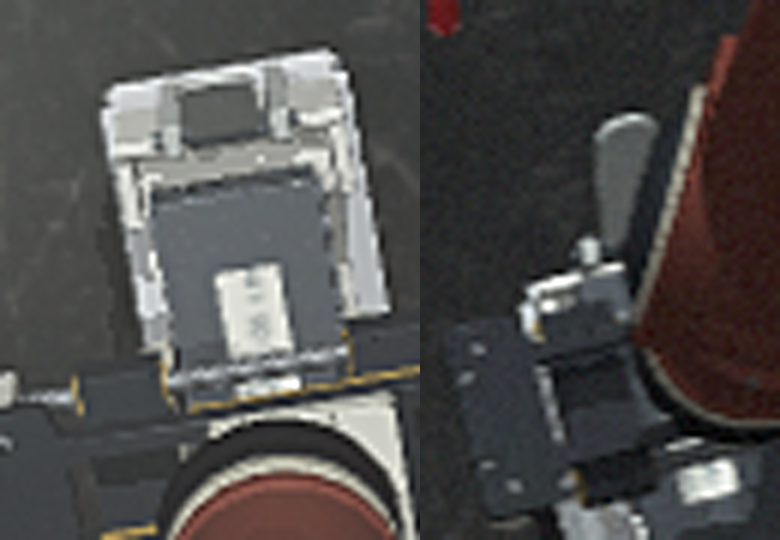

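Request:
play_rows --pt "1 0.02 -0.035 0.1 0 0 0" --pt "1 0 0 0.2 0 0 0" --pt "1 0 0 0.15 0 0 0" --pt "1 0 0 0.1 0 0 0" --pt "1 0 0 0.06 0 0 0" --pt "1 0 0 0 0 0 0" --pt "1 0 0 0 0 0 0"

```text
clock: 30.35
tool_pos: [0.5505, 0.048, 0.1243]
eef_rot: [0.241, -0.082, 0.967, 0.021]
ft_force: [-0.3, 0.1, -1.3]
finger_gap: 0.618
```

```bash
python3 -c "
from pl import *
delta(dk(0,0,67.4),DT)
c=env.capture('side'); t=env.capture('top')
cv2.imwrite('pics/g10.png',np.hstack([crop(t,240,160,60,60,6),crop(c,255,180,65,60,6)]))
"
```

```text
[ 0.    0.54 -0.16  2.23  2.69  0.12 -1.06] [0.55  0.048 0.124] [-0.3  0.1 -1.3]
pos [0.5505 0.048  0.1243] turn units [-0.    -0.003 -0.005] | shift before turn [0.01  0.025 0.058] | after turn [0.01  0.025 0.058] gap 0.618 F [-0.3  0.1 -1.3] t 30.35
```

View pics/g10.png

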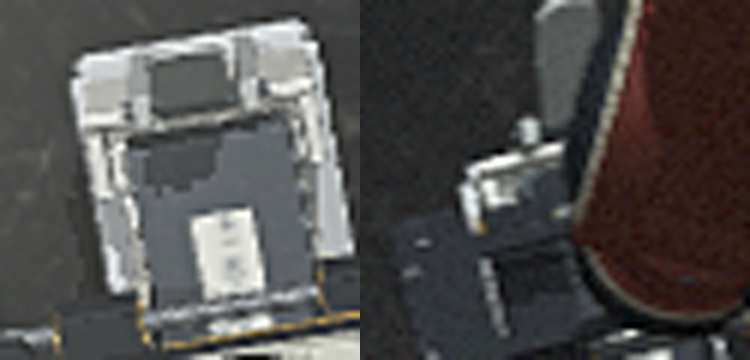

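Request:
play_rows --pt "1 0 0.01 0.02 0 0 0" --pt "1 0 0 0.02 0 0 0" --pt "1 0 0 0.02 0 0 0" --pt "1 0 0 0 0 0 0"

```text
clock: 30.85
tool_pos: [0.5518, 0.0488, 0.1218]
eef_rot: [0.241, -0.082, 0.967, 0.021]
ft_force: [-1.0, -0.3, 0.2]
finger_gap: 0.623
```

```bash
python3 -c "
from h import *
delta(dk(0,0,67.4),decktool())
"
```

```text
pos [0.5518 0.0488 0.1218] turn units [-0.    -0.002 -0.005] | shift before turn [0.014 0.014 0.001] | after turn [0.013 0.014 0.001] gap 0.623 F [-1.  -0.3  0.2] t 30.85
```

Request:
play_rows --pt "1 0 0 0.02 0 0 0" --pt "1 0 0 0.02 0 0 0" --pt "1 0 0 0 0 0 0"

```text
clock: 31.15
tool_pos: [0.5519, 0.0487, 0.1216]
eef_rot: [0.242, -0.082, 0.967, 0.021]
ft_force: [-9.4, -1.9, 16.4]
finger_gap: 0.619
```

```bash
python3 -c "
from h import *
delta(dk(0,0,67.4),decktool())
"
```

```text
pos [0.5519 0.0487 0.1216] turn units [-0.     0.    -0.004] | shift before turn [ 0.012  0.015 -0.003] | after turn [ 0.012  0.015 -0.003] gap 0.619 F [-9.4 -1.9 16.4] t 31.15
```

Request:
play_rows --pt "0 0 0 -0.02 0 0 0" --pt "0 0 0 0 0 0 0" --pt "0 0 0 0 0 0 0" --pt "0 0 0 0 0 0 0" --pt "0 0 0 -0.2 0 0 0" --pt "0 0 0 -0.3 0 0 0" --pt "0 0 0 -0.2 0 0 0" --pt "0 0 0 0 0 0 0" --pt "0 0 0 0 0 0 0"

```text
clock: 32.05
tool_pos: [0.5362, 0.046, 0.1521]
eef_rot: [0.241, -0.082, 0.967, 0.021]
ft_force: [-0.2, -0.1, 0.5]
finger_gap: 0.998
```

```bash
bash upd.sh|tail -1;python3 -c "
from pl import *
delta(dk(0,0,67.4),DT)
c=env.capture('side'); t=env.capture('top')
cv2.imwrite('pics/g11.png',np.hstack([crop(t,240,160,60,60,6),crop(c,255,180,65,60,6)]))
q,p,r,n=go(Q0,s['tool_pos'],R,[('T',tl(0,-.08)),('T',tl(.6,-.08)),('T',tl(.6,.3)),('S',[.5,.03,.27]),('T',down(3.31)),('S',[.6,.06,.29])],1)
"
```

```text
[ 0.004 -0.002 -0.001  0.    -0.    -0.001]
[-0.02  0.46 -0.12  2.25  2.68  0.06 -1.05] [0.536 0.046 0.152] [-0.2 -0.1  0.5]
pos [0.5362 0.046  0.1521] turn units [-0.001 -0.001 -0.005] | shift before turn [0.019 0.015 0.685] | after turn [0.019 0.015 0.685] gap 0.998 F [-0.2 -0.1  0.5] t 32.05
1 [0, 0, 0] [-0.001, -0.161, -0.005] q [ 0.08  0.48 -0.25  2.31  2.74  0.22 -1.1 ] err 0.0 world [0.536 0.046 0.152] deck [  1.  -1. 102.]
5 [0, 0, 0] [0.239, 0.0, -0.019] q [-0.79  0.64  0.41  2.26  1.65  0.51 -0.45] err 0.019 world [0.536 0.046 0.152] deck [  1.  -1. 102.]
3 [0, 0, 0] [0.0, 0.253, -0.0] q [-0.28  0.61 -0.25  1.98  1.02  0.93  0.21] err 0.077 world [0.536 0.046 0.152] deck [  1.  -1. 102.]
5 [0.03, -0.31, -0.39] [0, 0, 0] q [-0.2   0.39 -0.33  1.93  0.81  1.09  0.52] err 0.0 world [0.5   0.029 0.27 ] deck [ 23. -11. 224.]
5 [0, 0, 0] [-0.221, 0.074, -0.091] q [ 0.3   0.4  -0.58  1.8   0.26  1.02  1.37] err 0.0 world [0.5   0.029 0.27 ] deck [ 23. -11. 224.]
4 [-0.52, 0.07, -0.1] [0, 0, 0] q [ 0.19  0.55 -0.55  1.49  0.3   1.19  1.33] err 0.0 world [0.6   0.061 0.29 ] deck [124.   3. 193.]
```

View pics/g11.png

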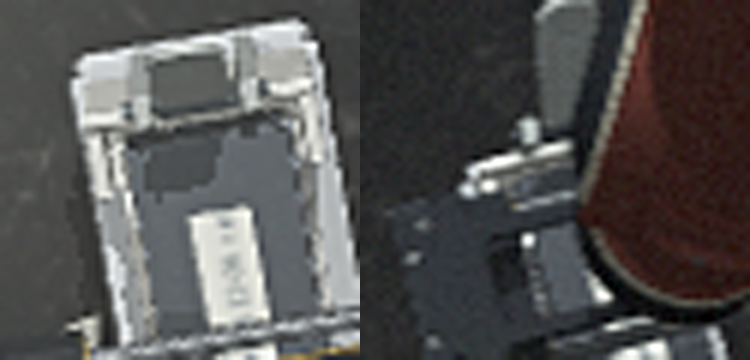

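```bash
python3 -c "
from pl import *
c=env.capture('side'); t=env.capture('top')
for z in(0,.1,.2,.3): print(z,ray(t,(276,85),z).round(3),ray(t,(290,80),z).round(3), 'side stage front',ray(c,(285,155),z).round(3))
for n in('side','top'):
    print(n,[(x['at'],round(x['confidence'],2)) for x in env.pinpoint(n,'keeper_end')],[(x['at'],round(x['confidence'],2)) for x in env.pinpoint(n,'keeper_hinge')])
h=dk(77.5,0,62.5); print('hinge',h)
"

```

```text
[-0.02  0.46 -0.12  2.25  2.68  0.06 -1.05] [0.536 0.046 0.151] [-0.4  0.1 -1.2]
0 [0.88  0.063 0.   ] [0.892 0.03  0.   ] side stage front [0.933 0.056 0.   ]
0.1 [0.84  0.058 0.1  ] [0.852 0.026 0.1  ] side stage front [0.832 0.06  0.1  ]
0.2 [0.8   0.052 0.2  ] [0.811 0.023 0.2  ] side stage front [0.73  0.064 0.2  ]
0.3 [0.76  0.046 0.3  ] [0.77 0.02 0.3 ] side stage front [0.629 0.067 0.3  ]
side [([288.0, 183.3], 0.53)] [([289.1, 199.6], 0.86)]
top [([270.9, 167.1], 0.53)] [([272.9, 180.4], 0.81)]
hinge [0.6207917  0.06146927 0.15361931]
```

Request:
play_rows --pt "1 0 0 0 0 0 0" --pt "1 0 0 0 0 0 0" --pt "1 0 0 0 0 0 0" --pt "1 0 0 0 0 0 0" --pt "1 0 0 0 0 0 0" --pt "1 0 0 0 0 -0.16 0" --pt "1 0 0 0 0.2 0 -0.015" --pt "1 0 0 0 0.2 0 -0.015" --pt "1 0 0 0 0.2 0 -0.015" --pt "1 0 0 0 0.2 0 -0.015" --pt "1 0 0 0 0.2 0 -0.015" --pt "1 0 0 0 0.2 0 -0.015" --pt "1 0 0 0 0 0.19 0" --pt "1 0 0 0 0 0.19 0" --pt "1 0 0 0 0 0.19 0" --pt "1 0 0 0 0 0.19 0" --pt "1 0 0 0 0 0 0"

```text
clock: 34.15
tool_pos: [0.5466, 0.0411, 0.1553]
eef_rot: [0.212, 0.009, 0.942, -0.26]
ft_force: [0.9, 0.5, 0.0]
finger_gap: 0.005
```

```bash
bash upd.sh|tail -1;python3 -c "
from pl import *
print(s['finger_gap'])
H=dk(77.5,0,62.5); u=np.array([np.cos(.172),np.sin(.172),0])
q,p,r,n=go(Q0,s['tool_pos'],R,[('S',[.5,.03,.29]),('T',down(3.31)),('S',H+u*.034+[0,0,.14]),('S',H+u*.034+[0,0,.08])],1)
"
```

```text
[ 0.004  0.002  0.001  0.    -0.    -0.001]
[-0.78  0.63  0.49  2.11  0.99  0.45  0.25] [0.547 0.041 0.155] [0.9 0.5 0. ]
0.004767710050952385
5 [-0.04, -0.32, -0.47] [0, 0, 0] q [-0.8   0.31  0.42  2.08  0.82  0.76  0.53] err 0.0 world [0.499 0.031 0.289] deck [ 31.  -9. 241.]
6 [0, 0, 0] [-0.188, 0.129, -0.06] q [-0.18  0.33  0.11  1.78 -0.04  1.03  1.68] err 0.0 world [0.499 0.031 0.289] deck [ 31.  -9. 241.]
6 [-0.53, 0.03, -0.01] [0, 0, 0] q [-0.19  0.59  0.1   1.33 -0.06  1.22  1.65] err 0.0 world [0.654 0.066 0.292] deck [173.  -1. 169.]
2 [-0.0, 0.01, 0.59] [0, 0, 0] q [-0.19  0.64  0.1   1.41 -0.06  1.09  1.66] err 0.0 world [0.654 0.067 0.233] deck [145.  -0. 117.]
```

Request:
play_rows --pt "1 -0.04 -0.32 -0.47 0 0 0" --pt "1 -0.04 -0.32 -0.47 0 0 0" --pt "1 -0.04 -0.32 -0.47 0 0 0" --pt "1 -0.04 -0.32 -0.47 0 0 0" --pt "1 -0.04 -0.32 -0.47 0 0 0" --pt "1 0 0 0 -0.188 0.129 -0.06" --pt "1 0 0 0 -0.188 0.129 -0.06" --pt "1 0 0 0 -0.188 0.129 -0.06" --pt "1 0 0 0 -0.188 0.129 -0.06" --pt "1 0 0 0 -0.188 0.129 -0.06" --pt "1 0 0 0 -0.188 0.129 -0.06" --pt "1 0 0 0 0 0 0" --pt "1 0 0 0 0 0 0"

```text
clock: 35.45
tool_pos: [0.4968, 0.0294, 0.2876]
eef_rot: [-0.002, -0.083, 0.997, -0.006]
ft_force: [0.4, -0.0, 0.3]
finger_gap: 0.008
```

```bash
bash upd.sh|tail -1;python3 -c "
from pl import *
H=dk(77.5,0,62.5); u=np.array([np.cos(.172),np.sin(.172),0])
delta(H+u*.036+[0,0,.14],down(3.3136)); delta(H+u*.036+[0,0,.075],down(3.3136))
c=env.capture('side'); t=env.capture('top')
cv2.imwrite('pics/g12.png',np.hstack([crop(t,240,160,60,90,6),crop(c,255,165,65,90,6)]))
"
```

```text
[ 0.007  0.001 -0.001  0.    -0.    -0.   ]
[-0.2   0.34  0.13  1.79 -0.04  1.03  1.67] [0.497 0.029 0.288] [ 0.4 -0.   0.3]
pos [0.4968 0.0294 0.2876] turn units [-0.022 -0.01  -0.013] | shift before turn [-3.271  0.229 -0.14 ] | after turn [-3.273  0.208 -0.121] gap 0.008 F [ 0.4 -0.   0.3] t 35.45
pos [0.4968 0.0294 0.2876] turn units [-0.022 -0.01  -0.013] | shift before turn [-3.278  0.243  1.16 ] | after turn [-3.273  0.208  1.179] gap 0.008 F [ 0.4 -0.   0.3] t 35.45
```

View pics/g12.png

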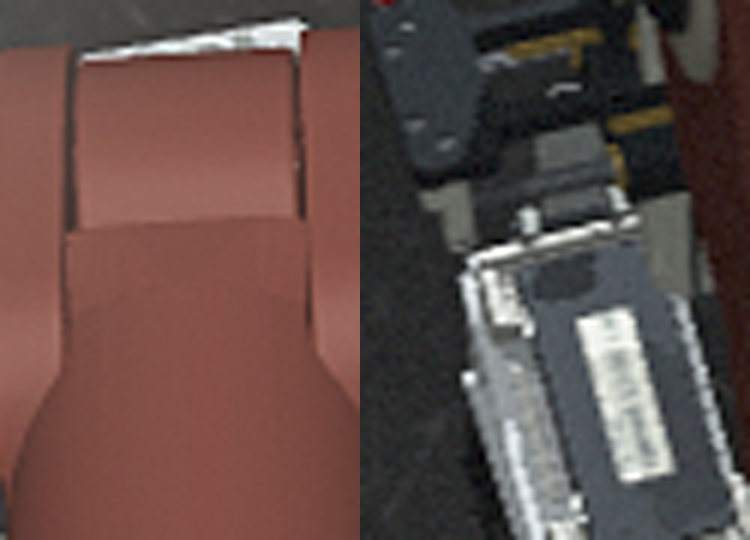

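```bash
python3 -c "
from pl import *
c=env.capture('side'); print(env.get_state()['finger_gap'])
o=(240,140); im=crop(c,240,140,110,120,5)
for col,b0,b1 in(((0,255,255),.0465,.064),((0,255,0),0.0,.0175)):
    for sg in(-1,1):
        P=np.array([[a,sg*b,.025] for a,b in((-.0075,b0),(.0075,b0),(.0075,b1),(-.0075,b1))])
        lines(im,c,R.apply(P)+s['tool_pos'],5,o,col)
B=[[a,b,-.059] for a,b in((-.0375,-.094),(.0375,-.094),(.0375,.094),(-.0375,.094))]
lines(im,c,R.apply(B)+s['tool_pos'],5,o,(255,0,255))
cv2.imwrite('pics/g13.png',im)
"
```

```text
[-0.21  0.33  0.13  1.79 -0.04  1.03  1.68] [0.496 0.031 0.288] [-0.3 -0.1  0. ]
0.0037766588783733008
```

View pics/g13.png

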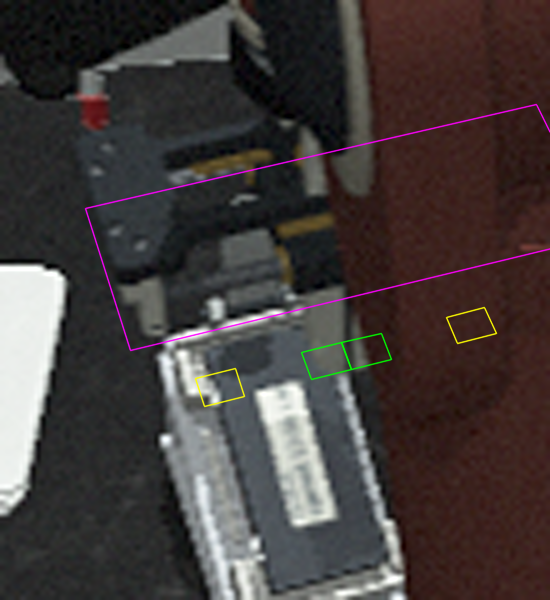

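Request:
play_rows --pt "1 0 0 0 -0.022 -0.01 -0.013" --pt "1 -0.47 0.03 -0.02 0 0 0" --pt "1 -0.47 0.03 -0.02 0 0 0" --pt "1 -0.47 0.03 -0.02 0 0 0" --pt "1 -0.47 0.03 -0.02 0 0 0" --pt "1 -0.47 0.03 -0.02 0 0 0" --pt "1 -0.47 0.03 -0.02 0 0 0" --pt "1 -0.46 0.03 0 0 0 0" --pt "1 0 0 0 0 0 0" --pt "1 0 0 0 0 0 0"

```text
clock: 36.6
tool_pos: [0.6563, 0.0699, 0.2945]
eef_rot: [-0.0, -0.088, 0.996, 0.002]
ft_force: [0.2, -0.6, 0.3]
finger_gap: 0.004
```

```bash
python3 -c "
from pl import *
H=dk(77.5,0,62.5); u=np.array([np.cos(.172),np.sin(.172),0])
delta(H+u*.036+[0,0,.075],down(3.3136))
c=env.capture('side'); t=env.capture('top')
cv2.imwrite('pics/g14.png',np.hstack([crop(t,230,150,70,110,5),crop(c,240,145,90,110,5)]))
"
```

```text
[-0.2   0.6   0.12  1.32 -0.07  1.23  1.67] [0.656 0.07  0.294] [ 0.2 -0.6  0.3]
pos [0.6563 0.0699 0.2945] turn units [ 0.008 -0.     0.009] | shift before turn [ 0.009 -0.051  1.317] | after turn [ 0.009 -0.045  1.317] gap 0.004 F [ 0.2 -0.6  0.3] t 36.6
```

View pics/g14.png

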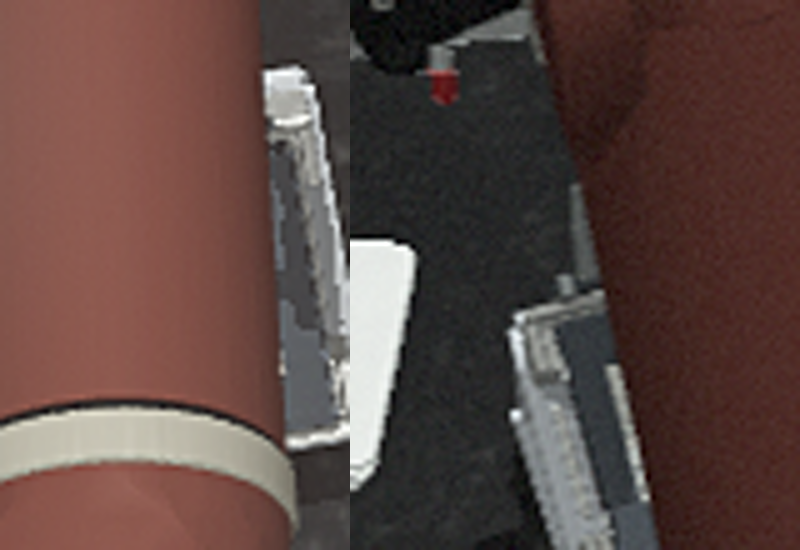

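Request:
play_rows --pt "1 0.01 -0.05 0.3 0.008 0 0.009" --pt "1 0 0 0.5 0 0 0" --pt "1 0 0 0.4 0 0 0" --pt "1 0 0 0.1 0 0 0" --pt "1 0 0 0 0 0 0" --pt "1 0 0 0 0 0 0"

```text
clock: 37.3
tool_pos: [0.6575, 0.067, 0.2315]
eef_rot: [0.002, -0.085, 0.996, 0.0]
ft_force: [0.2, -0.7, 0.3]
finger_gap: 0.002
```

```bash
cat > kp.py <<'E'
from h import *
H=dk(77.5,0,62.5); u=np.array([np.cos(.172),np.sin(.172),0])
DR=down(3.3136)
def tgt(al,rf=.058,rb=.050,over=0):
    al=np.radians(al); d=np.array([-np.cos(al),np.sin(al)]); n=np.array([np.sin(al),np.cos(al)])
    if al>0.0: c=rf*d+(.002-over)*n+[.0075,0]
    else: c=rb*d+(.002-over)*n-[.0075,0]
    return H+u*c[0]+[0,0,c[1]+.025]
if __name__=="__main__":
    import sys
    s=env.get_state(); r=s["tool_pos"]-H; print("tip rel hinge u,z mm",(r@u*1000).round(1),((r[2]-.025)*1000).round(1),"lat",(r@np.array([-u[1],u[0],0])*1000).round(1))
    prev=None
    for a in map(float,sys.argv[1:]):
        p=tgt(a); 
        print(a,"tip rel",((p-H)@u*1000).round(1),((p-H)[2]*1000-25).round(1)); delta(p,DR)
E
python3 kp.py 90 75 60 45 30 15 5 -5 -15 -28
```

```text
tip rel hinge u,z mm 37.1 52.9 lat -0.8
90.0 tip rel 9.5 58.0
pos [0.6575 0.067  0.2315] turn units [ 0.001  0.007 -0.002] | shift before turn [ 0.552  0.016 -0.104] | after turn [ 0.552  0.016 -0.102] gap 0.002 F [ 0.2 -0.7  0.3] t 37.3
75.0 tip rel -5.6 56.5
pos [0.6575 0.067  0.2315] turn units [ 0.001  0.007 -0.002] | shift before turn [ 0.854  0.015 -0.076] | after turn [ 0.854  0.016 -0.073] gap 0.002 F [ 0.2 -0.7  0.3] t 37.3
60.0 tip rel -19.8 51.2
pos [0.6575 0.067  0.2315] turn units [ 0.001  0.007 -0.002] | shift before turn [1.138 0.015 0.029] | after turn [1.138 0.016 0.034] gap 0.002 F [ 0.2 -0.7  0.3] t 37.3
45.0 tip rel -32.1 42.4
pos [0.6575 0.067  0.2315] turn units [ 0.001  0.007 -0.002] | shift before turn [1.385 0.015 0.204] | after turn [1.384 0.016 0.21 ] gap 0.002 F [ 0.2 -0.7  0.3] t 37.3
30.0 tip rel -41.7 30.7
pos [0.6575 0.067  0.2315] turn units [ 0.001  0.007 -0.002] | shift before turn [1.578 0.014 0.438] | after turn [1.577 0.016 0.443] gap 0.002 F [ 0.2 -0.7  0.3] t 37.3
15.0 tip rel -48.0 16.9
pos [0.6575 0.067  0.2315] turn units [ 0.001  0.007 -0.0
[... 190 characters left out ...]
.002] | shift before turn [1.748 0.014 0.911] | after turn [1.744 0.016 0.917] gap 0.002 F [ 0.2 -0.7  0.3] t 37.3
-5.0 tip rel -57.5 -2.4
pos [0.6575 0.067  0.2315] turn units [ 0.001  0.007 -0.002] | shift before turn [1.896 0.014 1.098] | after turn [1.892 0.016 1.105] gap 0.002 F [ 0.2 -0.7  0.3] t 37.3
-15.0 tip rel -56.3 -11.0
pos [0.6575 0.067  0.2315] turn units [ 0.001  0.007 -0.002] | shift before turn [1.873 0.014 1.271] | after turn [1.869 0.016 1.278] gap 0.002 F [ 0.2 -0.7  0.3] t 37.3
-28.0 tip rel -52.6 -21.7
pos [0.6575 0.067  0.2315] turn units [ 0.001  0.007 -0.002] | shift before turn [1.799 0.014 1.486] | after turn [1.794 0.016 1.492] gap 0.002 F [ 0.2 -0.7  0.3] t 37.3
```

Request:
play_rows --pt "1 0.19 0 0 0 0 0" --pt "1 0.19 0 0 0 0 0" --pt "1 0.19 0 0 0 0 0" --pt "1 0.19 0 0 0 0 0" --pt "1 0.19 0 0 0 0 0" --pt "1 0.19 0.01 0.03 0 0 0" --pt "1 0 0 0 0 0 0"

```text
clock: 38.0
tool_pos: [0.5995, 0.0576, 0.2288]
eef_rot: [0.0, -0.085, 0.996, 0.0]
ft_force: [-0.4, 0.6, -0.7]
finger_gap: 0.003
```

```bash
python3 kp.py 60 45 30 15 5 -5 -15 -28; python3 -c "
from h import *
c=env.capture('side'); t=env.capture('top')
cv2.imwrite('pics/g15.png',np.hstack([crop(t,230,150,70,110,5),crop(c,240,145,90,110,5)]))
"
```

```text
tip rel hinge u,z mm -21.7 50.2 lat -0.1
60.0 tip rel -19.8 51.2
pos [0.5995 0.0576 0.2288] turn units [ 0.001  0.001 -0.003] | shift before turn [-0.038  0.003 -0.022] | after turn [-0.038  0.003 -0.022] gap 0.003 F [-0.4  0.6 -0.7] t 38.0
45.0 tip rel -32.1 42.4
pos [0.5995 0.0576 0.2288] turn units [ 0.001  0.001 -0.003] | shift before turn [0.209 0.002 0.154] | after turn [0.209 0.003 0.154] gap 0.003 F [-0.4  0.6 -0.7] t 38.0
30.0 tip rel -41.7 30.7
pos [0.5995 0.0576 0.2288] turn units [ 0.001  0.001 -0.003] | shift before turn [0.402 0.002 0.388] | after turn [0.402 0.003 0.388] gap 0.003 F [-0.4  0.6 -0.7] t 38.0
15.0 tip rel -48.0 16.9
pos [0.5995 0.0576 0.2288] turn units [ 0.001  0.001 -0.003] | shift before turn [0.527 0.002 0.664] | after turn [0.527 0.003 0.664] gap 0.003 F [-0.4  0.6 -0.7] t 38.0
5.0 tip rel -50.1 7.0
pos [0.5995 0.0576 0.2288] turn units [ 0.001  0.001 -0.003] | shift before turn [0.569 0.001 0.862] | after turn [0.569 0.003 0.862] gap 0.003 F [-0.4  0.6 -0.7] t 38.0
-5.0 tip rel -57.5 -2.4
pos [0.5995 0.0576 0.2288] turn units [ 0.001  0.001 -0.003] | shift before turn [7.17e-01 1.00e-03 1.05e+00] | after turn [0.717 0.003 1.05 ] gap 0.003 F [-0.4  0.6 -0.7] t 38.0
-15.0 tip rel -56.3 -11.0
pos [0.5995 0.0576 0.2288] turn units [ 0.001  0.001 -0.003] | shift before turn [6.940e-01 1.000e-03 1.223e+00] | after turn [0.693 0.003 1.223] gap 0.003 F [-0.4  0.6 -0.7] t 38.0
-28.0 tip rel -52.6 -21.7
pos [0.5995 0.0576 0.2288] turn units [ 0.001  0.001 -0.003] | shift before turn [6.190e-01 1.000e-03 1.437e+00] | after turn [0.619 0.003 1.437] gap 0.003 F [-0.4  0.6 -0.7] t 38.0
```

View pics/g15.png

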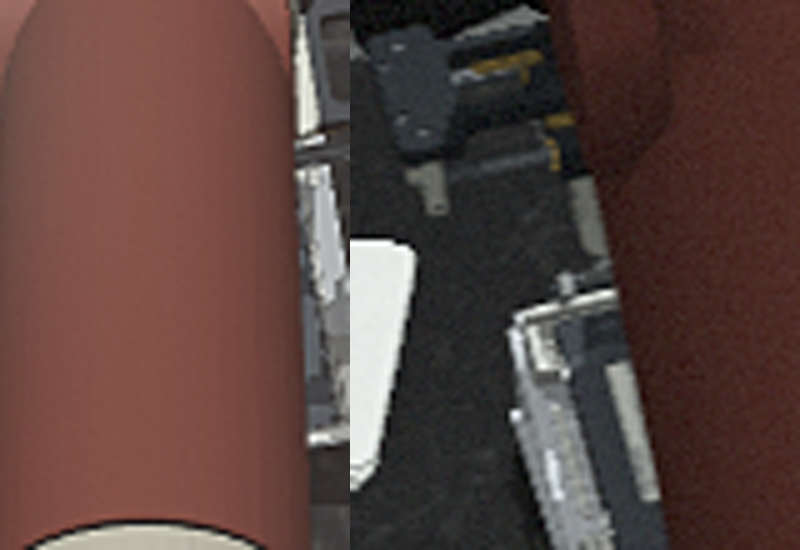

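Request:
play_rows --pt "1 0.1 0 0.075 0 0 0" --pt "1 0.1 0 0.08 0 0 0" --pt "1 0.1 0 0.12 0 0 0" --pt "1 0.1 0 0.12 0 0 0" --pt "1 0.07 0 0.13 0 0 0" --pt "1 0.06 0 0.14 0 0 0" --pt "1 0.04 0 0.2 0 0 0" --pt "1 0.1 0 0.1 0 0 0" --pt "1 0.05 0 0.09 0 0 0" --pt "1 -0.02 0 0.17 0 0 0" --pt "1 0 0 0 0 0 0"

```text
clock: 39.2
tool_pos: [0.5657, 0.0519, 0.1659]
eef_rot: [-0.001, -0.085, 0.996, 0.0]
ft_force: [0.3, 0.5, -0.0]
finger_gap: 0.004
```

```bash
python3 kp.py -15 -28; python3 -c "
from h import *
c=env.capture('side'); t=env.capture('top')
cv2.imwrite('pics/g16.png',np.hstack([crop(t,230,150,70,110,5),crop(c,240,145,90,110,5)]))
"
```

```text
tip rel hinge u,z mm -55.9 -12.7 lat 0.0
-15.0 tip rel -56.3 -11.0
pos [0.5657 0.0519 0.1659] turn units [ 0.001 -0.002 -0.002] | shift before turn [ 0.008 -0.001 -0.034] | after turn [ 0.008 -0.001 -0.034] gap 0.004 F [ 0.3  0.5 -0. ] t 39.2
-28.0 tip rel -52.6 -21.7
pos [0.5657 0.0519 0.1659] turn units [ 0.001 -0.002 -0.002] | shift before turn [-0.067 -0.001  0.179] | after turn [-0.067 -0.001  0.18 ] gap 0.004 F [ 0.3  0.5 -0. ] t 39.2
```

View pics/g16.png

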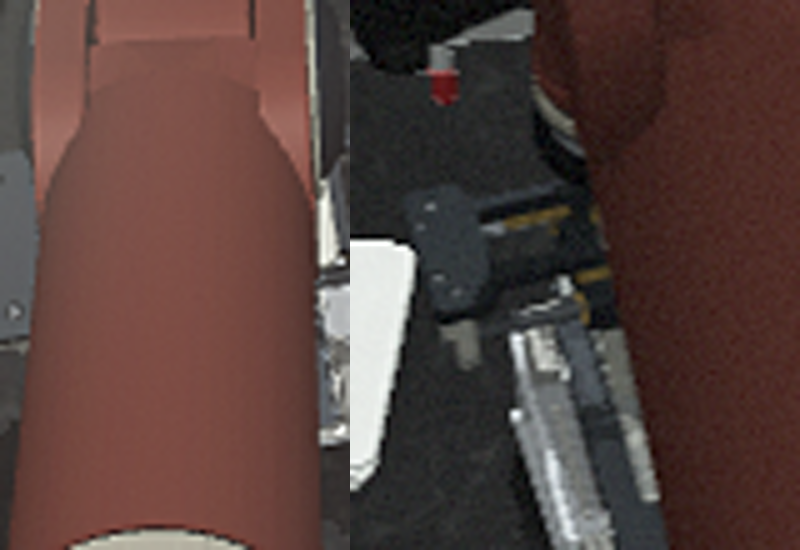

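Request:
play_rows --pt "1 -0.02 0 0.06 0 0 0" --pt "1 -0.02 0 0.06 0 0 0" --pt "1 -0.02 0 0.04 0 0 0" --pt "1 0 0 0.02 0 0 0" --pt "1 0 0 0 0 0 0"

```text
clock: 39.8
tool_pos: [0.5697, 0.0526, 0.1582]
eef_rot: [0.001, -0.085, 0.996, 0.0]
ft_force: [-0.0, -0.1, 1.0]
finger_gap: 0.004
```

```bash
python3 kp.py -28
```

```text
tip rel hinge u,z mm -51.9 -20.4 lat -0.0
-28.0 tip rel -52.6 -21.7
pos [0.5697 0.0526 0.1582] turn units [ 0.001  0.004 -0.002] | shift before turn [0.014 0.001 0.026] | after turn [0.014 0.001 0.026] gap 0.004 F [-0.  -0.1  1. ] t 39.8
```

Request:
play_rows --pt "1 0 0 0.025 0 0 0" --pt "1 0 0 0.02 0 0 0" --pt "1 0 0 0.02 0 0 0" --pt "1 0 0 0 0 0 0"

```text
clock: 40.2
tool_pos: [0.57, 0.0526, 0.1573]
eef_rot: [0.002, -0.085, 0.996, 0.001]
ft_force: [-3.3, 0.4, 11.6]
finger_gap: 0.003
```

```bash
python3 kp.py -28
```

```text
tip rel hinge u,z mm -51.5 -21.4 lat -0.1
-28.0 tip rel -52.6 -21.7
pos [0.57   0.0526 0.1573] turn units [ 0.001  0.008 -0.002] | shift before turn [0.021 0.001 0.007] | after turn [0.021 0.001 0.007] gap 0.003 F [-3.3  0.4 11.6] t 40.2
```

Request:
play_rows --pt "1 0 0 0.02 0 0 0" --pt "1 0 0 0 0 0 0" --pt "1 0 0 -0.2 0 0 0" --pt "1 0 0 -0.6 0 0 0" --pt "1 0 0 -0.8 0 0 0" --pt "1 0 0 -0.8 0 0 0" --pt "1 0 -0.6 -0.2 0 0 0" --pt "1 0 -0.8 0 0 0 0" --pt "1 0 -0.8 0 0 0 0" --pt "1 0 -0.8 0 0 0 0" --pt "1 0 -0.8 0 0 0 0" --pt "1 0 -0.8 0 0 0 0" --pt "1 0 0 0 0 0 0"

```text
clock: 41.5
tool_pos: [0.6068, -0.183, 0.2831]
eef_rot: [-0.001, -0.08, 0.997, -0.003]
ft_force: [-1.0, -0.1, -0.3]
finger_gap: 0.004
```

```bash
python3 -c "
from h import *
c=env.capture('side'); t=env.capture('top'); s=env.get_state(); print(s['tool_pos'],s['joint_pos'].round(2))
for n in('side','top'):
    print(n,[(x['at'],round(x['confidence'],2)) for x in env.pinpoint(n,'keeper_end')])
for n,k in(('side',c),('top',t)): print(n,[(th,proj(k,dk(77.5-62*np.cos(th),0,62.5+62*np.sin(th)))[0].round(1).tolist()) for th in (0,.1,.2,.4)])
cv2.imwrite('pics/g17.png',np.hstack([crop(t,235,155,65,95,6),crop(c,255,165,65,95,6)]))
cv2.imwrite('pics/side18.png',c['img'][:,:,::-1]); cv2.imwrite('pics/top18.png',t['img'][:,:,::-1])
"
```

```text
[ 0.6077962  -0.17525458  0.2831282 ] [ 0.16  0.56  0.15  1.42 -0.09  1.17  2.06]
side [([296.1, 225.0], 0.54)]
top [([281.4, 202.7], 0.56)]
side [(0, [297.5, 224.3]), (0.1, [297.7, 223.8]), (0.2, [297.9, 223.0]), (0.4, [298.0, 220.7])]
top [(0, [276.7, 203.8]), (0.1, [276.8, 204.5]), (0.2, [276.8, 205.0]), (0.4, [276.7, 205.1])]
```

View pics/g17.png

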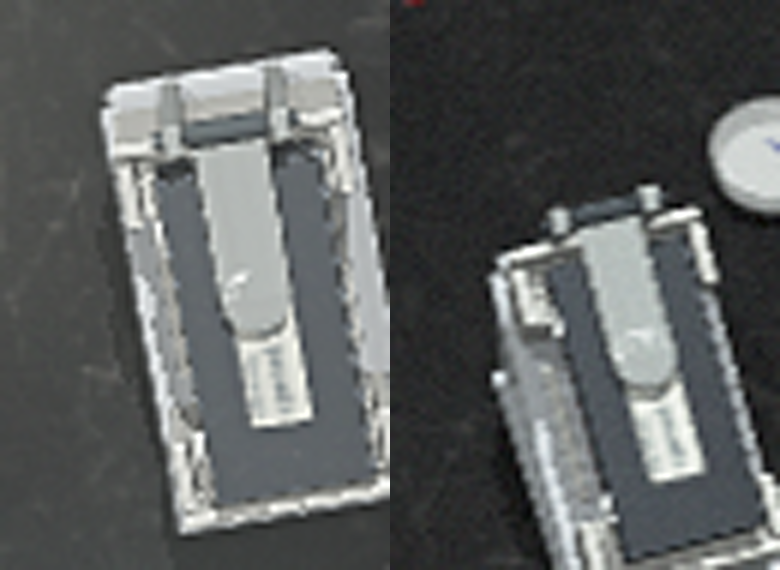

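View pics/top18.png

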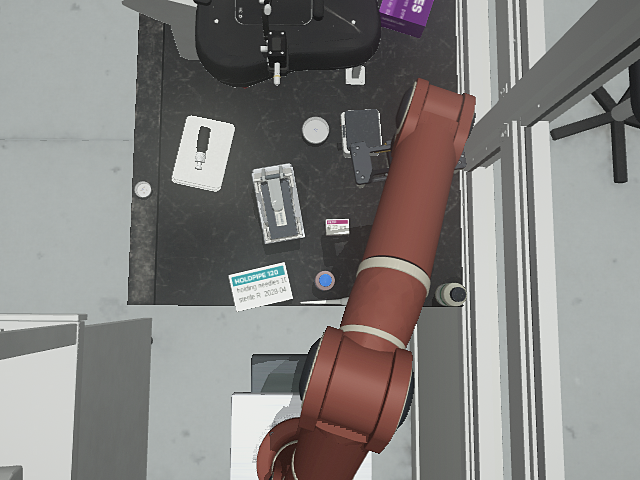

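```bash
python3 -c "
from h import *
c=env.capture('side'); t=env.capture('top')
ms={n:env.masks_of(n,'case') for n in('side','top')}
for n in ms: print(n,[(m['at'],round(m['confidence'],2),int(m['mask'].sum())) for m in ms[n]])
out=[]
for k,n,o in((t,'top',(240,160)),(c,'side',(265,185))):
    im=crop(k,*o,60,85,7)
    P=lambda z,dx,dy:deckpts(*D,rect(dx-62.5,dx+62.5,dy-29,dy+29,z))
    lines(im,k,P(58,-4,-1),7,o,(0,255,255)); 
    for s in(-1,1): lines(im,k,deckpts(*D,rect(s*68.5,s*68.5,-35.5,35.5,48)),7,o,(0,0,255))
    for s in(-1,1):
      for v in(-1,1): lines(im,k,deckpts(*D,[(s*41.5,v*35.5,45),(s*68.5,v*35.5,45)]),7,o,(0,255,0))
    out.append(im)
cv2.imwrite('pics/g19.png',np.hstack(out)[:600])
"
```

```text
side [([300.2, 237.5], 0.94, 1016)]
top [([280.3, 216.6], 0.87, 1353)]
```

View pics/g19.png

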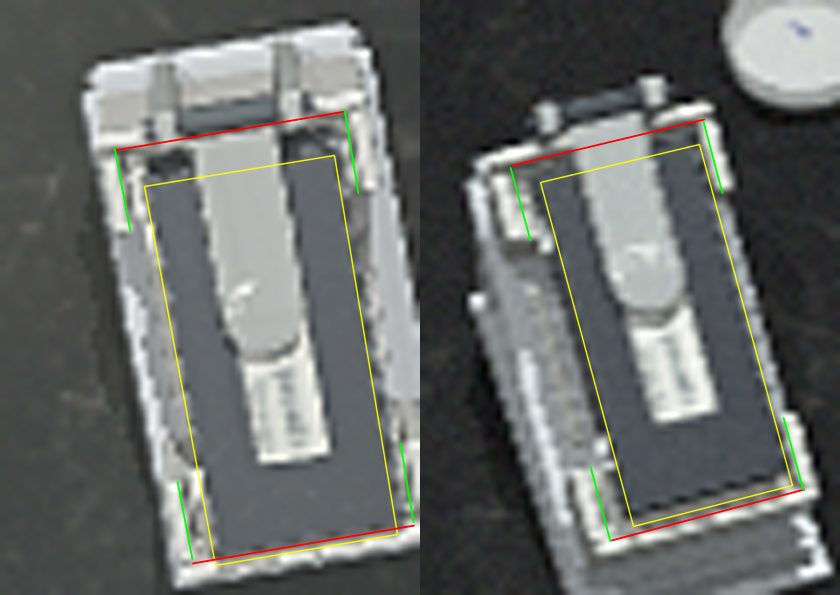

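```bash
python3 -c "
from workcell import env
s=env.get_state(); print(s['clock'],s['ft_force'].round(1),s['qd'].round(3)); print(env.finish_job())"
```

```text
41.9 [-1.2  0.8  1. ] [ 0.005 -0.     0.01  -0.001  0.001  0.002 -0.   ]
the job is handed in; nothing more can be done
None
```

The kit cradle is packed and handed in at 41.9 s. The larger of the two small cartons is in the well, the needle case lies over it on the two ledges, and the keeper bar is closed. The two bottles and the large carton were left where they stood.

**Last checks:**
- **Carton:** it met the floor at the expected depth, pushing back with about 11 N. The pictures showed it between the kerbs before the case went on.
- **Case:** it met the ledges within 0.1 mm of the expected height. Outlines drawn over both camera pictures fit a case lying flat between the lips and cheeks. It sits 4–5 mm downhill of centre, near the low lip.
- **Keeper:** it reached its stop within 0.3 mm of the closed height with about 12 N, and I then pressed 1 mm further. Both pictures show it closed over the case.
- **Robot:** the gripper was clear of everything at hand-in, with no contact force showing.

**What went wrong or disagreed:**
- The first descent with the carton stalled at a wrist joint limit. I backed off, fitted a model of the arm's joints and came in again with the wrist turned the other way. Nothing was touched.
- The two cameras disagreed by about 2–3 mm across the deck, so I worked from a position in between.
- The network's keeper-end point in the last top picture was about 5 pixels off the calculated closed position. The side view matched within about 1.5 pixels, and the bar looked closed in both.

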